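# Assemble the flow cell in its jig and stack the emptied kit cases

## Robot

A 6-joint arm with a two-finger parallel gripper is mounted at the origin on a cart in front of the work surface, level with it; the furniture and walls round the work are solid. World frame = base frame: x ahead of the robot, y to its left, z up, the work surface at z = 0. Lengths are in m, angles in degrees, forces in N, time in s.
With the tool pointing down it reaches from about 0.3 to 0.775 m from the base axis. Payload 14.6 kg.
Tool frame: the origin (TCP) lies midway between the tips of the shut fingers; the grasp point (between the pads) lies 19 mm behind it; z points along the fingers, y is the direction in which the jaws open and shut (so a half turn about z gives the same grasp; the last joint's range is limited). The gripper opens to 85 mm and grips with 20 to 120 N. Pads are 22 mm wide; open, the fingers measure 114 mm over their backs; the gripper's body (76 mm by 85 mm) begins 54 mm behind the grasp point. The pads swing forward as they close: fully open they stand 13 mm farther back than shut.
Start: joints at [-3.816, 17.183, 87.147, -0, 75.671, -3.816], TCP at [0.55, -0, 0.192] pointing down, gripper open.
Joint ranges: [-173.82, 173.82], [-45.26, 126.66], [13.44, 144.39], [-59.66, 239.66], [0, 175.72], [-146.38, 146.38]. Speed limits (degrees/s): [127.2, 127.2, 147.25, 180, 180, 180].

## Interface

Orientations are given as a 3x3 rotation matrix whose columns are the frame's x, y, z axes.
In Python, from workcell import * gives the robot as it stands.
- The arm moves only by the tool drive_tool, never from a script. Its argument "rows" is one flat list of numbers, 7 for each row, row after row: the turn, a rotation vector about the tool's x, y, z scaled (see below), then the shift along the tool's x, y, z scaled (see below), then the gripper's target within -1 to 1 (fully open at 1, half-way at 0, shut at -1). A call has 1 to 8 rows; each row is the pose to reach, as a shift and turn from the pose measured when the call began, along the tool's axes at that moment; what a row does not reach only later rows make up. The controller multiplies each number of a shift by 0.3 m and each number of a turn by 0.5 rad. A row lasts 1/10 s, in which the tool goes at most 50 mm and 8.59 degrees, less where a joint would pass 70% of its speed; a pose out of reach is approached as far as the arm can. A call with a number of a shift or a turn outside -1 to 1 is refused whole. A call with a gripper value outside its range is refused whole. The fingers move at their own pace and stop on an object; "force" is the grip in N (left out, the last holds). Time passes only in rows, so rows that repeat a pose let the fingers close. It gives the time, the measured TCP pose, the force and the opening at its end, in the units of the state.
- read_state(): the state, without advancing time (a new reading comes with each control period).
- read_camera(name): name is "scene" or "side" or "wrist"; returns the picture (480x640x3 uint8, red, green, blue); there is no depth.
- camera_model(name): a dict with "fx", "fy", "cx", "cy" (pixels), "world_from_camera" (4x4, takes a point from camera to world coordinates). Camera axes: x right, y down, z forward; pixel columns grow to the right and rows downward; lengths in m; the calibration is good to about 2 mm. The wrist camera is an equidistant fisheye: a pixel r from the principal point sees the ray r / f radians off the axis. A picture is of the moment at which its call begins: read the wrist's pose just before it. camera_model takes no time and is no camera call; for the wrist camera it gives the pose at the moment of the call.
- sign_off(): hands the job in, once; it reports no verdict.
Trained networks look in the newest picture that a camera, given by its name, has taken for a name from the list of things; names that differ only in an ending like _2 or _b are one class to them, and where a whole thing is asked for, a point or a joint stands for the part that bears it (a point fixed in the world has none). Each returns a list of dicts, best first, with "confidence" (0 to 1); they miss things now and then, are a little off and sometimes report something else, mostly with a low value. They report only what shows in the picture. A call takes as long as a camera call. They do not tell look-alikes from the thing itself.
- search_frame(camera, thing): "rect" ([centre column, centre row, width, height] in pixels, round what is visible of it).
- outline_of(camera, thing): "region" (480x640 bool, what is visible of it) and "rect" ([centre column, centre row, width, height] in pixels, round what is visible of it).
The state is a dict: "time": time; "joints": joint angles; "dq": joint speeds; "effort": joint torques, N m; "tool_pos": TCP position; "ee_rot": TCP orientation; "force": force on the tool from outside, world axes, zero at the start; "wrist_torque": the same for the moment, N m; "grip_width": finger opening in m.
Only numpy, scipy, OpenCV 4.12 (cv2) and the standard library are available. Lean on these libraries where they do the work, as an engineer would, in place of code of your own. Each camera call takes 0.05 s, during which the arm holds its last target.

## Task

Unpack and assemble the flow cell: stack its parts squarely in the pocket of the assembly jig, first the aluminium body, then every yellow spacer that is there, and last the red-flanged cover with its steel disc upwards. Stack all the grey kit cases squarely on top of the blue case in one neat column, edges in line, and leave the other things on the bench where they are.

Things in the scene. Friction and masses are not known exactly. Their poses are not given: they have to be found in the camera images.
- jig: fixed assembly jig: aluminium plate 100x100x10 mm, on it a black pedestal 46x46x12 mm whose top is the pocket floor, and four steel L-shaped corner posts, 6 mm thick, that end 57 mm above the pocket floor. Origin: centre of its underside, on the worktop; z up
- jig_pocket (a point): centre of the jig's pocket floor, 22 mm above the worktop; x, y along the pocket's sides, z up. The square pocket is 53x53 mm between the corner posts, upright for 50 mm above its floor, then flared outwards. Each leg of a post covers 8 mm of a side next to its corner; the middle 37 mm of all four sides is open to fingers, down to the base plate
- cell_body_centre (a point): centre of the flow-cell body, a bare aluminium block 50x50x18 mm (z is the 18 mm height, x and y along its sides; square, so any quarter turn fits). Starts on the lid of case_a
- cover_centre (a point): centre of the cover (top disc): a red square flange 50x50x8 mm with a round steel disc, 38 mm across and 4 mm high, fixed on top; 12 mm high in all, this point is 6 mm above its underside; z points from flange to disc; any quarter turn fits. Starts on the lid of case_b
- spacer_0_centre (a point): centre of a yellow square spacer frame with white middle, 50x50x7 mm, solid; z is the 7 mm thickness, x and y along its sides; alike on both faces, any quarter turn fits. All spacers are alike; 2 to 4 of the four are present
- spacer_1_centre (a point): centre of a yellow square spacer frame with white middle, 50x50x7 mm, solid; z is the 7 mm thickness, x and y along its sides; alike on both faces, any quarter turn fits. All spacers are alike; 2 to 4 of the four are present
- spacer_2_centre (a point): centre of a yellow square spacer frame with white middle, 50x50x7 mm, solid; z is the 7 mm thickness, x and y along its sides; alike on both faces, any quarter turn fits. All spacers are alike; 2 to 4 of the four are present
- spacer_3_centre (a point): centre of a yellow square spacer frame with white middle, 50x50x7 mm, solid; z is the 7 mm thickness, x and y along its sides; alike on both faces, any quarter turn fits. All spacers are alike; 2 to 4 of the four are present
- base_case_centre (a point): centre of the blue closed case, 96 (x) x 66 (y) x 30 (z) mm, about 0.5 kg, loose; foot of the column
- case_a_centre (a point): centre of a grey closed flat case, 84 (x) x 58 (y) x 24 (z) mm, lid fixed shut with a flat top, about 0.12 kg; carries the cell body at the start
- case_b_centre (a point): centre of a grey closed flat case, 84 (x) x 58 (y) x 24 (z) mm, lid fixed shut with a flat top, about 0.12 kg; carries the cover at the start
- case_c_centre (a point): centre of a grey closed flat case, 84 (x) x 58 (y) x 24 (z) mm, lid fixed shut with a flat top, about 0.12 kg; nothing on top; of case_c and case_d one or both are present
- case_d_centre (a point): centre of a grey closed flat case, 84 (x) x 58 (y) x 24 (z) mm, lid fixed shut with a flat top, about 0.12 kg; nothing on top; of case_c and case_d one or both are present
- tape_roll: bystander: roll of tan tape lying flat, 98 mm across, 25 mm high; origin at the centre of its underside
- bottle_100a: bystander: closed 100 ml bottle with blue cap, 57 mm across, 111 mm high; origin at the centre of its underside
- screwdriver: bystander: screwdriver with red handle lying flat, 190 mm long; origin at the centre of its underside
Not all that is in view belongs to the job. What is shaped like the part that bears spacer_2_centre but pink is not meant.

How it is judged:
By the outcome, as a careful person would: the job done as asked, in the order asked, and still so for the second after the job is handed in, with the robot touching nothing.
Of spacer_0, spacer_1, spacer_2, spacer_3 only 2 to 4 are there at a start; the rules pass over those that are not, and their reading is None.
Of case_c, case_d only 1 to 2 are there at a start; the rules pass over those that are not, and their reading is None.
At some moment in a run one of spacer_0, spacer_1, spacer_2, spacer_3 may be knocked a few centimetres aside while the robot is not near it.
Once in a run the grip may slacken for a moment while it holds something.
It also fails if it takes over 208 s, if anything falls off the work surface, if the arm or the gripper's body presses on something with over 40 N, if the wrist force passes 120 N, or if a joint passes its speed limit or range.

## Working session

There is one attempt and no reset: what is moved stays moved. The work goes in short steps, Python scripts to look and compute and a tool call to move; the robot and the scene stay as the last step left them, time stands still between calls to the robot, and variables do not carry over. Pictures are saved under pics/ and viewed, and the job is handed in when it is done.

Besides the shell and the picture viewer there is one more tool, called after "Call:" as name(argument=value, ...) on one line, values as JSON. drive_tool: Moves the arm, as the interface text tells. Its arguments: {"type":"object","properties":{"rows":{"type":"array"},"force":{"type":"number"}},"required":["rows"]}

```bash
ls; mkdir -p pics
python3 - <<'E'
from workcell import *
import cv2
s=read_state();print(s)
for n in ["scene","side","wrist"]:
    im=read_camera(n);cv2.imwrite(f"pics/{n}0.png",im[:,:,::-1]);m=camera_model(n);print(n,m)
E
```

```text
pics
{'time': 0.0, 'joints': array([-3.81596388e+00,  1.72177265e+01,  8.71824615e+01, -6.25315332e-04,
        7.56709447e+01, -3.81530831e+00]), 'dq': array([-0.11149026,  0.07228423,  0.03226755, -0.01881038, -0.0908285 ,
       -0.07796628]), 'effort': array([ 2.33377898e-03, -5.43485534e+01, -3.61782753e+01,  2.82532977e-05,
        4.14875918e-03, -3.55991256e-05]), 'tool_pos': array([5.49701033e-01, 1.33763348e-05, 1.91685307e-01]), 'ee_rot': array([[ 8.77894315e-06,  9.99999232e-01, -1.23945053e-03],
       [ 9.99999997e-01, -8.68961851e-06,  7.20732998e-05],
       [ 7.20624741e-05, -1.23945116e-03, -9.99999229e-01]]), 'force': array([0.02301455, 0.18201826, 0.00981058]), 'wrist_torque': array([ 0.02665458,  0.00436878, -0.01991612]), 'grip_width': 0.08563178367820182}
scene {'fx': 449.428620064064, 'fy': 449.428620064064, 'cx': 320.3643831159476, 'cy': 239.66894217218655, 'world_from_camera': array([[ 0.48039757, -0.48560109,  0.73034907, -0.03381241],
       [-0.87678161, -0.28653426,  0.38620219, -0.32870775],
       [ 0.02172983, -0.82588722, -0.56341646,  0.54158171],
 
[... 207 characters left out ...]
, -0.24616673,  0.50563988, -0.03858424],
       [-0.5619335 , -0.32589163,  0.76027981, -0.97950572],
       [-0.02237179, -0.91279603, -0.40780255,  0.58543942],
       [ 0.        ,  0.        ,  0.        ,  1.        ]])}
wrist {'fx': 371.64829954431775, 'fy': 371.64829954431775, 'cx': 321.77867672593493, 'cy': 236.78215900319154, 'world_from_camera': array([[ 9.99999473e-01, -8.54365234e-04, -5.69486799e-04,
         5.50057687e-01],
       [-9.85525897e-04, -9.54285216e-01, -2.98895892e-01,
         7.59353291e-02],
       [-2.88086574e-04,  2.98896296e-01, -9.54285555e-01,
         3.72523375e-01],
       [ 0.00000000e+00,  0.00000000e+00,  0.00000000e+00,
         1.00000000e+00]])}
```

View pics/scene0.png

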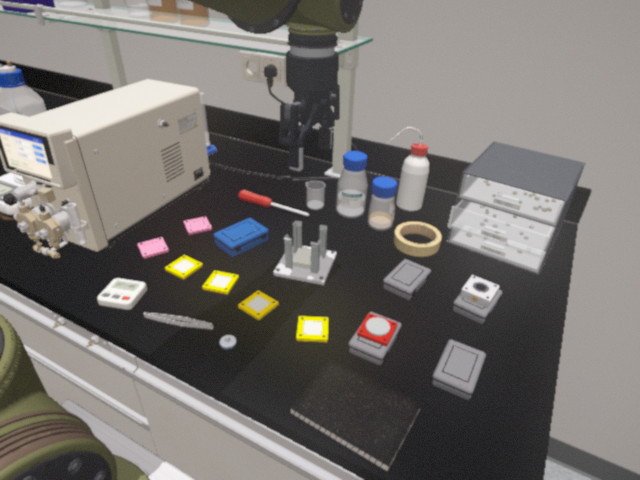

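View pics/side0.png

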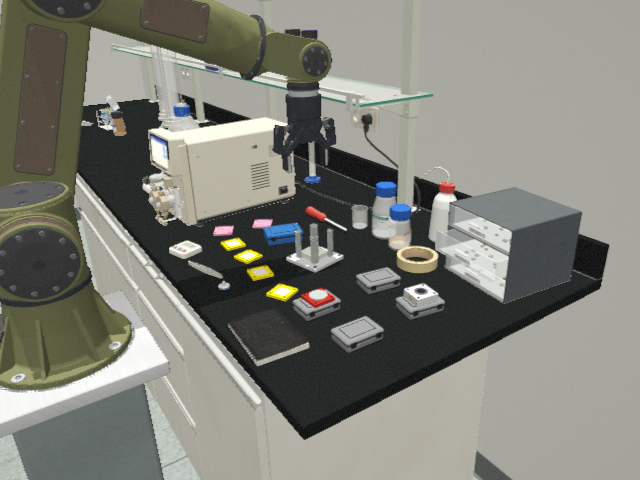

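View pics/wrist0.png

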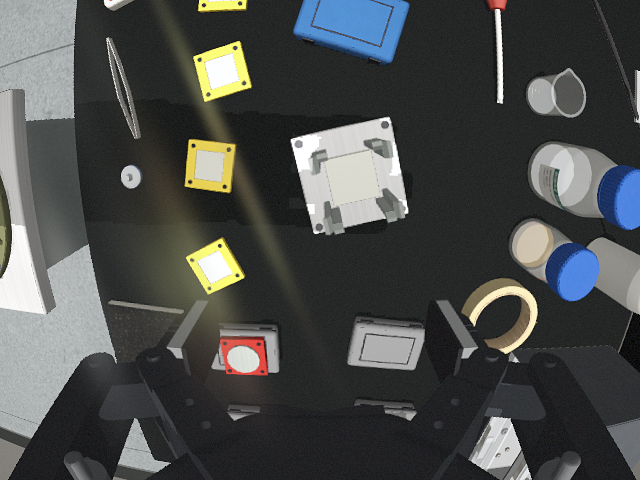

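```bash
cat > h.py <<'E'
from workcell import *
import numpy as np, cv2
def proj(m,P,fish):
    T=np.linalg.inv(m["world_from_camera"]);p=P@T[:3,:3].T+T[:3,3]
    if fish:
        rho=np.hypot(p[...,0],p[...,1]);th=np.arctan2(rho,p[...,2]);k=th/np.maximum(rho,1e-9)
    else:
        k=1/p[...,2]
    return np.stack([m["fx"]*k*p[...,0]+m["cx"],m["fy"]*k*p[...,1]+m["cy"]],-1)
def ortho(im,m,x0,x1,y0,y1,h,res=0.0005,fish=True):
    # rows: x decreasing (far on top), cols: y decreasing (left is +y)
    xs=np.arange(x1,x0,-res);ys=np.arange(y1,y0,-res)
    X,Y=np.meshgrid(xs,ys,indexing='ij')
    uv=proj(m,np.stack([X,Y,np.full_like(X,h)],-1),fish).astype(np.float32)
    return cv2.remap(im,uv[...,0],uv[...,1],cv2.INTER_LINEAR)
def snap(n,tag):
    m=camera_model(n);im=read_camera(n);cv2.imwrite(f"pics/{tag}.png",im[:,:,::-1])
    np.savez(f"pics/{tag}.npz",im=im,**{k:np.array(v) for k,v in m.items()})
    return im,m
def load(tag):
    d=np.load(f"pics/{tag}.npz");return d["im"],{k:d[k] for k in d.files if k!="im"}
def rects(mask,x1,y1,res,amin,close=5):
    mask=cv2.morphologyEx(mask.astype(np.uint8),cv2.MORPH_OPEN,np.ones((3,3)))
    mask=cv2.morphologyEx(mask,cv2.MORPH_CLOSE,np.ones((close,close)))
    out=[]
    for c in cv2.findContours(mask,cv2.RETR_EXTERNAL,cv2.CHAIN_APPROX_NONE)[0]:
        if cv2.contourArea(c)*res*res<amin: continue
        (u,v),(w,h),a=cv2.minAreaRect(c)
        # image u->-y, v->-x. angle of first side (w) dir: (cos a, sin a) in (u,v)
        b=cv2.boxPoints(((u,v),(w,h),a))
        x=x1-v*res;y=y1-u*res
        r=np.radians(a);d=np.array([-np.sin(r),-np.cos(r)]) # world dir of w side
        if w<h: d=np.array([-np.cos(r),np.sin(r)]);w,h=h,w
        ang=np.degrees(np.arctan2(d[1],d[0]))%180
        out.append((round(x,4),round(y,4),round(w*res*1e3,1),round(h*res*1e3,1),round(ang,1)))
    return out
def colmask(o,c):
    hsv=cv2.cvtColor(o,cv2.COLOR_RGB2HSV);H,S,V=hsv[...,0].astype(int),hsv[...,1],hsv[...,2]
    if c=="yellow": return (H>18)&(H<36)&(S>120)&(V>70)
    if c=="blue": return (H>98)&(H<118)&(S>120)&(V>60)
    if c=="red": return ((H<8)|(H>172))&(S>140)&(V>70)
    if c=="grey": return (S<60)&(V>75)
    if c=="white": return (S<50)&(V>150)
E
python3 - <<'E'
from h import *
im=cv2.imread("pics/wrist0.png")[:,:,::-1].copy()
m=camera_model("wrist"); np.savez("pics/wrist0.npz",im=im,**{k:np.array(v) for k,v in m.items()})
B=(0.3,0.8,-0.25,0.35)
for c,h in [("yellow",.007),("blue",.03),("red",.032)]:
    o=ortho(im,m,*B,h); print(c,rects(colmask(o,c),.8,.35,.0005,4e-4))
o=ortho(im,m,*B,.01,.001);cv2.imwrite("pics/o0.png",o[:,:,::-1])
E
```

```text
yellow [(0.4355, 0.0374, 52.1, 51.8, np.float64(171.2)), (0.4332, -0.0724, 52.8, 51.9, np.float64(26.6)), (0.4506, 0.2026, 52.1, 14.3, np.float64(173.3)), (0.4513, 0.1327, 51.7, 51.6, np.float64(103.8))]
blue [(0.5768, 0.1771, 95.5, 69.1, np.float64(163.1))]
red [(0.4617, -0.172, 54.0, 50.6, np.float64(91.3))]
```

View pics/o0.png

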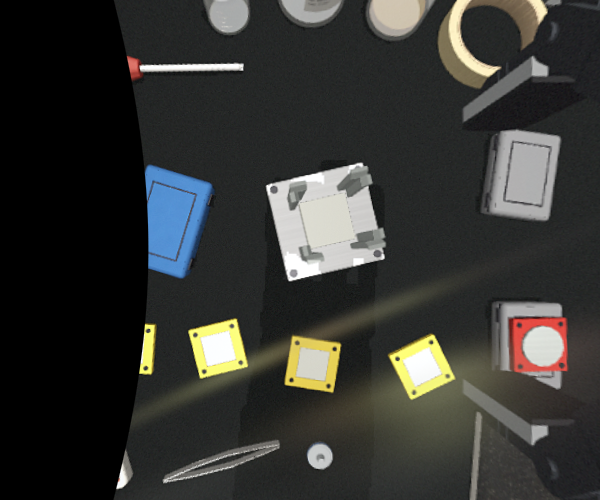

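Call:
drive_tool(rows=[0,0,0,-0.83,-0.1,-0.2,1,0,0,0,-0.83,-0.1,-0.2,1,0,0,0,-0.83,-0.1,-0.2,1,0,0,0,-0.83,-0.1,-0.2,1,0,0,0,-0.83,-0.1,-0.2,1,0,0,0,-0.83,-0.1,-0.2,1,0,0,0,-0.83,-0.1,-0.2,1])

```text
time: 0.85
tool_pos: [0.5195, -0.2501, 0.2516]
ee_rot: [[0.002, 1.0, -0.001], [1.0, -0.002, 0.0], [0.0, -0.001, -1.0]]
force: [0.0, 1.5, -0.4]
grip_width: 0.0854
```

Run:
```python
from h import *
im,m=snap("wrist","w1");print(read_state()["tool_pos"])
B=(0.3,0.8,-0.5,0.1)
o=ortho(im,m,*B,.024,.001);cv2.imwrite("pics/o1.png",o[:,:,::-1])
o=ortho(im,m,*B,.024);print(rects(colmask(o,"grey"),.8,.1,.0005,1e-3,9))
o=ortho(im,m,*B,.032);print(rects(colmask(o,"red"),.8,.1,.0005,5e-4))
```

```text
[ 0.51969943 -0.24881239  0.25134655]
[(0.3155, -0.23, 80.0, 30.0, np.float64(90.0)), (0.3341, -0.4293, 114.2, 30.5, np.float64(61.4)), (0.4581, -0.174, 83.1, 57.6, np.float64(179.5)), (0.4625, -0.3043, 83.6, 61.2, np.float64(179.2)), (0.6228, -0.1674, 84.6, 58.0, np.float64(171.7)), (0.6273, -0.2962, 85.0, 62.2, np.float64(170.8)), (0.518, -0.4613, 320.0, 76.5, np.float64(0.0)), (0.7035, -0.4307, 113.4, 28.8, np.float64(118.3)), (0.7613, -0.3482, 302.5, 77.5, np.float64(90.0)), (0.7585, -0.141, 96.0, 83.0, np.float64(90.0)), (0.7762, -0.0433, 68.5, 47.5, np.float64(90.0))]
[(0.4615, -0.1745, 49.9, 49.0, np.float64(1.6))]
```

View pics/w1.png

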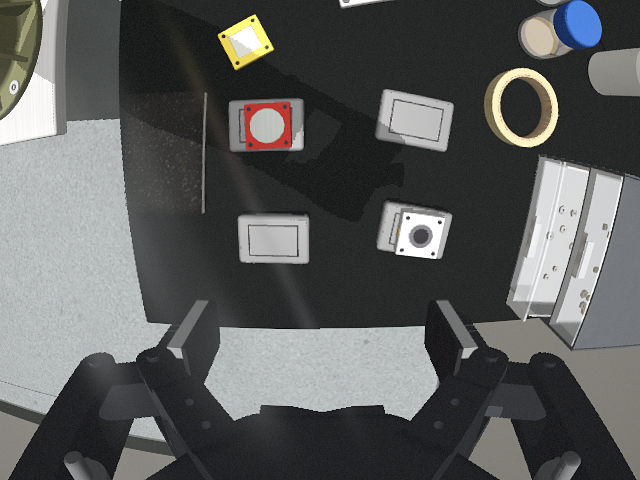

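View pics/o1.png

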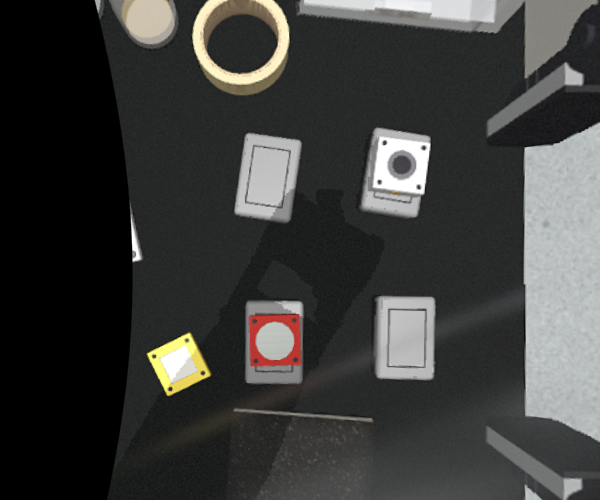

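Run:
```python
from h import *
im,m=load("w1")
o=ortho(im,m,.55,.70,-.37,-.22,.042);cv2.imwrite("pics/ob.png",o[:,:,::-1])
print(rects(colmask(o,"white"),.70,-.22,.0005,1e-3,9))
o=ortho(im,m,.55,.70,-.37,-.22,.024)
im,m=load("wrist0")
o2=ortho(im,m,.5,.65,-.07,.08,.022);o3=ortho(im,m,.5,.65,-.07,.08,.01)
print(rects(colmask(o3,"grey"),.65,.08,.0005,1e-3,9))
o4=ortho(im,m,.5,.65,-.07,.08,.079)
print(read_state()['joints'])
a=np.hstack([o,o2]);b=np.hstack([o3,o4]);cv2.imwrite("pics/oj.png",np.vstack([a,b])[:,:,::-1])
```

```text
[(0.6234, -0.2919, 77.8, 56.2, np.float64(170.5))]
[(0.579, 0.0235, 107.3, 100.8, np.float64(103.2))]
[-2.92211770e+01  1.85400463e+01  7.75621592e+01 -8.30349407e-03
  8.39925296e+01 -2.91731793e+01]Traceback (most recent call last):
  File "<stdin>", line 11, in <module>
    return _nx.concatenate(arrs, 1, dtype=dtype, casting=casting)
           ~~~~~~~~~~~~~~~^^^^^^^^^^^^^^^^^^^^^^^^^^^^^^^^^^^^^^^
ValueError: all the input array dimensions except for the concatenation axis must match exactly, but along dimension 0, the array at index 0 has size 300 and the array at index 1 has size 301
```

View pics/ob.png

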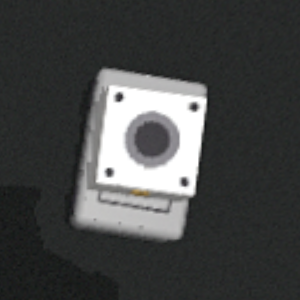

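Run:
```python
from h import *
im,m=load("w1")
o=ortho(im,m,.55,.70,-.37,-.22,.042)
g=o.min(2)
for t in (200,220,235): print(t,rects(g>t,.70,-.22,.0005,1e-3,9))
im,m=load("wrist0")
B=(.5,.6495,-.07,.0795)
O=[ortho(im,m,*B,h) for h in (.01,.022,.079)]
n=min(x.shape[0] for x in O);k=min(x.shape[1] for x in O);cv2.imwrite("pics/oj.png",np.hstack([x[:n,:k] for x in O])[:,:,::-1])
print(O[0].shape)
```

```text
200 [(0.6303, -0.2954, 49.9, 49.6, np.float64(172.2))]
220 [(0.6302, -0.2955, 49.1, 49.1, np.float64(172.4))]
235 [(0.6302, -0.2956, 48.7, 48.5, np.float64(82.6))]
(299, 300, 3)
```

View pics/oj.png

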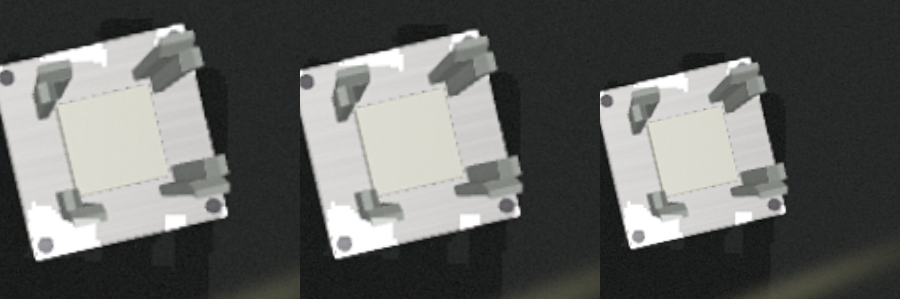

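```bash
cat >> h.py <<'E'
def jigfit(im,m,B=(.5,.6495,-.07,.0795)):
    res=.00025
    o=ortho(im,m,*B,.022,res).astype(int)
    d=(o[...,0]-o[...,2])  # yellowish
    mask=(d>9)&(o[...,0]>150)
    r1=rects(mask,B[1],B[3],res,1e-3,9)
    return r1
E
python3 - <<'E'
from h import *
im,m=load("wrist0")
print(jigfit(im,m))
o=ortho(im,m,.5,.6495,-.07,.0795,.022,.0005);print(o[145,110],o[145,180],o[60,80])
E
```

```text
[(0.5785, 0.0254, 45.9, 45.3, np.float64(103.3))]
[219 218 207] [203 203 200] [255 255 255]
```

Call:
drive_tool(rows=[0,0,0.267,-0.155,0.369,0.5,0.6,0,0,0.267,-0.155,0.369,0.5,0.6,0,0,0.267,-0.155,0.369,0.5,0.6,0,0,0.267,-0.155,0.369,0.5,0.6,0,0,0.267,-0.155,0.369,0.5,0.6,0,0,0.267,-0.155,0.369,0.5,0.6,0,0,0.267,-0.155,0.369,0.5,0.6], force=50)

```text
time: 1.6
tool_pos: [0.6307, -0.2944, 0.1033]
ee_rot: [[0.133, 0.991, 0.001], [0.991, -0.133, -0.0], [-0.0, 0.001, -1.0]]
force: [-0.4, 0.2, 1.4]
grip_width: 0.0683
```

Run:
```python
from h import *
im,m=snap("wrist","w2");s=read_state();print(s["tool_pos"],s["ee_rot"],s["grip_width"])
o=ortho(im,m,.55,.70,-.37,-.22,.042)
print(rects(o.min(2)>200,.70,-.22,.0005,1e-3,9))
```

```text
[ 0.63064941 -0.29472634  0.10371964] [[ 1.33086062e-01  9.91103477e-01  1.41354369e-03]
 [ 9.91104246e-01 -1.33084906e-01 -8.83459436e-04]
 [-6.87478390e-04  1.51854529e-03 -9.99998611e-01]] 0.06869060493496502
[]
```

View pics/w2.png

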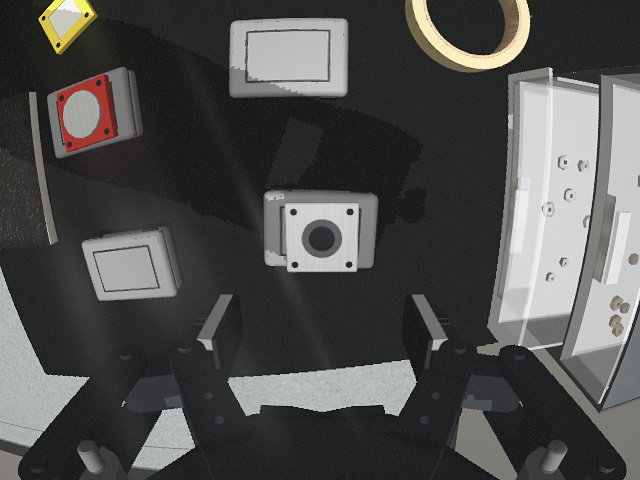

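Run:
```python
from h import *
im,m=load("w2")
o=ortho(im,m,.55,.70,-.37,-.22,.042,.00025)
for t in (150,165,180): print(rects(o.min(2)>t,.70,-.22,.00025,1e-3,9))
```

```text
[(0.6233, -0.294, 64.3, 49.3, np.float64(172.4))]
[(0.6237, -0.2941, 63.0, 49.0, np.float64(172.3))]
[(0.6306, -0.2949, 48.7, 48.5, np.float64(172.5))]
```

Call:
drive_tool(rows=[0,0,0,0,0,0.13,0.6,0,0,0,0,0,0.22,0.6,0,0,0,0,0,0.26,0.6,0,0,0,0,0,0.26,0.6,0,0,0,0,0,0.26,-1,0,0,0,0,0,0.26,-1,0,0,0,0,0,0.26,-1,0,0,0,0,0,0.26,-1], force=50)

```text
time: 2.45
tool_pos: [0.6311, -0.2949, 0.0266]
ee_rot: [[0.133, 0.991, 0.002], [0.991, -0.133, -0.001], [-0.001, 0.003, -1.0]]
force: [-0.2, 0.0, -0.7]
grip_width: 0.01
```

Run:
```python
from h import *
im,m=snap("wrist","w3");s=read_state();print(s["tool_pos"],s["grip_width"])
```

```text
[ 0.63094186 -0.29487905  0.0262893 ] 0.0024499599530673067
```

View pics/w3.png

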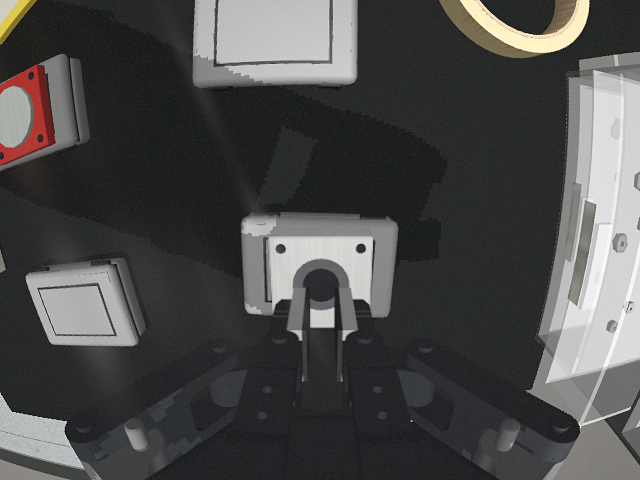

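Run:
```python
from h import *
for t,tp in (("wrist0",[.5497,0,.1917]),("w2",[.63065,-.29473,.1037]),("w3",[.63094,-.29488,.0263])):
    im,m=load(t); print(t,proj(m,np.array(tp),True),proj(m,np.array(tp)+[0,0,.019],True), m["world_from_camera"][:3,3]-tp)
im,m=load("w3")
o=ortho(im,m,.55,.70,-.37,-.22,.042,.00025)
cv2.imwrite("pics/o3.png",o[:,:,::-1])
print(read_state())
im=snap("side","s3")[0];cv2.imwrite("pics/s3c.png",cv2.resize(im[230:350,340:500],None,fx=5,fy=5)[:,:,::-1])
```

```text
wrist0 [321.34074584 271.73348809] [321.28602739 287.03287546] [0.00035769 0.07593533 0.18082337]
w2 [321.45632684 272.77204959] [321.48858539 288.21884124] [0.01009103 0.07568054 0.18021425]
w3 [321.19986719 271.61316227] [321.27431323 286.93069445] [0.00990946 0.07544324 0.18084137]
{'time': 2.5, 'joints': array([-2.80607853e+01,  4.47692193e+01,  6.81976651e+01, -3.42890529e-03,
        6.68967101e+01, -2.04087837e+01]), 'dq': array([ 0.04398886,  0.25538604,  0.14570724,  0.01330721, -0.101071  ,
        0.0008881 ]), 'effort': array([ 3.80817975e-03, -7.73908782e+01, -3.40042913e+01, -2.21592691e-04,
       -7.66355552e-04,  3.96114474e-04]), 'tool_pos': array([ 0.63094186, -0.29487905,  0.0262893 ]), 'ee_rot': array([[ 1.33133668e-01,  9.91095919e-01,  2.07497281e-03],
       [ 9.91097699e-01, -1.33131461e-01, -1.16848658e-03],
       [-8.81838120e-04,  2.21206568e-03, -9.99997165e-01]]), 'force': array([-0.31735936, -0.02740737, -0.47628457]), 'wrist_torque': array([-0.01539   ,  0.06331041,  0.00862365]), 'grip_width': 0.0024499599530673067}
```

View pics/s3c.png

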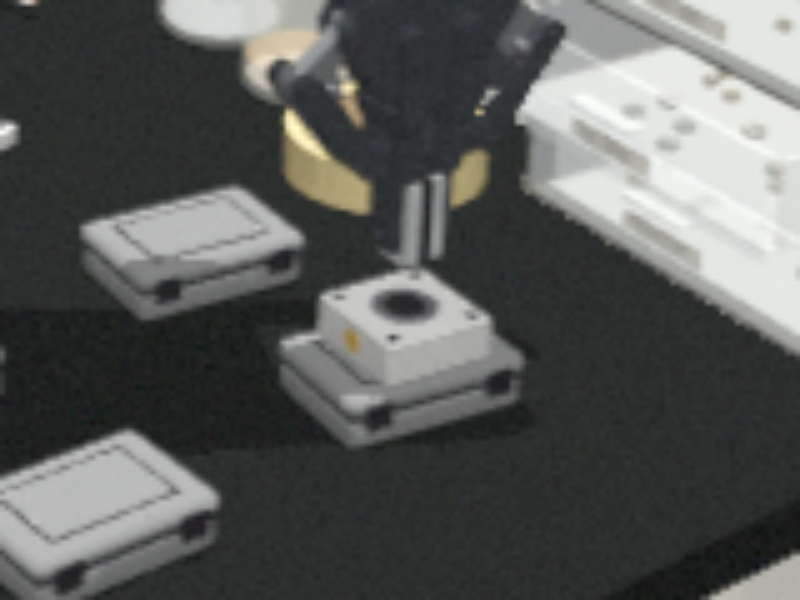

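View pics/o3.png

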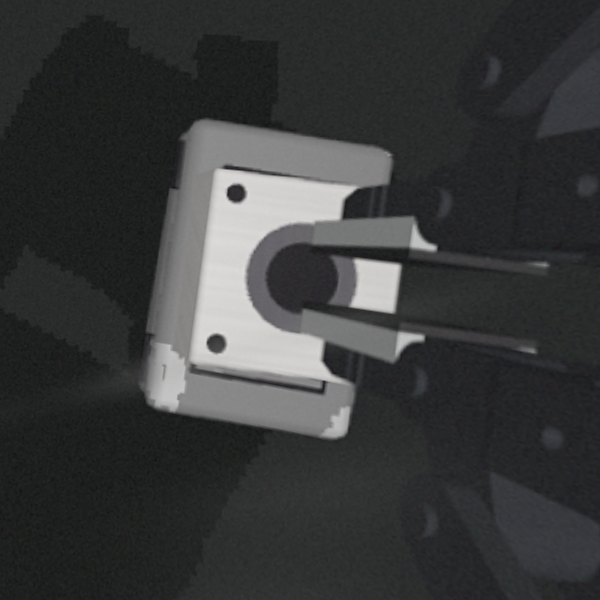

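Run:
```python
from h import *
m=camera_model("side")
for d in (-.01,0,.005,.01,.015,.019,.025): print(d,proj(m,np.array([.6309,-.2949,.0263+d]),False))
im,m=load("w3");cv2.imwrite("pics/w3c.png",cv2.resize(im[230:370,220:420],None,fx=4,fy=4)[:,:,::-1])
```

```text
-0.01 [419.66605244 300.73149417]
0 [419.88940306 296.49277521]
0.005 [420.00170799 294.36146704]
0.01 [420.11443581 292.22213308]
0.015 [420.22758893 290.07472792]
0.019 [420.31841926 288.35096178]
0.025 [420.45518073 285.75552057]
```

View pics/w3c.png

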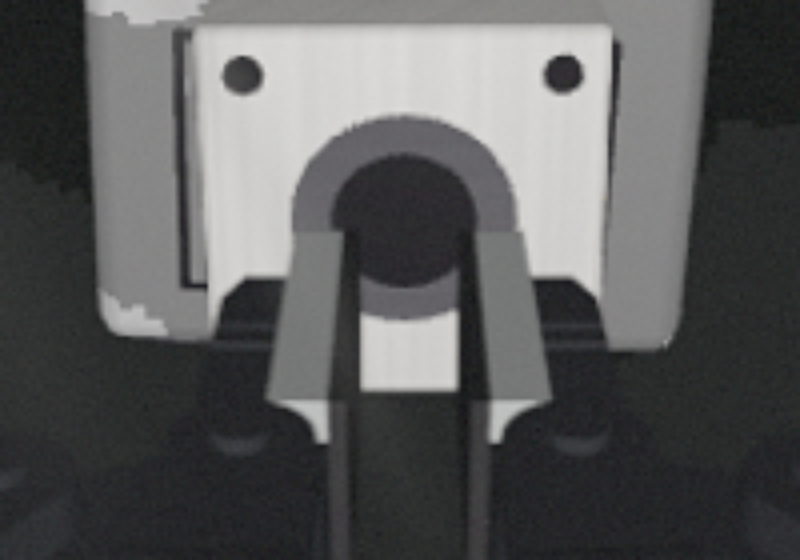

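Run:
```python
from h import *
im,m=snap("wrist","w4");s=read_state();print(s["tool_pos"],s["grip_width"])
cv2.imwrite("pics/w4c.png",cv2.resize(im[230:370,220:420],None,fx=4,fy=4)[:,:,::-1])
R=s["ee_rot"];t=s["tool_pos"]
for d in (0,-.01,-.02,-.03,-.04):
  print(d,[proj(m,t+R@np.array([x,0,d]),True).round(1) for x in (.011,0,-.011)])
im=snap("side","s4")[0];cv2.imwrite("pics/s4c.png",cv2.resize(im[230:350,340:500],None,fx=5,fy=5)[:,:,::-1])
```

```text
[ 0.63083551 -0.29485287  0.02595527] 0.00033131421815879423
0 [array([321.3, 252.2]), array([321.3, 271.8]), array([321.4, 290.6])]
-0.01 [array([321.3, 259. ]), array([321.3, 279.5]), array([321.4, 299. ])]
-0.02 [array([321.3, 266.7]), array([321.3, 288. ]), array([321.4, 308.2])]
-0.03 [array([321.3, 275.1]), array([321.3, 297.4]), array([321.4, 318.4])]
-0.04 [array([321.3, 284.6]), array([321.3, 307.8]), array([321.4, 329.6])]
```

View pics/w4c.png

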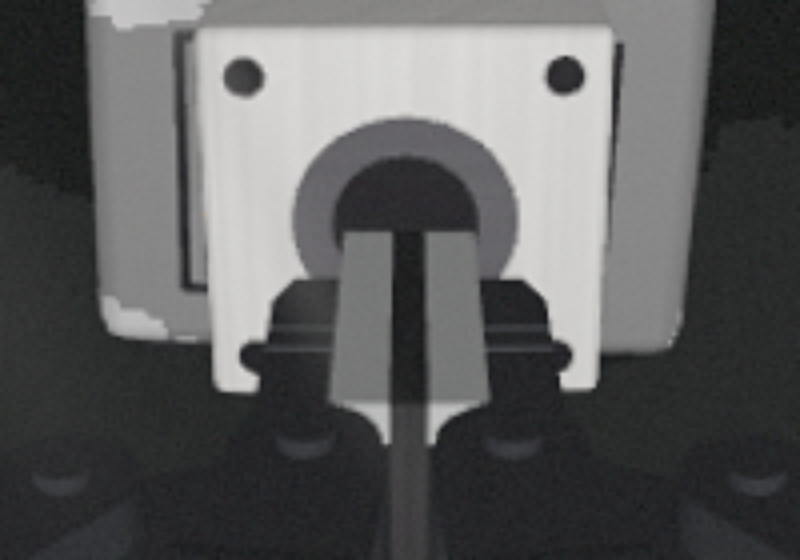

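View pics/s4c.png

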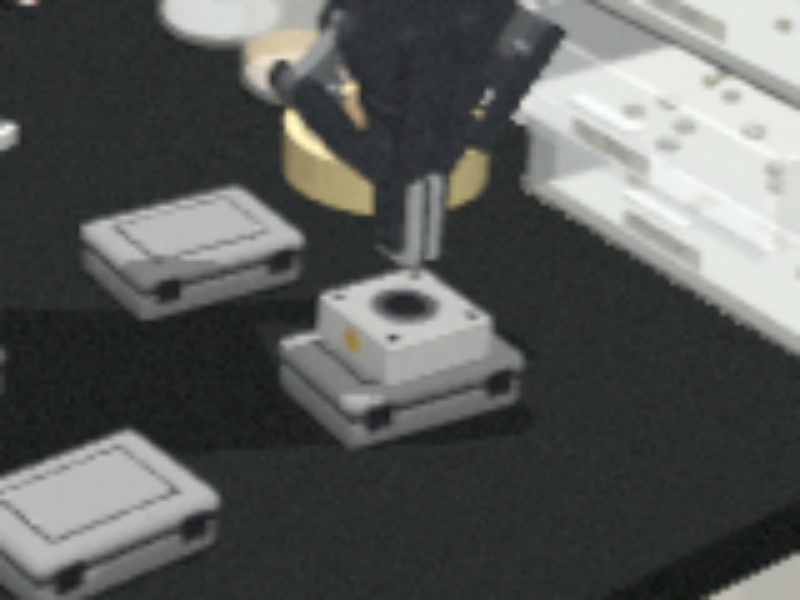

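Run:
```python
from h import *
im=load("s4")[0];a=cv2.resize(im[245:305,390:460],None,fx=8,fy=8,interpolation=cv2.INTER_CUBIC)
im,m=snap("scene","c4")
t=read_state()["tool_pos"];print([proj(m,t+[0,0,d],False).round(1) for d in (0,.02,.04)])
print(im.shape);b=cv2.resize(im[225:335,430:530],None,fx=5,fy=5,interpolation=cv2.INTER_CUBIC)
cv2.imwrite("pics/s4d.png",a[:,:,::-1]);cv2.imwrite("pics/c4d.png",b[:,:,::-1])
```

```text
[array([478.9, 293. ]), array([481.4, 284.2]), array([484.1, 275.2])]
(480, 640, 3)
```

View pics/s4d.png

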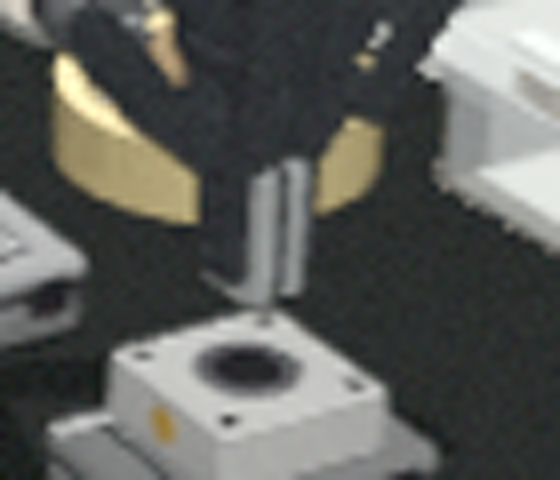

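View pics/c4d.png

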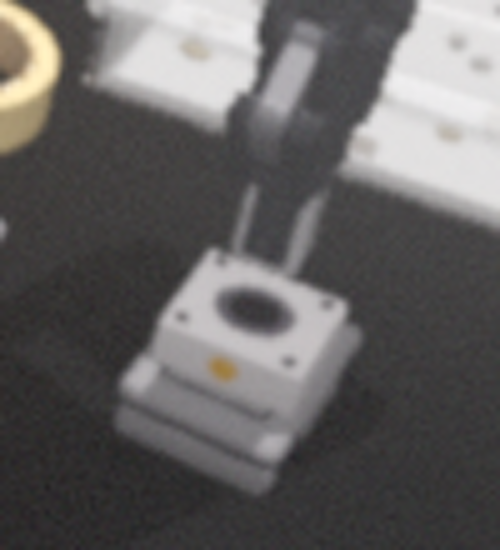

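Call:
drive_tool(rows=[0,0,0,0,0,0,0.6,0,0,0,0,0,0,0.6,0,0,0,0,0,0,0.6,0,0,0,0,0,0.04,0.6,0,0,0,0,0,0.08,0.6,0,0,0,0,0,0.1,0.6,0,0,0,0,0,0.1,0.6])

```text
time: 3.4
tool_pos: [0.6301, -0.2944, -0.0061]
ee_rot: [[0.133, 0.991, -0.001], [0.991, -0.133, 0.0], [0.0, -0.001, -1.0]]
force: [-0.7, 0.1, 0.4]
grip_width: 0.0684
```

Run:
```python
from h import *
im,m=snap("wrist","w5");s=read_state();print(s["tool_pos"],s["grip_width"],s["force"])
im2=snap("side","s5")[0];a=cv2.resize(im2[245:305,390:460],None,fx=8,fy=8,interpolation=cv2.INTER_CUBIC)
cv2.imwrite("pics/s5d.png",a[:,:,::-1])
```

```text
[ 0.63050978 -0.29463077 -0.00510659] 0.06847861261040673 [ 0.15667413  0.69874909 -0.21721013]
```

View pics/s5d.png

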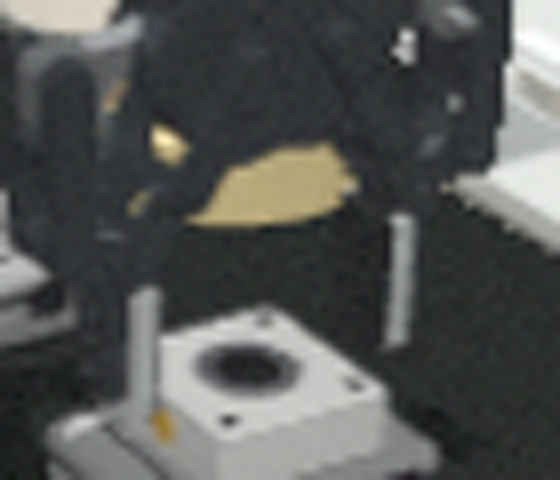

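View pics/w5.png

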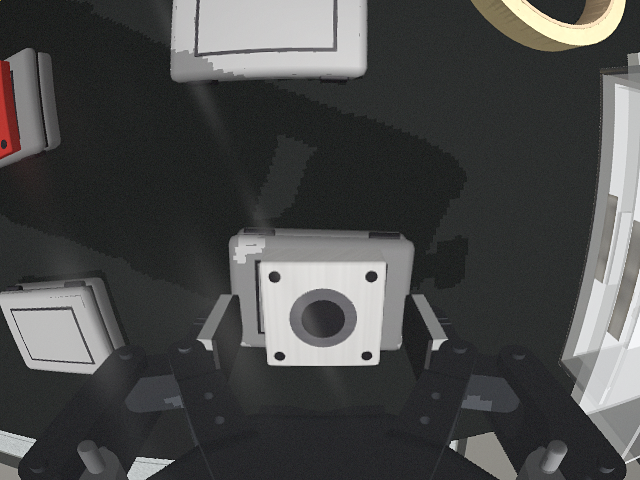

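Call:
drive_tool(rows=[0,0,0,0,0,0.005,0.6,0,0,0,0,0,0.005,-1,0,0,0,0,0,0.005,-1,0,0,0,0,0,0.005,-1,0,0,0,0,0,0.005,-1], force=50)

```text
time: 4.0
tool_pos: [0.6312, -0.295, -0.0052]
ee_rot: [[0.133, 0.991, 0.002], [0.991, -0.133, -0.001], [-0.001, 0.003, -1.0]]
force: [0.6, -0.2, 4.4]
grip_width: 0.048
```

Run:
```python
from h import *
im,m=snap("wrist","w6");s=read_state();print(s["tool_pos"],s["grip_width"],s["force"],s["wrist_torque"])
o=ortho(im,m,.55,.70,-.37,-.22,.042,.00025)
print(rects(o.min(2)>180,.70,-.22,.00025,5e-4,9))
```

```text
[ 0.63116915 -0.29502295 -0.00523186] 0.047953825734542335 [-0.41058304  0.25779499  5.6310244 ] [0.02090842 0.08929134 0.02209257]
[(0.6312, -0.2948, 48.9, 48.9, np.float64(172.3))]
```

View pics/w6.png

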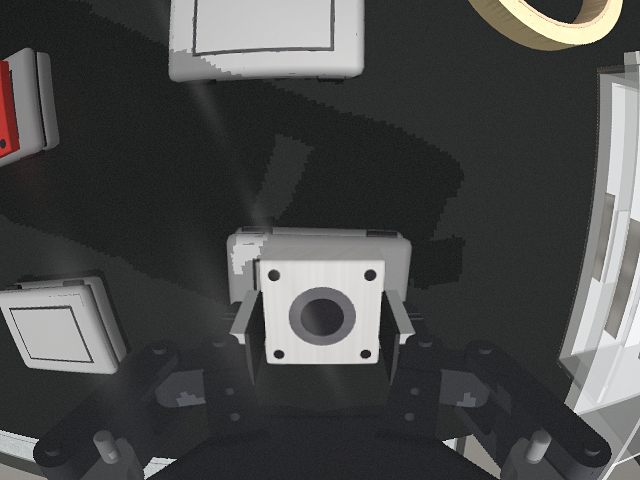

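Call:
drive_tool(rows=[0,0,0,0,0,0,0.5,0,0,0,0,0,-0.023,0.5,0,0,0,0,0,-0.023,-1,0,0,0,0,0,-0.023,-1,0,0,0,0,0,-0.023,-1,0,0,0,0,0,-0.1,-1,0,0,0,0,0,-0.3,-1,0,0,0,0,0,-0.43,-1], force=60)

```text
time: 4.85
tool_pos: [0.6303, -0.2946, 0.1245]
ee_rot: [[0.133, 0.991, 0.001], [0.991, -0.133, -0.0], [-0.0, 0.001, -1.0]]
force: [0.6, -0.1, 0.9]
grip_width: 0.0003
```

Run:
```python
from h import *
im,m=snap("wrist","w7");s=read_state();print(s["tool_pos"],s["grip_width"],s["force"],s["wrist_torque"],s["joints"])
t=s["tool_pos"]
for h in (.03,.034,.038):
  o=ortho(im,m,.55,.70,-.37,-.22,t[2]+h,.00025)
  print(h,rects(o.min(2)>150,.70,-.22,.00025,5e-4,9))
```

```text
[ 0.63325937 -0.29605252  0.13513428] -1.2843485835993639e-05 [ 0.96230377 -0.11103393  9.54360167] [-0.04376038 -0.0281631   0.01337722] [-2.80560398e+01  3.86740928e+01  6.33825948e+01 -3.89191921e-03
  7.71511205e+01 -2.04114444e+01]
0.03 [(0.5609, -0.2626, 26.8, 21.2, np.float64(90.0)), (0.6321, -0.258, 34.9, 29.5, np.float64(170.5))]
0.034 [(0.5619, -0.2614, 26.2, 23.2, np.float64(90.0)), (0.633, -0.2579, 34.2, 28.4, np.float64(165.6))]
0.038 [(0.5629, -0.26, 25.5, 25.2, np.float64(90.0)), (0.6329, -0.2561, 32.9, 27.7, np.float64(168.7))]
```

View pics/w7.png

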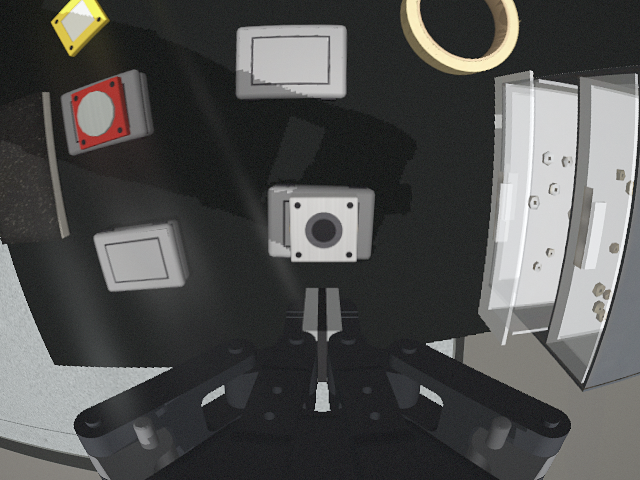

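Run:
```python
from h import *
im,m=load("w7");m=camera_model("wrist")
o=ortho(im,m,.55,.70,-.37,-.22,.042,.00025)
for t in (165,180,200):print(rects(o.min(2)>t,.70,-.22,.00025,5e-4,9))
s=read_state();print(s["tool_pos"])
```

```text
[(0.6277, -0.2998, 66.8, 51.2, np.float64(172.3))]
[(0.6322, -0.3004, 57.1, 50.5, np.float64(172.1))]
[(0.6355, -0.3007, 49.6, 49.2, np.float64(172.2))]
[ 0.63325937 -0.29605252  0.13513428]
```

Run:
```python
from h import *
for i in range(3):
    im,m=snap("wrist","w8");s=read_state();print(s["tool_pos"],s["dq"].round(1))
    o=ortho(im,m,.55,.70,-.37,-.22,.042,.00025)
    print(rects(o.min(2)>200,.70,-.22,.00025,5e-4,9))
```

```text
[ 0.63340355 -0.29614381  0.1319565 ] [-0.   4.2  5.1  0.  -4.6 -0. ]
[(0.6319, -0.2956, 47.7, 47.6, np.float64(172.4))]
[ 0.63222514 -0.29550581  0.12777503] [-0.1  3.6  4.   0.  -1.5  0. ]
[(0.6316, -0.2954, 47.7, 47.6, np.float64(172.1))]
[ 0.63121323 -0.29499061  0.12480293] [ 0.   2.5  2.2 -0.  -0.4 -0.1]
[(0.6317, -0.2953, 47.6, 47.3, np.float64(172.6))]
```

Call:
drive_tool(rows=[0,0,0,0,0,0.0,0.5,0,0,0,0,0,0.15,0.5,0,0,0,0,0,0.3,0.5,0,0,0,0,0,0.4,0.5,0,0,0,0,0,0.44,0.5,0,0,0,0,0,0.44,0.5,0,0,0,0,0,0.44,0.5])

```text
time: 5.75
tool_pos: [0.6324, -0.2956, -0.0059]
ee_rot: [[0.133, 0.991, 0.005], [0.991, -0.133, -0.003], [-0.002, 0.006, -1.0]]
force: [0.4, 0.4, 0.5]
grip_width: 0.0638
```

Run:
```python
from h import *
im,m=snap("wrist","w9");s=read_state();print(s["tool_pos"],s["grip_width"],s["force"])
im2=snap("side","s9")[0];a=cv2.resize(im2[245:305,390:460],None,fx=8,fy=8,interpolation=cv2.INTER_CUBIC)
cv2.imwrite("pics/s9d.png",a[:,:,::-1])
```

```text
[ 0.63263644 -0.29577755 -0.00526848] 0.06404513361189716 [ 0.62261896 -0.68494885 -0.38323794]
```

View pics/s9d.png

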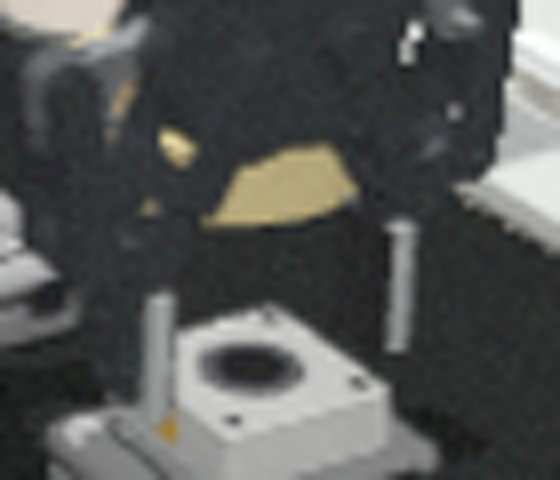

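Run:
```python
from h import *
m=camera_model("side");mw=camera_model("wrist");s=read_state();t=s["tool_pos"];R=s["ee_rot"]
for x in (-.011,.011):
 for y in (-.032,.032):
  for d in (.01,.02,.03,.04): print(x,y,d,proj(m,t+R@np.array([x,y,-d]),False).round(1),proj(mw,t+R@np.array([x,y,-d]),True).round(1))
```

```text
-0.011 -0.032 0.01 [410.3 312.1] [259.6 298.6]
-0.011 -0.032 0.02 [410.5 307.8] [256.6 307.7]
-0.011 -0.032 0.03 [410.7 303.5] [253.3 317.6]
-0.011 -0.032 0.04 [410.8 299.2] [249.7 328.6]
-0.011 0.032 0.01 [436.3 303.9] [383.3 298.4]
-0.011 0.032 0.02 [436.5 299.7] [386.3 307.5]
-0.011 0.032 0.03 [436.8 295.5] [389.6 317.5]
-0.011 0.032 0.04 [437.  291.2] [393.2 328.5]
0.011 -0.032 0.01 [404.2 307. ] [256.9 259. ]
0.011 -0.032 0.02 [404.4 302.8] [253.5 266.5]
0.011 -0.032 0.03 [404.5 298.6] [249.7 274.8]
0.011 -0.032 0.04 [404.6 294.3] [245.5 284.1]
0.011 0.032 0.01 [429.9 299.1] [385.9 258.8]
0.011 0.032 0.02 [430.1 295. ] [389.3 266.3]
0.011 0.032 0.03 [430.3 290.8] [393.1 274.7]
0.011 0.032 0.04 [430.5 286.6] [397.3 284. ]
```

Run:
```python
from h import *
im,m=load("w9");cv2.imwrite("pics/w9c.png",cv2.resize(im[220:380,200:440],None,fx=3.3,fy=3.3)[:,:,::-1])
```

```text
(no output)
```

View pics/w9c.png

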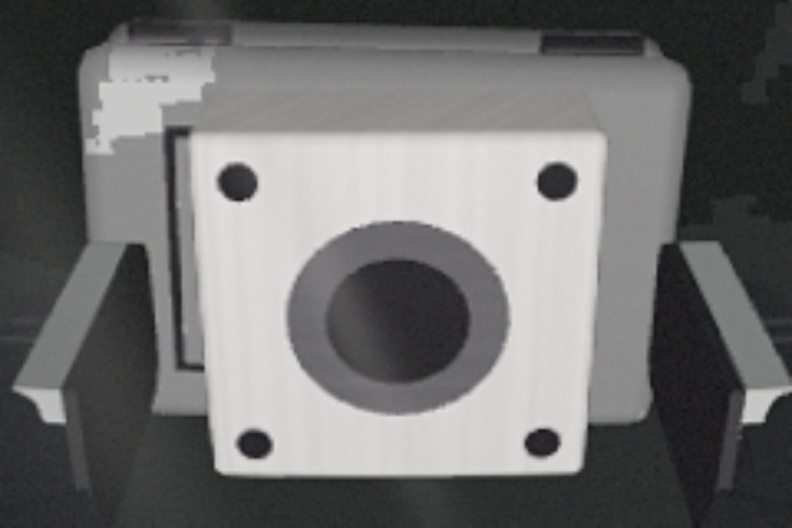

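Call:
drive_tool(rows=[0,0,0,0,-0.005,0.015,0.5,0,0,0,0,-0.005,0.023,0.5,0,0,0,0,-0.005,0.023,0.5,0,0,0,0,-0.005,0.023,-1,0,0,0,0,-0.005,0.023,-1,0,0,0,0,-0.005,0.023,-1,0,0,0,0,-0.005,0.023,-1], force=60)

```text
time: 6.55
tool_pos: [0.6315, -0.2958, -0.0115]
ee_rot: [[0.133, 0.991, 0.007], [0.991, -0.133, -0.004], [-0.003, 0.008, -1.0]]
force: [-0.8, -0.2, 5.7]
grip_width: 0.0487
```

Run:
```python
from h import *
im2=snap("side","s10")[0];a=cv2.resize(im2[245:305,390:460],None,fx=8,fy=8,interpolation=cv2.INTER_CUBIC)
cv2.imwrite("pics/s10d.png",a[:,:,::-1]);s=read_state();print(s["tool_pos"],s["grip_width"],s["force"])
```

```text
[ 0.63149439 -0.29576777 -0.01150992] 0.04843142540594504 [-0.53094015  0.31887701  6.40097564]
```

View pics/s10d.png

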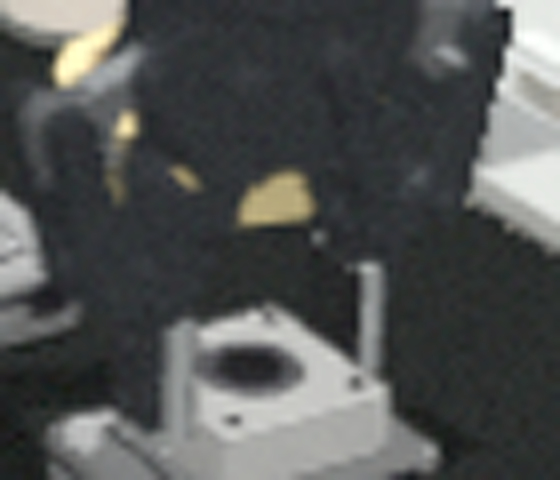

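Call:
drive_tool(rows=[0,0,0,0,0,-0.05,-1,0,0,0,0,0,-0.15,-1,0,0,0,0,0,-0.27,-1,0,0,0,0,0,-0.33,-1,0,0,0,0,0,-0.33,-1], force=60)

```text
time: 7.1
tool_pos: [0.632, -0.296, 0.0915]
ee_rot: [[0.133, 0.991, 0.012], [0.991, -0.133, -0.007], [-0.005, 0.013, -1.0]]
force: [-0.2, -0.2, -0.9]
grip_width: 0.0488
```

Run:
```python
from h import *
im,m=snap("wrist","w11");s=read_state();print(s["tool_pos"],s["grip_width"],s["force"],s["ee_rot"])
```

```text
[ 0.63111328 -0.29549438  0.08884934] 0.04807144765614299 [ 0.25341588 -0.53926066 -1.91396567] [[ 0.13303925  0.99106835  0.00916947]
 [ 0.99110388 -0.13299813 -0.00495992]
 [-0.0036961   0.00974777 -0.99994566]]
```

View pics/w11.png

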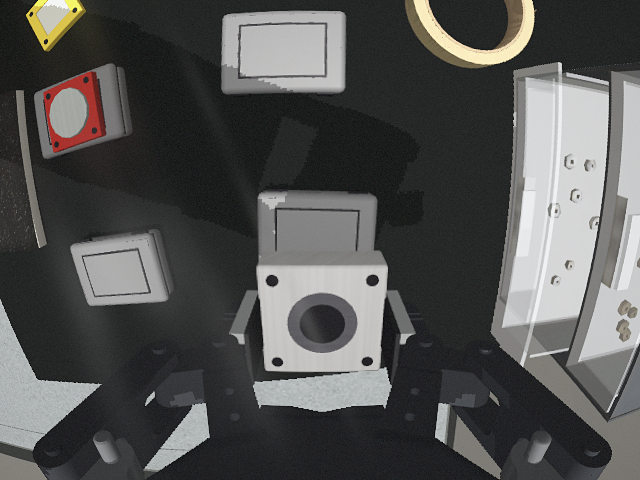

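```bash
cat >> h.py <<'E'
from scipy.spatial.transform import Rotation as Ro
def goto(x,y,z,yaw,show=True):
    """yaw: world angle (deg) of tool y axis; tool z straight down"""
    s=read_state();R=s["ee_rot"];t=s["tool_pos"]
    a=np.radians(yaw);Y=np.array([np.cos(a),np.sin(a),0]);Z=np.array([0,0,-1.]);X=np.cross(Y,Z)
    Rt=np.stack([X,Y,Z],1)
    rv=Ro.from_matrix(R.T@Rt).as_rotvec()/0.5
    sh=R.T@(np.array([x,y,z])-t)/0.3
    print("turn",rv.round(3),"shift",sh.round(3),"from",t.round(4),"w",round(s["grip_width"],4),"F",s["force"].round(1),"t",round(s["time"],2))
    return rv,sh
E
python3 - <<'E'
from h import *
goto(.5785,.0254,.095,13.3)
E
```

```text
turn [ 0.018  0.011 -0.731] shift [ 1.037 -0.316 -0.027] from [ 0.6311 -0.2955  0.0888] w 0.0481 F [ 0.3 -0.5 -1.9] t 7.15
```

Call:
drive_tool(rows=[0,0,-0.2,0.15,-0.05,-0.027,-1,0.005,0.003,-0.4,0.3,-0.1,-0.027,-1,0.01,0.006,-0.6,0.5,-0.15,-0.027,-1,0.018,0.011,-0.731,0.65,-0.2,-0.027,-1,0.018,0.011,-0.731,0.82,-0.26,-0.027,-1,0.018,0.011,-0.731,0.98,-0.314,-0.027,-1,0.018,0.011,-0.731,1,-0.314,-0.027,-1,0.018,0.011,-0.731,1,-0.314,-0.027,-1], force=60)

```text
time: 7.95
tool_pos: [0.5764, 0.0171, 0.0936]
ee_rot: [[-0.233, 0.972, -0.003], [0.972, 0.233, 0.0], [0.001, -0.002, -1.0]]
force: [-0.1, -0.3, -1.5]
grip_width: 0.0484
```

Run:
```python
from h import *
im,m=snap("wrist","w12");s=read_state()
goto(.5785,.0254,.095,13.3);print(s["ee_rot"].round(4))
print(jigfit(im,m)); B=(.5,.66,-.07,.1);top=s["tool_pos"][2]+.0535
o=ortho(im,m,*B,top,.00025);print(rects(o.min(2)>150,.66,.1,.00025,8e-4,9))
```

```text
turn [-0.004 -0.001  0.004] shift [ 0.031  0.013 -0.004] from [0.5768 0.0154 0.0937] w 0.0484 F [ 0.1 -0.1 -0.8] t 8.0
[[-2.320e-01  9.727e-01 -2.200e-03]
 [ 9.727e-01  2.320e-01  1.000e-04]
 [ 6.000e-04 -2.100e-03 -1.000e+00]]
[(0.5783, 0.0263, 45.2, 43.9, np.float64(13.4))]
[(0.5721, 0.0381, 90.7, 50.3, np.float64(103.2))]
```

View pics/w12.png

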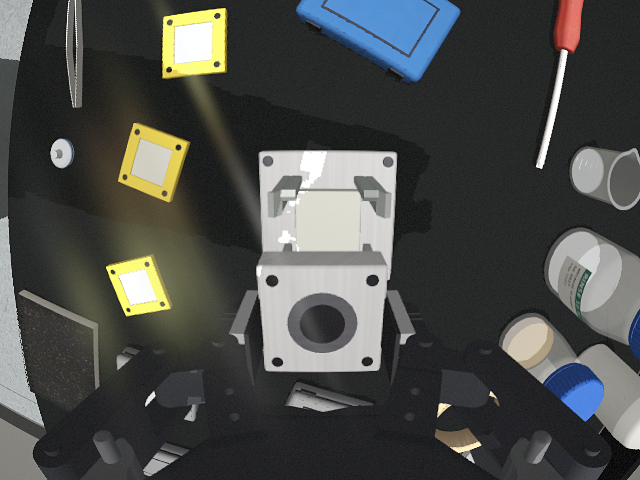

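Run:
```python
from h import *
goto(.5784,.0249,.055,13.3)
```

```text
turn [-0.004 -0.001  0.004] shift [0.029 0.013 0.129] from [0.5768 0.0154 0.0937] w 0.0484 F [ 0.1 -0.1 -0.8] t 8.0
```

Call:
drive_tool(rows=[-0.004,-0.001,0.004,0.029,0.013,0.05,-1,-0.004,-0.001,0.004,0.029,0.013,0.1,-1,-0.004,-0.001,0.004,0.029,0.013,0.129,-1,-0.004,-0.001,0.004,0.029,0.013,0.129,-1,-0.004,-0.001,0.004,0.029,0.013,0.129,-1,-0.004,-0.001,0.004,0.029,0.013,0.129,-1], force=60)

```text
time: 8.6
tool_pos: [0.5789, 0.0244, 0.0556]
ee_rot: [[-0.23, 0.973, 0.001], [0.973, 0.23, -0.0], [-0.0, 0.001, -1.0]]
force: [0.4, -0.1, -0.8]
grip_width: 0.0484
```

Run:
```python
from h import *
im,m=snap("wrist","w13");s=read_state()
goto(.5784,.0249,-.0135,13.3)
cv2.imwrite("pics/w13c.png",cv2.resize(im[140:400,200:440],None,fx=2.3,fy=2.3)[:,:,::-1])
im=snap("side","s13")[0];cv2.imwrite("pics/s13c.png",cv2.resize(im[190:290,260:380],None,fx=6,fy=6)[:,:,::-1])
```

```text
turn [ 0.002  0.    -0.   ] shift [ 0.002 -0.001  0.231] from [0.5789 0.0245 0.0557] w 0.0484 F [ 0.7 -0.8 -0.9] t 8.65
```

View pics/w13c.png

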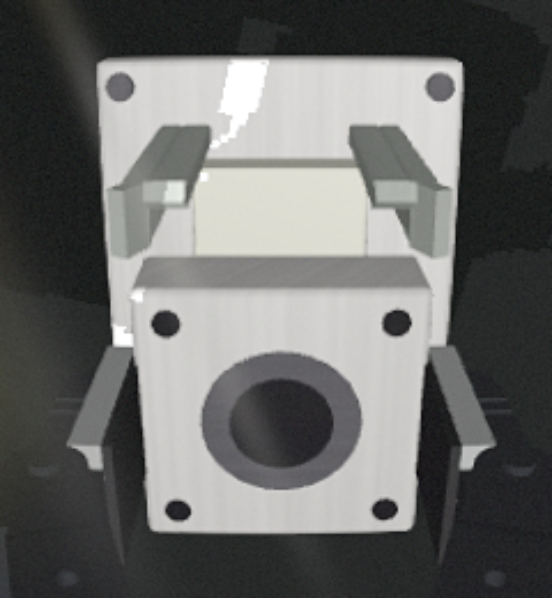

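View pics/s13c.png

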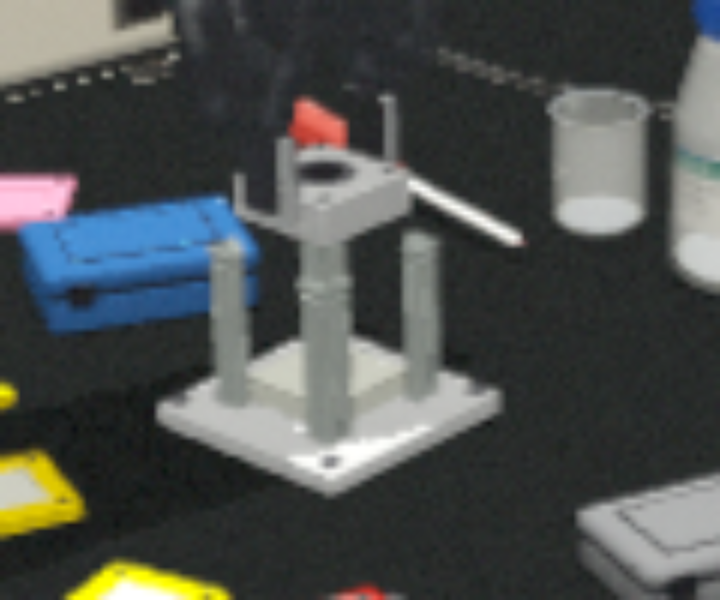

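Call:
drive_tool(rows=[0.002,0,0,0.001,-0.001,0.03,-1,0.002,0,0,0.001,-0.001,0.06,-1,0.002,0,0,0.001,-0.001,0.09,-1,0.002,0,0,0.001,-0.001,0.12,-1,0.002,0,0,0.001,-0.001,0.12,-1], force=60)

```text
time: 9.2
tool_pos: [0.5776, 0.0248, 0.0179]
ee_rot: [[-0.23, 0.973, -0.003], [0.973, 0.23, -0.0], [0.0, -0.003, -1.0]]
force: [0.7, 0.0, -0.2]
grip_width: 0.0492
```

Run:
```python
from h import *
goto(.5784,.0249,-.0135,13.3)
```

```text
turn [-0.005 -0.001 -0.   ] shift [-0.     0.003  0.105] from [0.5776 0.0248 0.0179] w 0.0492 F [ 0.7  0.  -0.2] t 9.2
```

Call:
drive_tool(rows=[-0.003,0,0,0,0.002,0.03,-1,-0.005,0,0,0,0.002,0.06,-1,-0.005,0,0,0,0.002,0.085,-1,-0.005,0,0,0,0.002,0.1,-1,-0.005,0,0,0,0.002,0.1,-1], force=60)

```text
time: 9.7
tool_pos: [0.578, 0.025, -0.0126]
ee_rot: [[-0.23, 0.973, -0.001], [0.973, 0.23, 0.0], [0.001, -0.001, -1.0]]
force: [0.0, -0.0, -0.8]
grip_width: 0.0483
```

Run:
```python
from h import *
goto(.5784,.0249,-.0135,13.3)
im,m=snap("wrist","w14")
cv2.imwrite("pics/w14c.png",cv2.resize(im[140:400,200:440],None,fx=2.3,fy=2.3)[:,:,::-1])
```

```text
turn [-0.001 -0.001 -0.   ] shift [-0.001  0.001  0.003] from [ 0.578   0.025  -0.0126] w 0.0483 F [ 0.  -0.  -0.8] t 9.7
```

View pics/w14c.png

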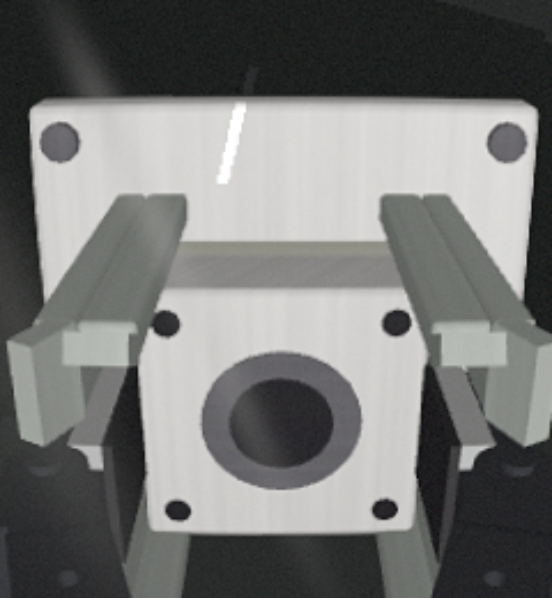

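Call:
drive_tool(rows=[0,0,0,0,0.001,0.004,-1,0,0,0,0,0.001,0.004,0.4,0,0,0,0,0.001,0.004,0.4,0,0,0,0,0.001,0.0,0.4,0,0,0,0,0.001,-0.1,0.4,0,0,0,0,0.001,-0.25,0.4,0,0,0,0,0.001,-0.35,0.4], force=60)

```text
time: 10.45
tool_pos: [0.5791, 0.025, 0.0957]
ee_rot: [[-0.23, 0.973, 0.002], [0.973, 0.23, 0.0], [-0.0, 0.002, -1.0]]
force: [0.3, 0.9, -0.4]
grip_width: 0.0601
```

Run:
```python
from h import *
im,m=snap("wrist","w15")
cv2.imwrite("pics/w15c.png",cv2.resize(im[100:360,200:440],None,fx=2.3,fy=2.3)[:,:,::-1])
goto(.4332,-.0724,.06,26.6);goto(.4332,-.0724,.06,-63.4);print(read_state()["joints"])
```

```text
turn [ 0.015  0.005 -0.464] shift [-0.202 -0.555  0.13 ] from [0.581  0.025  0.1003] w 0.0597 F [2.  0.6 5.8] t 10.5
turn [ 0.016 -0.008  2.677] shift [-0.202 -0.555  0.13 ] from [0.581  0.025  0.1003] w 0.0597 F [2.  0.6 5.8] t 10.5
[-1.15519954e+00  2.59278523e+01  8.79642326e+01  2.58762880e-02
  6.56425982e+01 -1.44641216e+01]
```

View pics/w15c.png

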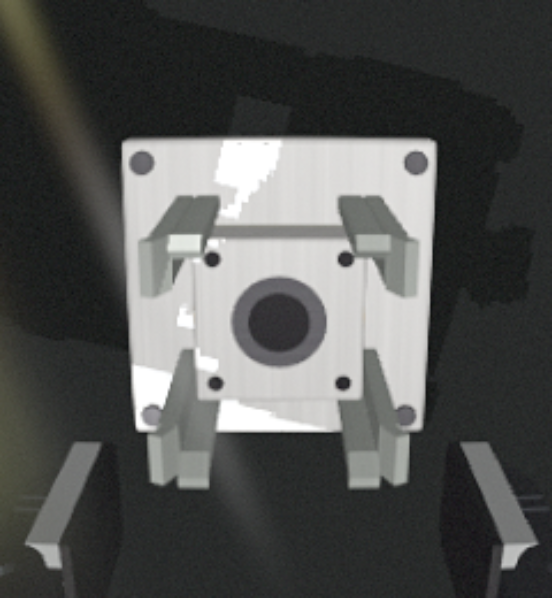

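Call:
drive_tool(rows=[0.005,0,-0.15,-0.06,-0.16,0.02,0.4,0.01,0.003,-0.3,-0.12,-0.32,0.04,0.4,0.015,0.005,-0.464,-0.18,-0.47,0.08,0.4,0.015,0.005,-0.464,-0.2,-0.55,0.12,0.4,0.015,0.005,-0.464,-0.202,-0.555,0.13,0.4,0.015,0.005,-0.464,-0.202,-0.555,0.13,0.4,0.015,0.005,-0.464,-0.202,-0.555,0.13,0.4], force=60)

```text
time: 11.2
tool_pos: [0.4343, -0.0721, 0.0606]
ee_rot: [[-0.448, 0.894, 0.001], [0.894, 0.448, -0.0], [-0.001, 0.001, -1.0]]
force: [-0.6, 0.2, -1.0]
grip_width: 0.0598
```

```bash
cat >> h.py <<'E'
def spacers(im,m,B=(.33,.56,-.2,.32),h=.007):
    o=ortho(im,m,*B,h,.00025);return rects(colmask(o,"yellow"),B[1],B[3],.00025,4e-4,9)
E
python3 - <<'E'
from h import *
im,m=snap("wrist","w16")
print(spacers(im,m));goto(.4332,-.0724,-.037,26.6)
E
```

```text
[(0.4313, -0.0728, 51.3, 50.6, np.float64(116.2)), (0.4582, 0.1129, 58.0, 25.8, np.float64(36.8)), (0.4672, 0.0413, 51.0, 50.8, np.float64(171.0))]
turn [0.002 0.002 0.001] shift [ 0.001 -0.004  0.325] from [ 0.4343 -0.072   0.0605] w 0.0593 F [ 0.4 -0.1 -0.9] t 11.25
```

View pics/w16.png

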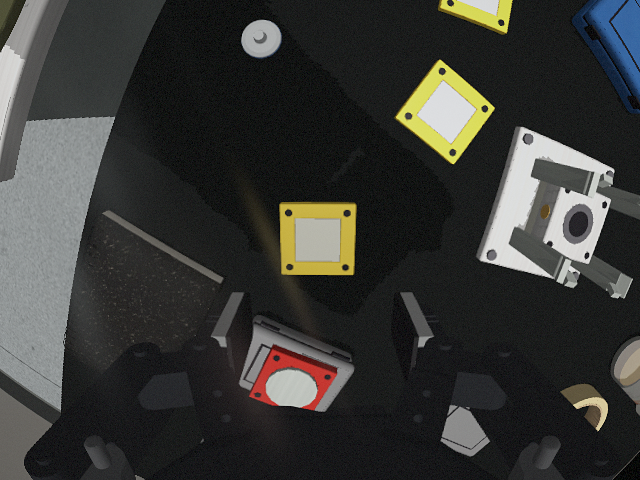

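Run:
```python
from h import *
goto(.4315,-.0728,-.038,26.3)
```

```text
turn [0.002 0.002 0.011] shift [ 0.002 -0.01   0.328] from [ 0.4343 -0.072   0.0605] w 0.0593 F [ 0.4 -0.1 -0.9] t 11.25
```

Call:
drive_tool(rows=[0.002,0.002,0.01,0.002,-0.01,0.1,0.4,0.002,0.002,0.01,0.002,-0.01,0.2,0.4,0.002,0.002,0.01,0.002,-0.01,0.27,0.4,0.002,0.002,0.01,0.002,-0.01,0.31,0.4,0.002,0.002,0.01,0.002,-0.01,0.328,0.4,0.002,0.002,0.01,0.002,-0.01,0.328,0.4], force=60)

```text
time: 11.85
tool_pos: [0.4318, -0.0726, -0.0379]
ee_rot: [[-0.444, 0.896, -0.0], [0.896, 0.444, 0.0], [0.0, -0.0, -1.0]]
force: [-0.8, 0.3, 0.4]
grip_width: 0.06
```

Run:
```python
from h import *
im,m=snap("wrist","w17")
print(spacers(im,m));goto(.4315,-.0728,-.039,26.3)
cv2.imwrite("pics/w17c.png",cv2.resize(im[200:400,180:460],None,fx=2.8,fy=2.8)[:,:,::-1])
```

```text
[(0.4309, -0.072, 51.9, 49.8, np.float64(116.0)), (0.4664, 0.0409, 51.1, 50.8, np.float64(171.0))]
turn [0.001 0.    0.002] shift [ 0.001 -0.002  0.005] from [ 0.432  -0.0728 -0.0374] w 0.0596 F [-0.3 -0.4  1.3] t 11.9
```

View pics/w17c.png

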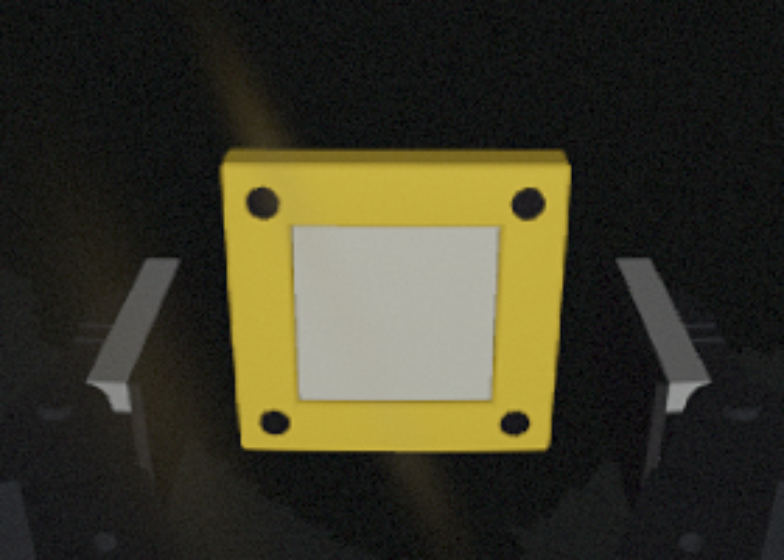

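Call:
drive_tool(rows=[0,0,0,0,-0.002,0.006,0.4,0,0,0,0,-0.002,0.006,-1,0,0,0,0,-0.002,0.006,-1,0,0,0,0,-0.002,0.006,-1,0,0,0,0,-0.002,0.006,-1], force=60)

```text
time: 12.4
tool_pos: [0.432, -0.0731, -0.038]
ee_rot: [[-0.444, 0.896, 0.002], [0.896, 0.444, -0.0], [-0.001, 0.002, -1.0]]
force: [-5.0, 1.1, 12.5]
grip_width: 0.0471
```

Run:
```python
from h import *
im,m=snap("wrist","w18")
goto(.4315,-.0728,.06,26.3)
cv2.imwrite("pics/w18c.png",cv2.resize(im[200:400,180:460],None,fx=2.8,fy=2.8)[:,:,::-1])
```

```text
turn [0.004 0.002 0.002] shift [ 0.001 -0.001 -0.327] from [ 0.432  -0.0731 -0.038 ] w 0.0471 F [-4.6  1.9 13.1] t 12.45
```

View pics/w18c.png

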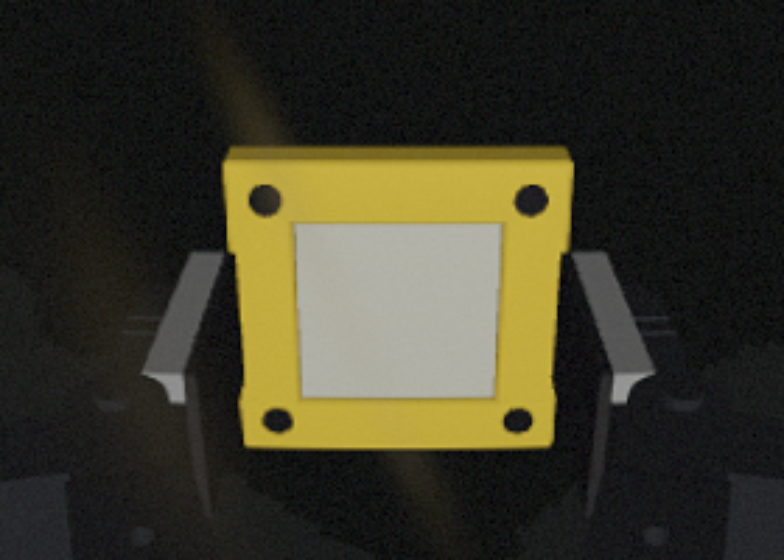

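Call:
drive_tool(rows=[0,0,0,0,0,-0.05,-1,0.004,0.002,0,0,0,-0.15,-1,0.004,0.002,0,0,0,-0.27,-1,0.004,0.002,0,0,0,-0.37,-1,0.004,0.002,0,0,0,-0.37,-1], force=60)

```text
time: 12.95
tool_pos: [0.4338, -0.0736, 0.0769]
ee_rot: [[-0.444, 0.896, 0.007], [0.896, 0.444, -0.002], [-0.005, 0.005, -1.0]]
force: [0.2, 0.7, -0.6]
grip_width: 0.0472
```

Run:
```python
from h import *
im,m=snap("wrist","w19")
goto(.578,.0249,.07,13.3)
s=read_state();t=s["tool_pos"][2]
print([spacers(im,m,(.36,.5,-.15,.0),t+.045)])
```

```text
turn [0.007 0.005 0.456] shift [0.079 0.579 0.018] from [ 0.4328 -0.0734  0.0748] w 0.0471 F [-0.7 -0.  -0.9] t 13.0
[[(0.4334, -0.0733, 52.8, 50.6, np.float64(116.2))]]
```

View pics/w19.png

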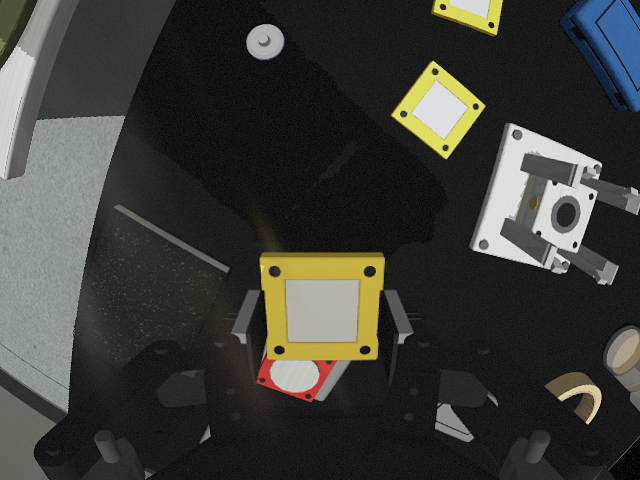

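Call:
drive_tool(rows=[0.002,0,0.15,0.02,0.14,0.018,-1,0.007,0.005,0.3,0.04,0.28,0.018,-1,0.007,0.005,0.456,0.06,0.43,0.018,-1,0.007,0.005,0.456,0.079,0.55,0.018,-1,0.007,0.005,0.456,0.079,0.579,0.018,-1,0.007,0.005,0.456,0.079,0.579,0.018,-1,0.007,0.005,0.456,0.079,0.579,0.018,-1], force=60)

```text
time: 13.7
tool_pos: [0.5769, 0.0244, 0.069]
ee_rot: [[-0.23, 0.973, -0.002], [0.973, 0.23, -0.0], [0.0, -0.002, -1.0]]
force: [-0.1, 0.1, -1.1]
grip_width: 0.0475
```

Run:
```python
from h import *
im,m=snap("wrist","w20")
goto(.5782,.025,.003,13.3)
cv2.imwrite("pics/w20c.png",cv2.resize(im[140:400,200:440],None,fx=2.3,fy=2.3)[:,:,::-1])
```

```text
turn [-0.003 -0.    -0.002] shift [0.002 0.005 0.221] from [0.5769 0.0242 0.0694] w 0.047 F [ 0.2 -0.2 -0.1] t 13.75
```

View pics/w20c.png

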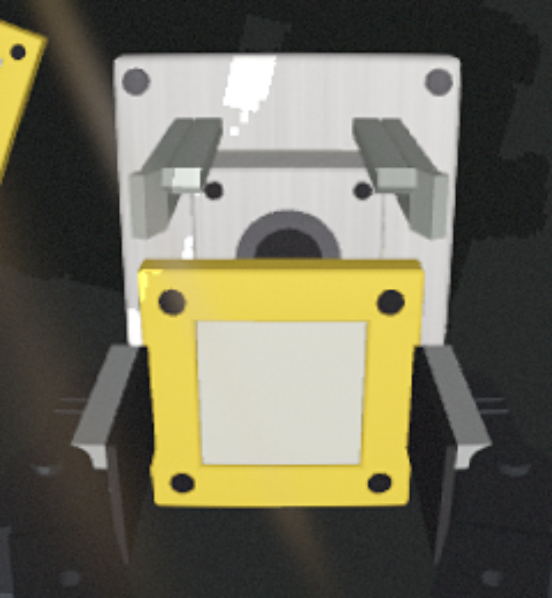

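Call:
drive_tool(rows=[-0.003,0,-0.002,0.002,0.005,0.0,-1,-0.003,0,-0.002,0.002,0.005,0.03,-1,-0.003,0,-0.002,0.002,0.005,0.06,-1,-0.003,0,-0.002,0.002,0.005,0.1,-1,-0.003,0,-0.002,0.002,0.005,0.14,-1,-0.003,0,-0.002,0.002,0.005,0.18,-1,-0.003,0,-0.002,0.002,0.005,0.215,-1,-0.003,0,-0.002,0.002,0.005,0.22,-1], force=60)

```text
time: 14.55
tool_pos: [0.5779, 0.0252, 0.0022]
ee_rot: [[-0.23, 0.973, -0.001], [0.973, 0.23, 0.0], [0.0, -0.001, -1.0]]
force: [-1.5, 1.4, 4.3]
grip_width: 0.0474
```

Run:
```python
from h import *
im,m=snap("wrist","w21")
goto(.5782,.025,.002,13.3)
cv2.imwrite("pics/w21c.png",cv2.resize(im[140:400,200:440],None,fx=2.3,fy=2.3)[:,:,::-1])
```

```text
turn [-0.002 -0.001  0.   ] shift [-0.001  0.001  0.001] from [0.5779 0.0252 0.0024] w 0.0471 F [ 0.9 -0.2 -0.5] t 14.6
```

View pics/w21c.png

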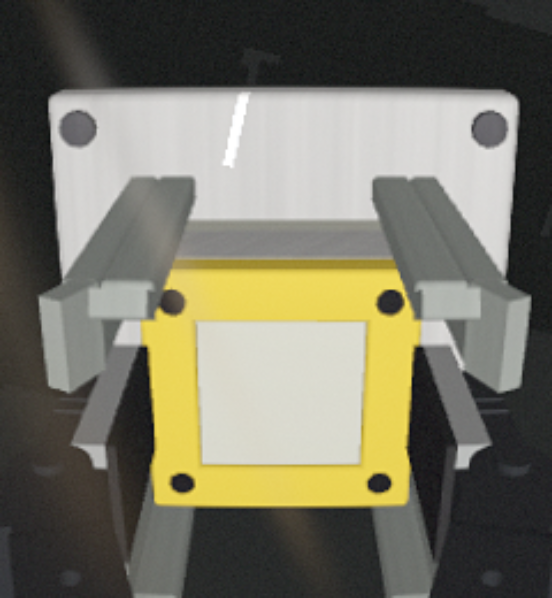

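Call:
drive_tool(rows=[0,0,0,0,0,0,0.4,0,0,0,0,0,0,0.4,0,0,0,0,0,-0.06,0.4,0,0,0,0,0,-0.16,0.4,0,0,0,0,0,-0.25,0.4,0,0,0,0,0,-0.25,0.4], force=60)

```text
time: 15.2
tool_pos: [0.5799, 0.0251, 0.0814]
ee_rot: [[-0.23, 0.973, 0.006], [0.973, 0.23, -0.0], [-0.001, 0.005, -1.0]]
force: [-0.3, 0.1, -0.4]
grip_width: 0.0599
```

Run:
```python
from h import *
im,m=snap("wrist","w22")
print(spacers(im,m));
goto(.467,.0412,.06,81)
```

```text
[(0.4517, 0.1328, 52.0, 51.2, np.float64(13.8)), (0.469, 0.0426, 51.9, 51.7, np.float64(170.8))]
turn [ 0.004  0.004 -2.362] shift [ 0.138 -0.351  0.063] from [0.5789 0.0252 0.0792] w 0.0602 F [ 0.4  0.5 -1.7] t 15.25
```

View pics/w22.png

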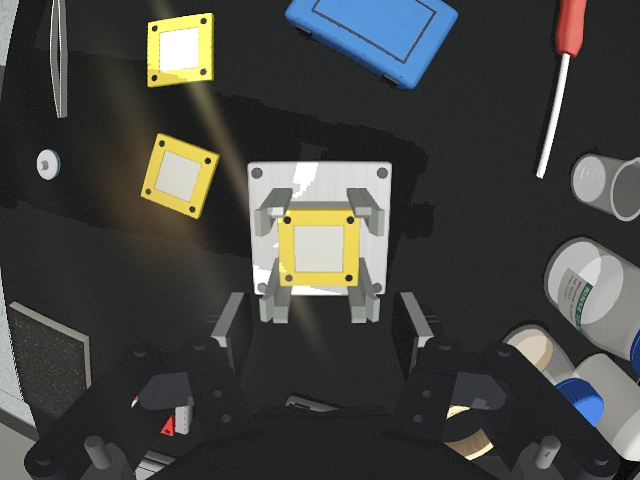

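Run:
```python
from h import *
goto(.468,.0418,.05,-9.1)
```

```text
turn [0.005 0.    0.783] shift [ 0.139 -0.347  0.096] from [0.5789 0.0252 0.0792] w 0.0602 F [ 0.4  0.5 -1.7] t 15.25
```

Call:
drive_tool(rows=[0,0,0.25,0.04,-0.1,0.0,0.4,0.005,0,0.5,0.09,-0.22,0.03,0.4,0.005,0,0.783,0.139,-0.33,0.07,0.4,0.005,0,0.783,0.139,-0.347,0.096,0.4,0.005,0,0.783,0.139,-0.347,0.096,0.4,0.005,0,0.783,0.139,-0.347,0.096,0.4,0.005,0,0.783,0.139,-0.347,0.096,0.4], force=60)

```text
time: 15.95
tool_pos: [0.4691, 0.0416, 0.0503]
ee_rot: [[0.158, 0.987, 0.001], [0.987, -0.158, -0.0], [0.0, 0.001, -1.0]]
force: [0.1, -0.0, 0.3]
grip_width: 0.0598
```

Run:
```python
from h import *
im,m=snap("wrist","w23")
r=spacers(im,m);print(r)
goto(.467,.0412,-.0385,-9.1)
```

```text
[(0.4505, 0.133, 50.6, 50.3, np.float64(13.8)), (0.4679, 0.0429, 51.2, 50.5, np.float64(80.8))]
turn [ 0.002 -0.     0.   ] shift [-0.002 -0.007  0.296] from [0.469  0.0416 0.0502] w 0.0599 F [-0.3 -0.5  0.5] t 16.0
```

Run:
```python
from h import *
goto(.4677,.0424,-.0385,-9.2)
```

```text
turn [ 0.002 -0.     0.004] shift [ 0.002 -0.005  0.296] from [0.469  0.0416 0.0502] w 0.0599 F [-0.3 -0.5  0.5] t 16.0
```

Call:
drive_tool(rows=[0.002,0,0.004,0.002,-0.005,0.1,0.4,0.002,0,0.004,0.002,-0.005,0.2,0.4,0.002,0,0.004,0.002,-0.005,0.26,0.4,0.002,0,0.004,0.002,-0.005,0.29,0.4,0.002,0,0.004,0.002,-0.005,0.297,0.4,0.002,0,0.004,0.002,-0.005,0.297,-1,0.002,0,0.004,0.002,-0.005,0.297,-1,0.002,0,0.004,0.002,-0.005,0.297,-1], force=60)

```text
time: 16.8
tool_pos: [0.4684, 0.0425, -0.0379]
ee_rot: [[0.16, 0.987, 0.002], [0.987, -0.16, 0.0], [0.0, 0.002, -1.0]]
force: [-0.0, -0.4, 3.0]
grip_width: 0.0471
```

Run:
```python
from h import *
im,m=snap("wrist","w24")
goto(.468,.0424,.06,-9.2)
cv2.imwrite("pics/w24c.png",cv2.resize(im[200:400,180:460],None,fx=2.8,fy=2.8)[:,:,::-1])
```

```text
turn [ 0.003 -0.001 -0.   ] shift [-0.    -0.001 -0.327] from [ 0.4684  0.0424 -0.038 ] w 0.0471 F [-0.1 -0.2  5.6] t 16.85
```

View pics/w24c.png

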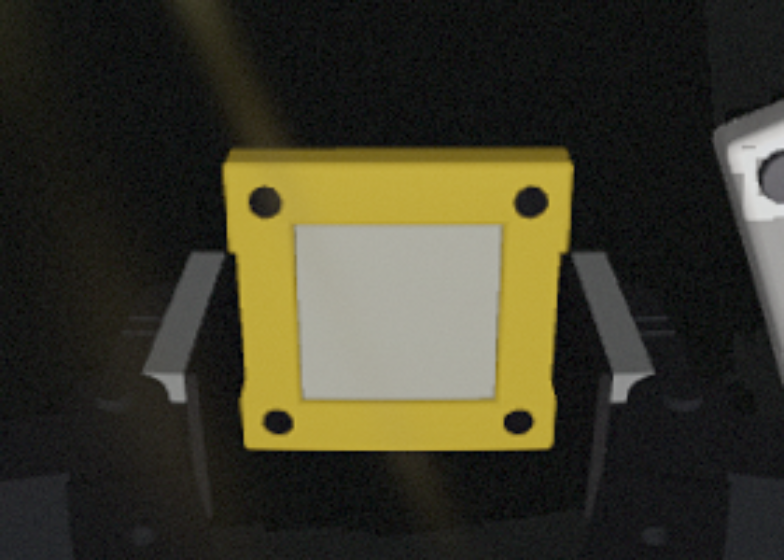

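Call:
drive_tool(rows=[0,0,0,0,0,-0.05,-1,0.003,0,0,0,0,-0.15,-1,0.003,0,0,0,0,-0.27,-1,0.003,0,0,0,0,-0.35,-1,0.003,0,0,0,0,-0.35,-1], force=60)

```text
time: 17.35
tool_pos: [0.47, 0.0425, 0.0704]
ee_rot: [[0.16, 0.987, 0.006], [0.987, -0.16, 0.0], [0.001, 0.006, -1.0]]
force: [-0.7, 0.2, -0.4]
grip_width: 0.0469
```

Run:
```python
from h import *
goto(.5782,.025,.07,13.3)
```

```text
turn [ 0.012 -0.001 -0.785] shift [0.    0.365 0.004] from [0.47   0.0425 0.0704] w 0.0469 F [-0.7  0.2 -0.4] t 17.35
```

Call:
drive_tool(rows=[0,0,-0.25,0,0.08,0,-1,0.006,0,-0.5,0,0.18,0,-1,0.012,0,-0.785,0,0.3,0,-1,0.012,0,-0.785,0,0.365,0,-1,0.012,0,-0.785,0,0.365,0.004,-1,0.012,0,-0.785,0,0.365,0.004,-1,0.012,0,-0.785,0,0.365,0.004,-1], force=60)

```text
time: 18.05
tool_pos: [0.5772, 0.0252, 0.0694]
ee_rot: [[-0.23, 0.973, -0.001], [0.973, 0.23, 0.0], [0.001, -0.001, -1.0]]
force: [0.1, 0.2, -0.5]
grip_width: 0.0475
```

Run:
```python
from h import *
im,m=snap("wrist","w25")
goto(.5782,.025,.0095,13.3)
cv2.imwrite("pics/w25c.png",cv2.resize(im[140:400,200:440],None,fx=2.3,fy=2.3)[:,:,::-1])
```

```text
turn [-0.    -0.001 -0.   ] shift [-0.001  0.003  0.201] from [0.5774 0.0252 0.0697] w 0.0473 F [ 0.1  0.3 -0.1] t 18.1
```

View pics/w25c.png

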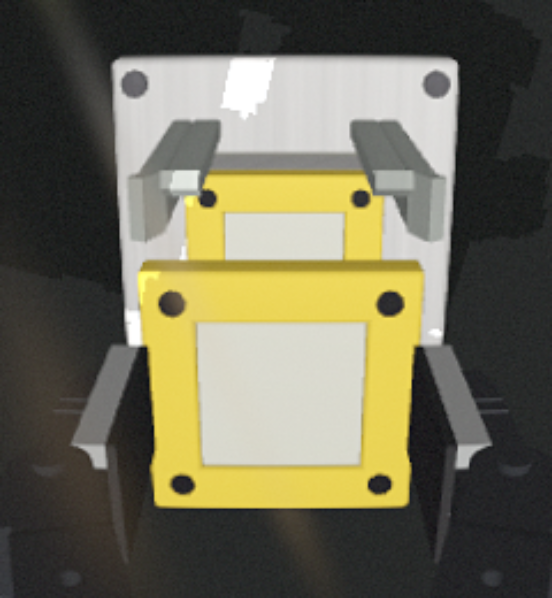

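Call:
drive_tool(rows=[0,0,0,0,0.003,0.0,-1,0,0,0,0,0.003,0.03,-1,0,0,0,0,0.003,0.06,-1,0,0,0,0,0.003,0.1,-1,0,0,0,0,0.003,0.14,-1,0,0,0,0,0.003,0.18,-1,0,0,0,0,0.003,0.2,-1,0,0,0,0,0.003,0.201,-1], force=60)

```text
time: 18.9
tool_pos: [0.5782, 0.0254, 0.0091]
ee_rot: [[-0.23, 0.973, -0.001], [0.973, 0.23, 0.0], [0.0, -0.001, -1.0]]
force: [0.1, 0.7, -0.2]
grip_width: 0.047
```

Run:
```python
from h import *
im,m=snap("wrist","w26")
goto(.5782,.025,.009,13.3)
cv2.imwrite("pics/w26c.png",cv2.resize(im[140:400,200:440],None,fx=2.3,fy=2.3)[:,:,::-1])
```

```text
turn [-0.001 -0.001 -0.   ] shift [-0.001 -0.     0.   ] from [0.5782 0.0254 0.0091] w 0.0471 F [ 0.6  0.6 -0.7] t 18.95
```

View pics/w26c.png

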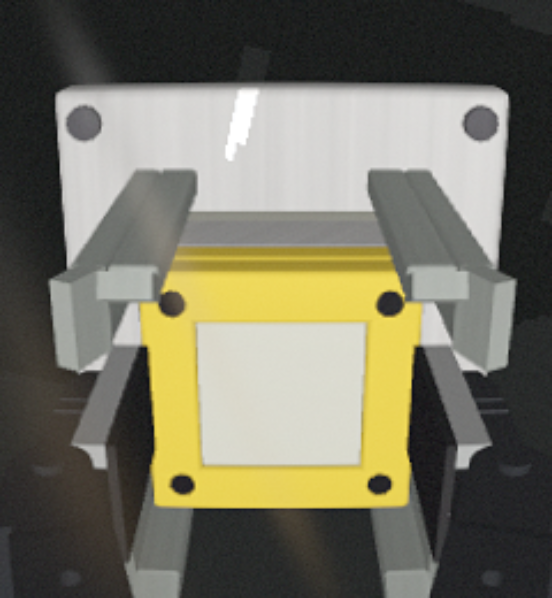

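Call:
drive_tool(rows=[0,0,0,0,0,0,0.4,0,0,0,0,0,0,0.4,0,0,0,0,0,-0.06,0.4,0,0,0,0,0,-0.16,0.4,0,0,0,0,0,-0.22,0.4,0,0,0,0,0,-0.22,0.4], force=60)

```text
time: 19.55
tool_pos: [0.5796, 0.0254, 0.0777]
ee_rot: [[-0.23, 0.973, 0.004], [0.973, 0.23, 0.0], [-0.001, 0.004, -1.0]]
force: [-0.0, -0.7, -0.4]
grip_width: 0.0597
```

Run:
```python
from h import *
im,m=snap("wrist","w27")
print(spacers(im,m));
goto(.4508,.133,.05,13.8)
cv2.imwrite("pics/w27c.png",cv2.resize(im[100:360,200:440],None,fx=2.3,fy=2.3)[:,:,::-1])
```

```text
[(0.4517, 0.1328, 52.1, 51.2, np.float64(13.7)), (0.5535, 0.0051, 65.2, 13.0, np.float64(90.0))]
turn [ 0.003  0.    -0.018] shift [ 0.447 -0.333  0.086] from [0.5788 0.0254 0.076 ] w 0.0605 F [ 0.5 -0.2 -0.2] t 19.6
```

View pics/w27c.png

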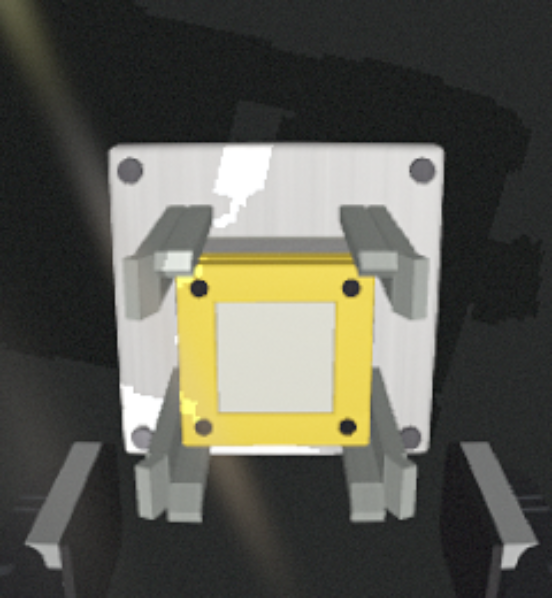

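Call:
drive_tool(rows=[0,0,0,0.09,-0.06,-0.01,0.4,0.003,0,-0.018,0.2,-0.15,0,0.4,0.003,0,-0.018,0.32,-0.24,0.03,0.4,0.003,0,-0.018,0.43,-0.32,0.07,0.4,0.003,0,-0.018,0.447,-0.333,0.086,0.4,0.003,0,-0.018,0.447,-0.333,0.086,0.4,0.003,0,-0.018,0.447,-0.333,0.086,0.4], force=60)

```text
time: 20.3
tool_pos: [0.4514, 0.1325, 0.0499]
ee_rot: [[-0.239, 0.971, 0.0], [0.971, 0.239, -0.0], [-0.0, 0.0, -1.0]]
force: [0.4, -0.1, -0.5]
grip_width: 0.0598
```

Run:
```python
from h import *
im,m=snap("wrist","w28")
r=spacers(im,m);print(r)
r=min(r,key=lambda q:abs(q[0]-.45)+abs(q[1]-.133))
goto(r[0]-.0002,r[1]-.0005,-.0385,(float(r[4])+45)%90-45)
```

```text
[(0.4507, 0.2238, 50.5, 50.4, np.float64(176.2)), (0.45, 0.1338, 51.7, 50.7, np.float64(103.6))]
turn [0.001 0.    0.006] shift [ 0.005 -0.005  0.295] from [0.4517 0.1323 0.05  ] w 0.0597 F [0.8 0.5 0.7] t 20.35
```

View pics/w28.png

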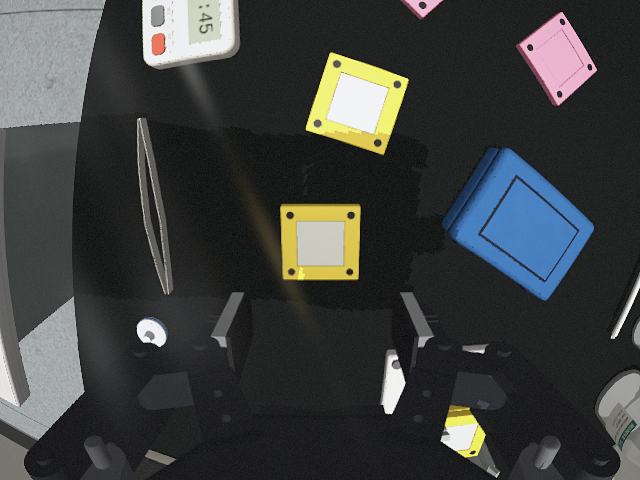

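Call:
drive_tool(rows=[0.001,0,0.006,0.004,-0.004,0.1,0.4,0.001,0,0.006,0.004,-0.004,0.2,0.4,0.001,0,0.006,0.004,-0.004,0.26,0.4,0.001,0,0.006,0.004,-0.004,0.29,0.4,0.001,0,0.006,0.004,-0.004,0.296,0.4,0.001,0,0.006,0.004,-0.004,0.296,-1,0.001,0,0.006,0.004,-0.004,0.296,-1,0.001,0,0.006,0.004,-0.004,0.296,-1], force=60)

```text
time: 21.15
tool_pos: [0.451, 0.1333, -0.0379]
ee_rot: [[-0.235, 0.972, 0.002], [0.972, 0.235, 0.0], [-0.0, 0.002, -1.0]]
force: [0.6, -2.3, 3.5]
grip_width: 0.0471
```

Run:
```python
from h import *
im,m=snap("wrist","w29")
goto(.4508,.133,.065,13.8)
cv2.imwrite("pics/w29c.png",cv2.resize(im[200:400,180:460],None,fx=2.8,fy=2.8)[:,:,::-1])
```

```text
turn [ 0.004  0.001 -0.007] shift [-0.001 -0.    -0.343] from [ 0.451   0.1333 -0.0379] w 0.0471 F [ 1.1 -0.9  5.7] t 21.2
```

View pics/w29c.png

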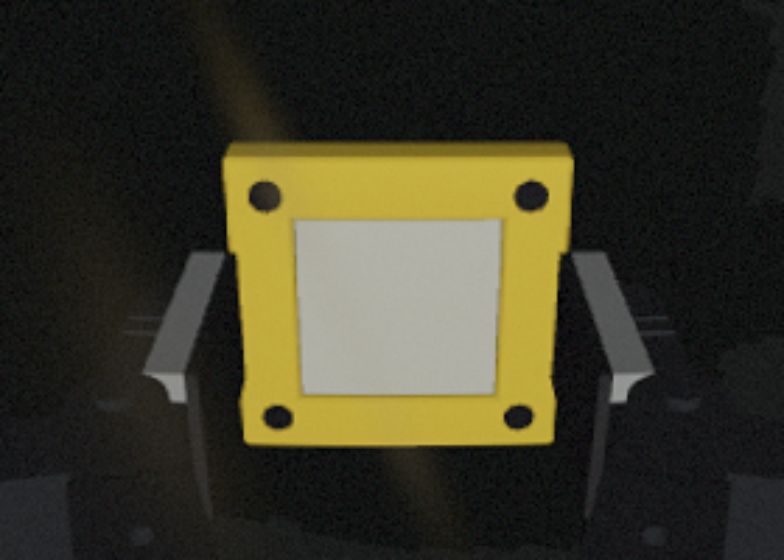

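Call:
drive_tool(rows=[0,0,0,0,0,-0.05,-1,0.003,0,0,0,0,-0.15,-1,0.003,0,0,0,0,-0.27,-1,0.003,0,0,0,0,-0.37,-1,0.003,0,0,0,0,-0.37,-1], force=60)

```text
time: 21.7
tool_pos: [0.4528, 0.1338, 0.0771]
ee_rot: [[-0.235, 0.972, 0.007], [0.972, 0.235, 0.001], [-0.001, 0.007, -1.0]]
force: [0.5, -0.5, -0.8]
grip_width: 0.0471
```

Run:
```python
from h import *
goto(.5784,.0244,.075,13.3)
```

```text
turn [0.015 0.001 0.01 ] shift [-0.453  0.321  0.01 ] from [0.4528 0.1338 0.0771] w 0.0471 F [ 0.5 -0.5 -0.8] t 21.7
```

Call:
drive_tool(rows=[0.005,0,0.005,-0.08,0.06,0,-1,0.01,0,0.01,-0.2,0.14,0,-1,0.015,0.001,0.01,-0.33,0.23,0,-1,0.015,0.001,0.01,-0.43,0.31,0.005,-1,0.015,0.001,0.01,-0.453,0.321,0.01,-1,0.015,0.001,0.01,-0.453,0.321,0.01,-1,0.015,0.001,0.01,-0.453,0.321,0.01,-1], force=60)

```text
time: 22.4
tool_pos: [0.5775, 0.0249, 0.0743]
ee_rot: [[-0.231, 0.973, -0.001], [0.973, 0.231, 0.0], [0.0, -0.001, -1.0]]
force: [-0.3, -0.0, 0.2]
grip_width: 0.0474
```

Run:
```python
from h import *
im,m=snap("wrist","w30")
goto(.5784,.0244,.0165,13.3)
cv2.imwrite("pics/w30c.png",cv2.resize(im[140:400,200:440],None,fx=2.3,fy=2.3)[:,:,::-1])
```

```text
turn [-0.002 -0.001  0.002] shift [-0.003  0.002  0.194] from [0.5776 0.0252 0.0747] w 0.0472 F [-0.5  0.3 -0.1] t 22.45
```

View pics/w30c.png

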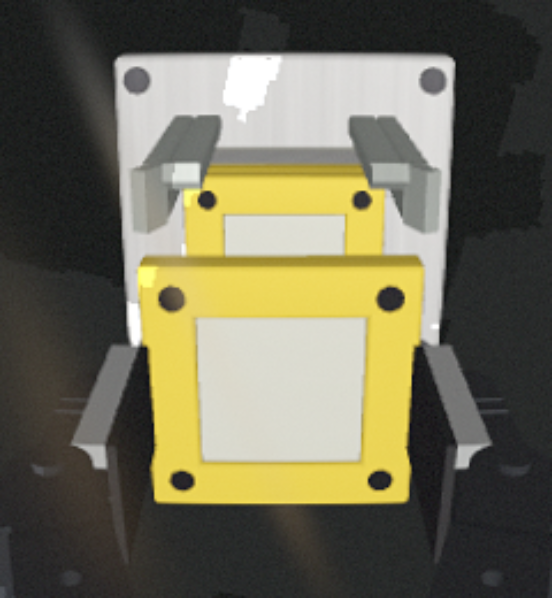

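Call:
drive_tool(rows=[-0.002,0,0.002,-0.003,0.002,0.0,-1,-0.002,0,0.002,-0.003,0.002,0.03,-1,-0.002,0,0.002,-0.003,0.002,0.06,-1,-0.002,0,0.002,-0.003,0.002,0.09,-1,-0.002,0,0.002,-0.003,0.002,0.13,-1,-0.002,0,0.002,-0.003,0.002,0.17,-1,-0.002,0,0.002,-0.003,0.002,0.192,-1,-0.002,0,0.002,-0.003,0.002,0.194,-1], force=60)

```text
time: 23.25
tool_pos: [0.5783, 0.0244, 0.0161]
ee_rot: [[-0.23, 0.973, -0.0], [0.973, 0.23, 0.0], [0.0, -0.0, -1.0]]
force: [-4.0, -0.2, 8.0]
grip_width: 0.0475
```

Run:
```python
from h import *
im,m=snap("wrist","w31")
goto(.5784,.0244,.016,13.3)
cv2.imwrite("pics/w31c.png",cv2.resize(im[140:400,200:440],None,fx=2.3,fy=2.3)[:,:,::-1])
```

```text
turn [-0.    -0.001  0.   ] shift [-0.     0.     0.001] from [0.5782 0.0244 0.0162] w 0.0475 F [-1.3 -0.6  0.7] t 23.3
```

View pics/w31c.png

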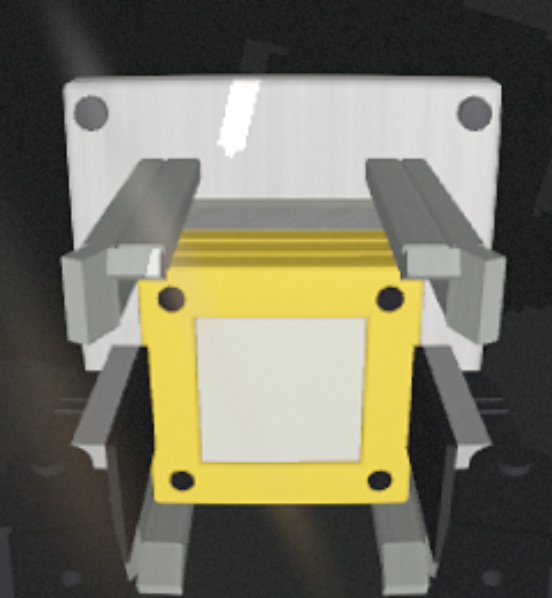

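Seated. Release, lift, and go for the fourth spacer.

Call:
drive_tool(rows=[0,0,0,0,0,0,0.4,0,0,0,0,0,0,0.4,0,0,0,0,0,-0.06,0.4,0,0,0,0,0,-0.16,0.4,0,0,0,0,0,-0.2,0.4,0,0,0,0,0,-0.2,0.4], force=60)

```text
time: 23.9
tool_pos: [0.5792, 0.0244, 0.0776]
ee_rot: [[-0.23, 0.973, 0.003], [0.973, 0.23, 0.0], [-0.0, 0.003, -1.0]]
force: [0.6, -0.2, 0.2]
grip_width: 0.0595
```

Run:
```python
from h import *
im,m=snap("wrist","w32")
goto(.4507,.2235,.05,-3.8)
cv2.imwrite("pics/w32c.png",cv2.resize(im[100:360,200:440],None,fx=2.3,fy=2.3)[:,:,::-1])
```

```text
turn [ 0.001 -0.001  0.597] shift [ 0.744 -0.262  0.087] from [0.5784 0.0244 0.0761] w 0.06 F [-0.8  0.5 -0.7] t 23.95
```

View pics/w32c.png

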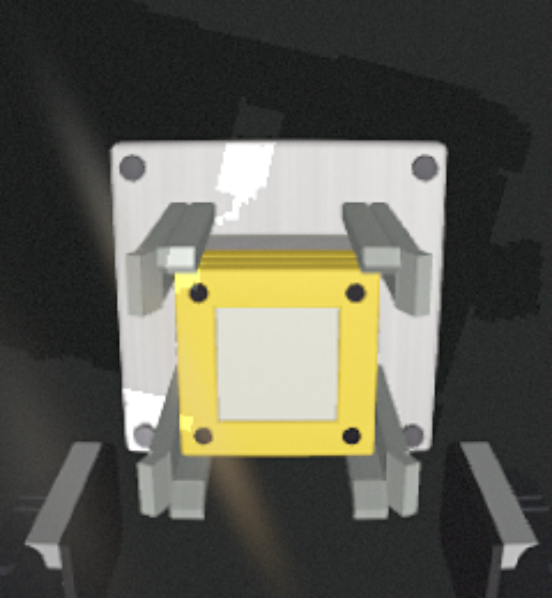

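Call:
drive_tool(rows=[0,0,0.1,0.1,-0.04,-0.01,0.4,0,0,0.3,0.25,-0.09,0,0.4,0,0,0.5,0.4,-0.15,0.02,0.4,0,0,0.597,0.55,-0.2,0.05,0.4,0,0,0.597,0.7,-0.25,0.08,0.4,0,0,0.597,0.744,-0.262,0.087,0.4,0,0,0.597,0.744,-0.262,0.087,0.4,0,0,0.597,0.744,-0.262,0.087,0.4], force=60)

```text
time: 24.75
tool_pos: [0.4507, 0.223, 0.0494]
ee_rot: [[0.066, 0.998, -0.0], [0.998, -0.066, -0.0], [-0.0, -0.0, -1.0]]
force: [-0.3, -0.4, 0.1]
grip_width: 0.0599
```

Run:
```python
from h import *
im,m=snap("wrist","w33")
r=spacers(im,m);print(r)
r=min(r,key=lambda q:abs(q[0]-.45)+abs(q[1]-.2235))
goto(r[0]+.0002,r[1]-.001,-.0385,(float(r[4])+45)%90-45)
o=ortho(im,m,.48,.68,.08,.28,.03,.00025);print(rects(colmask(o,"blue"),.68,.28,.00025,2e-3))
cv2.imwrite("pics/oblue.png",cv2.resize(o,None,fx=.7,fy=.7)[:,:,::-1])
```

```text
[(0.4507, 0.2248, 51.6, 50.6, np.float64(86.2))]
turn [ 0.001 -0.    -0.002] shift [ 0.004 -0.001  0.294] from [0.4511 0.2227 0.0496] w 0.0594 F [0.7 0.1 0.4] t 24.8
[(0.5716, 0.185, 105.0, 68.9, np.float64(162.9))]
```

View pics/w33.png

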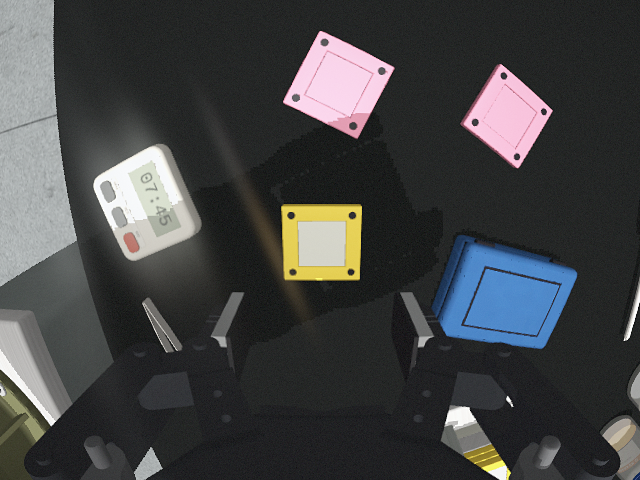

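View pics/oblue.png

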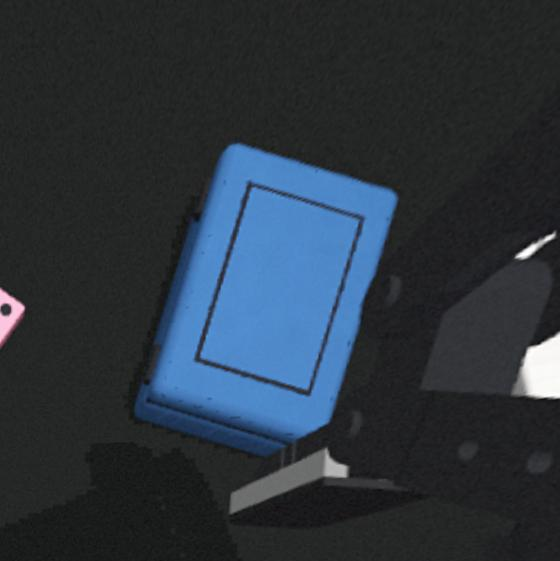

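Call:
drive_tool(rows=[0,0,0,0.003,-0.001,0.1,0.4,0,0,0,0.003,-0.001,0.2,0.4,0,0,0,0.003,-0.001,0.26,0.4,0,0,0,0.003,-0.001,0.29,0.4,0,0,0,0.003,-0.001,0.295,0.4,0,0,0,0.003,-0.001,0.295,-1,0,0,0,0.003,-0.001,0.295,-1,0,0,0,0.003,-0.001,0.295,-1], force=60)

```text
time: 25.6
tool_pos: [0.4516, 0.2237, -0.0379]
ee_rot: [[0.067, 0.998, 0.002], [0.998, -0.067, 0.001], [0.001, 0.002, -1.0]]
force: [1.2, -2.1, 4.2]
grip_width: 0.0471
```

Run:
```python
from h import *
im,m=snap("wrist","w34")
goto(.4508,.2235,.065,-3.8)
cv2.imwrite("pics/w34c.png",cv2.resize(im[200:400,180:460],None,fx=2.8,fy=2.8)[:,:,::-1])
```

```text
turn [ 0.004 -0.001 -0.002] shift [-0.001 -0.002 -0.343] from [ 0.4516  0.2237 -0.0379] w 0.0467 F [ 0.5 -1.7  6.5] t 25.65
```

View pics/w34c.png

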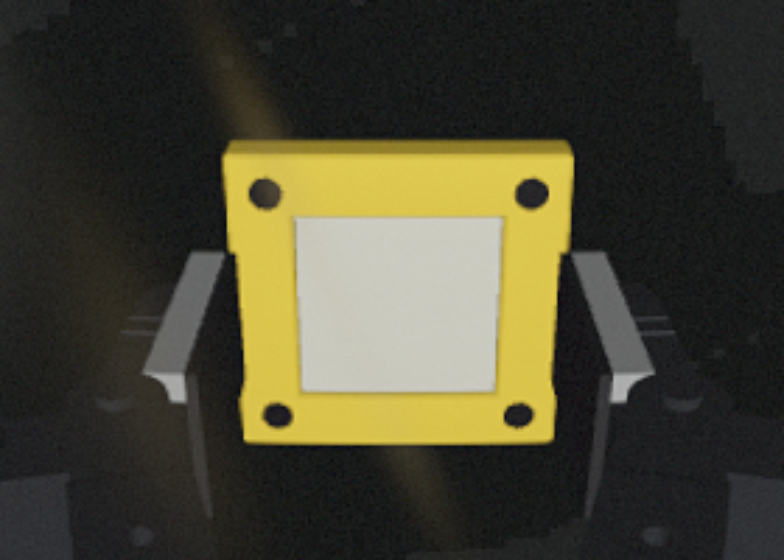

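Call:
drive_tool(rows=[0,0,0,0,0,-0.05,-1,0.003,0,0,0,0,-0.15,-1,0.003,0,0,0,0,-0.27,-1,0.003,0,0,0,0,-0.38,-1,0.003,0,0,0,0,-0.38,-1], force=60)

```text
time: 26.15
tool_pos: [0.4534, 0.2245, 0.0806]
ee_rot: [[0.067, 0.998, 0.007], [0.998, -0.067, 0.004], [0.004, 0.007, -1.0]]
force: [0.6, -0.2, 0.4]
grip_width: 0.0473
```

Run:
```python
from h import *
goto(.5784,.0242,.08,13.3)
```

```text
turn [ 0.015 -0.006 -0.598] shift [-0.638  0.46   0.003] from [0.4534 0.2245 0.0806] w 0.0473 F [ 0.6 -0.2  0.4] t 26.15
```

Call:
drive_tool(rows=[0.005,0,-0.1,-0.09,0.06,0,-1,0.01,-0.003,-0.3,-0.22,0.16,0,-1,0.015,-0.006,-0.5,-0.36,0.26,0,-1,0.015,-0.006,-0.598,-0.5,0.36,0,-1,0.015,-0.006,-0.598,-0.62,0.45,0,-1,0.015,-0.006,-0.598,-0.638,0.46,0.003,-1,0.015,-0.006,-0.598,-0.638,0.46,0.003,-1,0.015,-0.006,-0.598,-0.638,0.46,0.003,-1], force=60)

```text
time: 26.95
tool_pos: [0.5776, 0.0252, 0.0795]
ee_rot: [[-0.23, 0.973, -0.001], [0.973, 0.23, 0.0], [0.0, -0.001, -1.0]]
force: [0.2, -0.1, -0.2]
grip_width: 0.0475
```

Run:
```python
from h import *
im,m=snap("wrist","w35")
goto(.5784,.0242,.0235,13.3)
cv2.imwrite("pics/w35c.png",cv2.resize(im[140:400,200:440],None,fx=2.3,fy=2.3)[:,:,::-1])
```

```text
turn [-0.    -0.     0.002] shift [-0.005  0.001  0.187] from [0.5777 0.0256 0.0797] w 0.0471 F [-0.   1.2 -1.2] t 27.0
```

View pics/w35c.png

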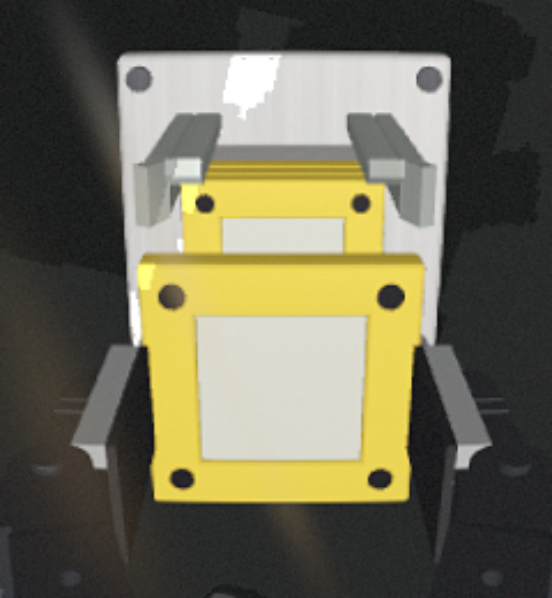

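Call:
drive_tool(rows=[0,0,0.002,-0.005,0.002,0.0,-1,0,0,0.002,-0.005,0.002,0.02,-1,0,0,0.002,-0.005,0.002,0.05,-1,0,0,0.002,-0.005,0.002,0.08,-1,0,0,0.002,-0.005,0.002,0.12,-1,0,0,0.002,-0.005,0.002,0.16,-1,0,0,0.002,-0.005,0.002,0.185,-1,0,0,0.002,-0.005,0.002,0.187,-1], force=60)

```text
time: 27.8
tool_pos: [0.5786, 0.0242, 0.0231]
ee_rot: [[-0.23, 0.973, -0.001], [0.973, 0.23, 0.0], [0.0, -0.001, -1.0]]
force: [-0.5, -0.7, 3.7]
grip_width: 0.0473
```

Run:
```python
from h import *
im,m=snap("wrist","w36")
goto(.5784,.0242,.023,13.3)
cv2.imwrite("pics/w36c.png",cv2.resize(im[140:400,200:440],None,fx=2.3,fy=2.3)[:,:,::-1])
```

```text
turn [-0.001 -0.    -0.   ] shift [ 0.    -0.     0.001] from [0.5786 0.0242 0.0232] w 0.0471 F [ 0.2 -0.6 -0.6] t 27.85
```

View pics/w36c.png

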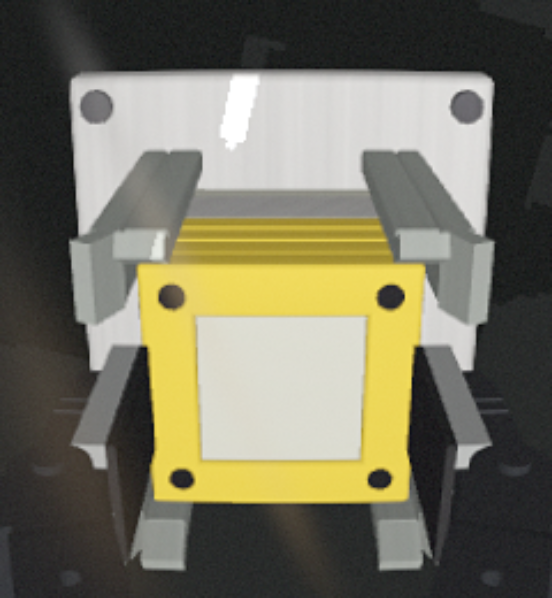

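Call:
drive_tool(rows=[0,0,0,0,0,0,0.4,0,0,0,0,0,0,0.4,0,0,0,0,0,-0.06,0.4,0,0,0,0,0,-0.16,0.4,0,0,0,0,0,-0.19,0.4,0,0,0,0,0,-0.19,0.4], force=60)

```text
time: 28.45
tool_pos: [0.5793, 0.0242, 0.0813]
ee_rot: [[-0.23, 0.973, 0.002], [0.973, 0.23, 0.0], [-0.0, 0.002, -1.0]]
force: [-0.5, -0.6, -1.0]
grip_width: 0.0597
```

Run:
```python
from h import *
im,m=snap("wrist","w37")
goto(.4615,-.1745,.08,1.6)
cv2.imwrite("pics/w37c.png",cv2.resize(im[100:360,200:440],None,fx=2.3,fy=2.3)[:,:,::-1])
```

```text
turn [-0.    -0.     0.408] shift [-0.555 -0.532 -0.   ] from [0.5786 0.0242 0.0799] w 0.0597 F [-0.7 -0.2 -1.2] t 28.5
```

View pics/w37c.png

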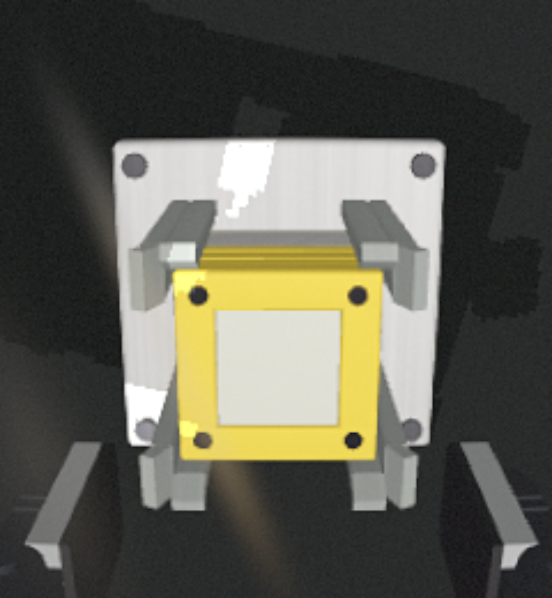

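Call:
drive_tool(rows=[0,0,0.1,-0.08,-0.08,-0.01,0.4,0,0,0.3,-0.18,-0.17,0,0.4,0,0,0.408,-0.29,-0.28,0,0.4,0,0,0.408,-0.4,-0.38,0,0.4,0,0,0.408,-0.51,-0.49,0,0.4,0,0,0.408,-0.555,-0.532,0,0.4,0,0,0.408,-0.555,-0.532,0,0.4,0,0,0.408,-0.555,-0.532,0,0.4], force=60)

```text
time: 29.3
tool_pos: [0.4613, -0.1743, 0.079]
ee_rot: [[-0.027, 1.0, -0.001], [1.0, 0.027, 0.001], [0.001, -0.001, -1.0]]
force: [-0.2, -0.4, 0.0]
grip_width: 0.0595
```

Run:
```python
from h import *
im,m=snap("wrist","w38")
o=ortho(im,m,.38,.55,-.26,-.08,.032,.00025)
r=rects(colmask(o,"red"),.55,-.08,.00025,5e-4,9);print(r)
goto(.4615,-.1745,-.014,1.6)
o=ortho(im,m,.35,.8,-.4,-.08,.024,.00025)
print(rects(colmask(o,"grey"),.8,-.08,.00025,2e-3,9))
```

```text
[(0.4608, -0.1736, 50.7, 49.5, np.float64(91.4))]
turn [-0.002 -0.001  0.001] shift [-0.002 -0.     0.31 ] from [ 0.4616 -0.1739  0.0791] w 0.06 F [0.5 0.4 0.3] t 29.35
[(0.4572, -0.1716, 82.7, 59.6, np.float64(179.6)), (0.462, -0.2959, 83.4, 65.2, np.float64(178.7)), (0.6181, -0.1656, 91.6, 58.1, np.float64(171.8)), (0.7762, -0.3109, 177.8, 47.5, np.float64(90.0))]
```

View pics/w38.png

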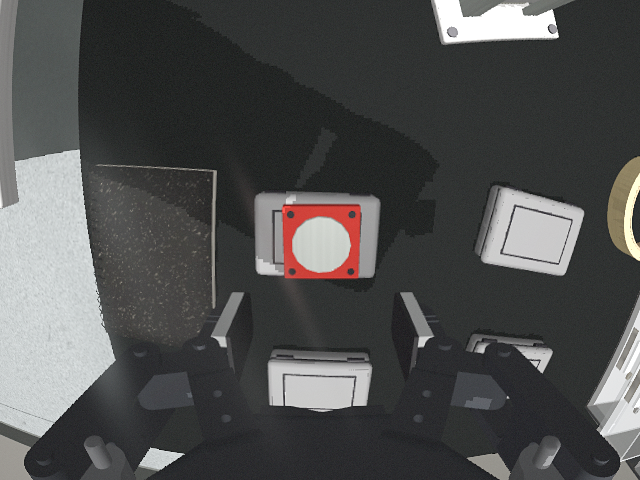

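Call:
drive_tool(rows=[-0.002,0,0.002,-0.002,-0.002,0.1,0.4,-0.002,0,0.002,-0.002,-0.002,0.2,0.4,-0.002,0,0.002,-0.002,-0.002,0.27,0.4,-0.002,0,0.002,-0.002,-0.002,0.3,0.4,-0.002,0,0.002,-0.002,-0.002,0.309,0.4,-0.002,0,0.002,-0.002,-0.002,0.309,-1,-0.002,0,0.002,-0.002,-0.002,0.309,-1,-0.002,0,0.002,-0.002,-0.002,0.309,-1], force=60)

```text
time: 30.15
tool_pos: [0.4614, -0.1746, -0.0127]
ee_rot: [[-0.027, 1.0, 0.001], [1.0, 0.027, 0.0], [0.0, 0.001, -1.0]]
force: [0.3, 0.6, -1.4]
grip_width: 0.0472
```

Run:
```python
from h import *
im,m=snap("wrist","w39")
goto(.461,-.1744,.09,1.5)
cv2.imwrite("pics/w39c.png",cv2.resize(im[200:400,180:460],None,fx=2.8,fy=2.8)[:,:,::-1])
```

```text
turn [ 0.002 -0.     0.003] shift [ 0.001 -0.001 -0.343] from [ 0.4613 -0.1746 -0.0129] w 0.0472 F [0.4 0.7 3.1] t 30.2
```

View pics/w39c.png

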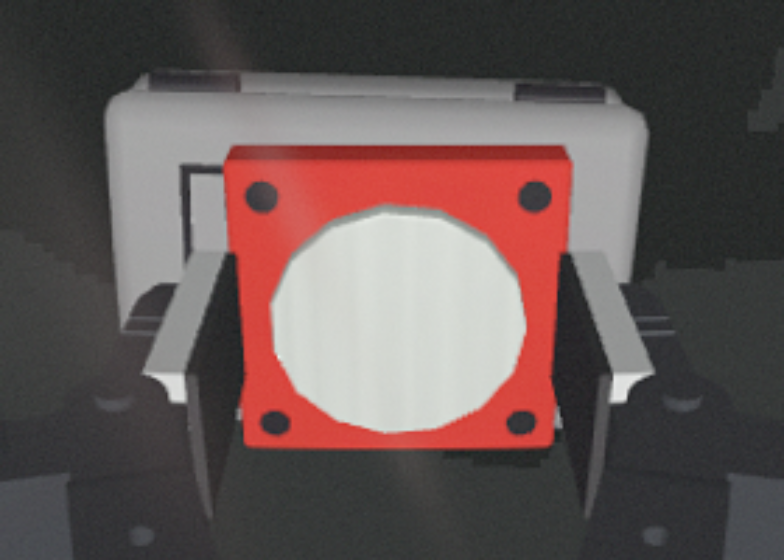

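Call:
drive_tool(rows=[0,0,0,0,0,-0.04,-1,0.002,0,0,0,0,-0.13,-1,0.002,0,0,0,0,-0.24,-1,0.002,0,0,0,0,-0.34,-1,0.002,0,0,0,0,-0.34,-1], force=60)

```text
time: 30.7
tool_pos: [0.4631, -0.1755, 0.094]
ee_rot: [[-0.027, 1.0, 0.007], [1.0, 0.027, -0.003], [-0.003, 0.007, -1.0]]
force: [-0.3, 0.1, -0.8]
grip_width: 0.0468
```

Run:
```python
from h import *
goto(.5783,.0248,.088,13.3)
```

```text
turn [ 0.013  0.008 -0.409] shift [0.657 0.402 0.021] from [ 0.4631 -0.1755  0.094 ] w 0.0468 F [-0.3  0.1 -0.8] t 30.7
```

Call:
drive_tool(rows=[0,0,-0.1,0.09,0.06,0,-1,0.005,0.003,-0.3,0.22,0.14,0,-1,0.013,0.008,-0.409,0.36,0.22,0,-1,0.013,0.008,-0.409,0.5,0.31,0.01,-1,0.013,0.008,-0.409,0.63,0.385,0.021,-1,0.013,0.008,-0.409,0.657,0.402,0.021,-1,0.013,0.008,-0.409,0.657,0.402,0.021,-1,0.013,0.008,-0.409,0.657,0.402,0.021,-1], force=60)

```text
time: 31.5
tool_pos: [0.5778, 0.024, 0.0879]
ee_rot: [[-0.23, 0.973, -0.001], [0.973, 0.23, -0.0], [0.0, -0.001, -1.0]]
force: [-0.2, 0.2, 0.0]
grip_width: 0.0475
```

Run:
```python
from h import *
im,m=snap("wrist","w40")
goto(.5784,.0248,.032,13.3)
cv2.imwrite("pics/w40c.png",cv2.resize(im[140:400,200:440],None,fx=2.3,fy=2.3)[:,:,::-1])
```

```text
turn [-0.001  0.    -0.003] shift [0.003 0.003 0.187] from [0.5778 0.0236 0.088 ] w 0.047 F [-0.5 -0.6 -0.8] t 31.55
```

View pics/w40c.png

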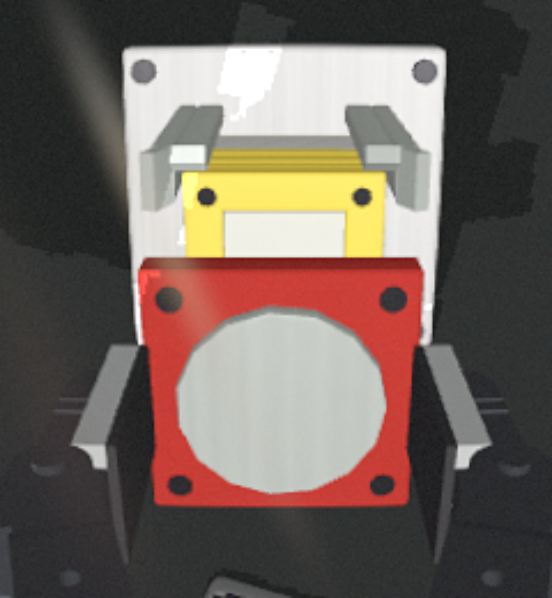

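Call:
drive_tool(rows=[0,0,-0.003,0.003,0.002,0.0,-1,0,0,-0.003,0.003,0.002,0.03,-1,0,0,-0.003,0.003,0.002,0.06,-1,0,0,-0.003,0.003,0.002,0.09,-1,0,0,-0.003,0.003,0.002,0.12,-1,0,0,-0.003,0.003,0.002,0.16,-1,0,0,-0.003,0.003,0.002,0.185,-1,0,0,-0.003,0.003,0.002,0.188,-1], force=60)

```text
time: 32.35
tool_pos: [0.5782, 0.0246, 0.0311]
ee_rot: [[-0.23, 0.973, -0.001], [0.973, 0.23, -0.0], [0.0, -0.001, -1.0]]
force: [-3.7, -0.6, 7.9]
grip_width: 0.0473
```

Run:
```python
from h import *
im,m=snap("wrist","w41")
goto(.5784,.0248,.031,13.3)
cv2.imwrite("pics/w41c.png",cv2.resize(im[140:400,200:440],None,fx=2.3,fy=2.3)[:,:,::-1])
```

```text
turn [-0.001 -0.     0.   ] shift [0.    0.001 0.001] from [0.5782 0.0246 0.0312] w 0.0471 F [-0.   0.1  0.4] t 32.4
```

View pics/w41c.png

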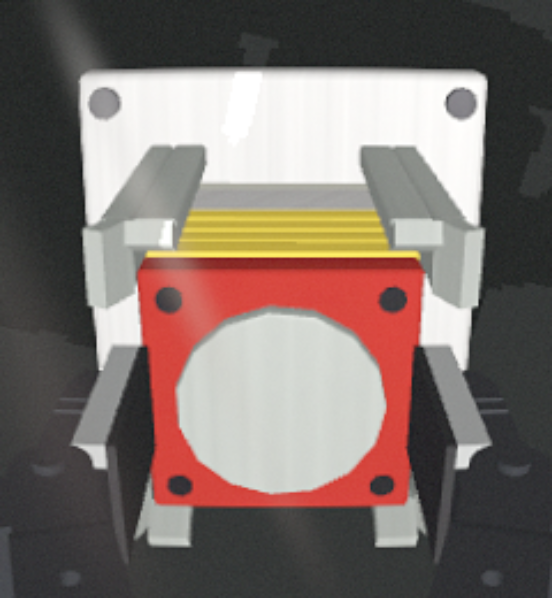

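Call:
drive_tool(rows=[0,0,0,0,0,0,0.4,0,0,0,0,0,0,0.4,0,0,0,0,0,-0.06,0.4,0,0,0,0,0,-0.2,0.6,0,0,0,0,0,-0.36,0.8,0,0,0,0.12,0,-0.48,0.8,0,0,0,0.25,0,-0.5,0.8,0,0,0,0.25,0,-0.5,0.8], force=60)

```text
time: 33.2
tool_pos: [0.5607, 0.1011, 0.1831]
ee_rot: [[-0.233, 0.972, 0.002], [0.972, 0.233, 0.001], [0.0, 0.003, -1.0]]
force: [0.2, -0.3, -0.9]
grip_width: 0.0766
```

Run:
```python
from h import *
im,m=snap("wrist","w42")
im,m=snap("wrist","w42");goto(.55,.1,.2,13.3)
o=ortho(im,m,.48,.68,.08,.28,.03,.00025)
print(rects(colmask(o,"blue"),.68,.28,.00025,2e-3))
cv2.imwrite("pics/oblue.png",cv2.resize(o,None,fx=.7,fy=.7)[:,:,::-1])
```

```text
turn [-0.001  0.     0.003] shift [ 0.014 -0.034 -0.063] from [0.5609 0.0982 0.1811] w 0.0767 F [-0.5 -0.9  0.6] t 33.3
[(0.577, 0.1799, 95.3, 65.7, np.float64(163.0))]
```

View pics/w42.png

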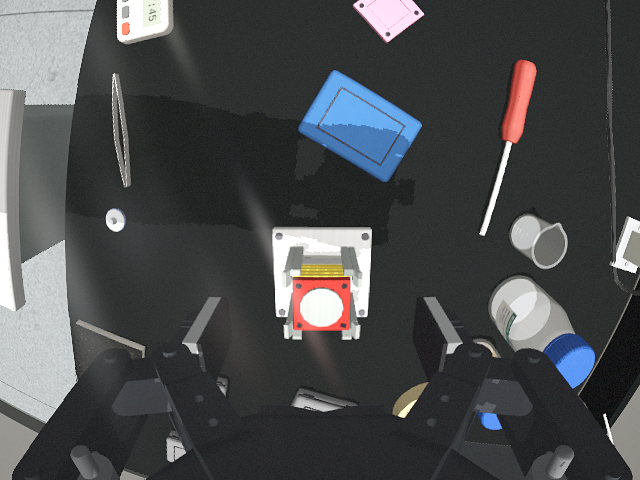

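View pics/oblue.png

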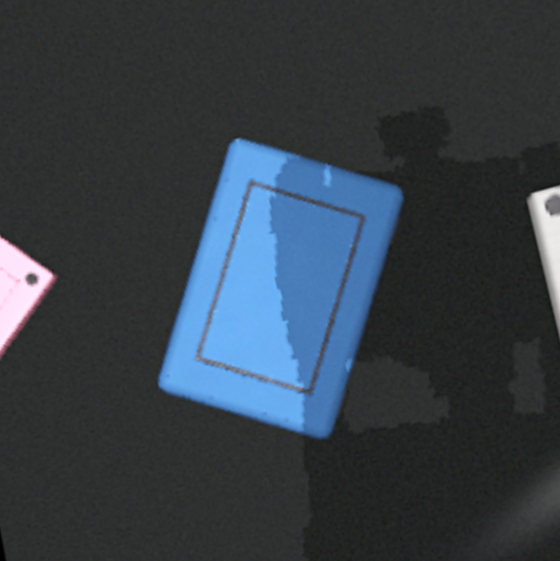

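Call:
drive_tool(rows=[0,0,-0.2,-0.05,0.02,0,0.8,0,0,-0.5,-0.2,0.05,0,0.8,0,0,-0.8,-0.35,0.08,0,0.8,0,0,-1,-0.45,0.08,0,0.8], force=60)

```text
time: 33.7
tool_pos: [0.6161, -0.0313, 0.1799]
ee_rot: [[-0.673, 0.74, -0.002], [0.74, 0.673, -0.0], [0.001, -0.002, -1.0]]
force: [0.1, 0.3, 0.2]
grip_width: 0.0768
```

Run:
```python
from h import *
goto(.6228,-.1674,.15,81.8)
```

```text
turn [-0.003 -0.003 -1.38 ] shift [-0.351 -0.289  0.1  ] from [ 0.6161 -0.0313  0.1799] w 0.0768 F [0.1 0.3 0.2] t 33.7
```

Call:
drive_tool(rows=[0,0,-0.3,-0.1,-0.08,0.02,0.8,0,0,-0.6,-0.2,-0.16,0.05,0.8,0,0,-0.9,-0.3,-0.25,0.08,0.8,0,0,-1,-0.351,-0.289,0.1,0.8], force=60)

```text
time: 34.1
tool_pos: [0.6216, -0.1719, 0.1481]
ee_rot: [[-0.946, 0.325, -0.004], [0.325, 0.946, -0.0], [0.004, -0.002, -1.0]]
force: [-0.3, 0.4, -1.2]
grip_width: 0.0769
```

Run:
```python
from h import *
goto(.6228,-.1674,.1,81.8)
```

```text
turn [-0.002 -0.007 -0.376] shift [0.001 0.016 0.16 ] from [ 0.6216 -0.1719  0.1481] w 0.0769 F [-0.3  0.4 -1.2] t 34.1
```

Call:
drive_tool(rows=[-0.002,-0.007,-0.2,0.001,0.016,0.06,0.8,-0.002,-0.007,-0.376,0.001,0.016,0.13,0.8,-0.002,-0.007,-0.376,0.001,0.016,0.16,0.8,-0.002,-0.007,-0.376,0.001,0.016,0.16,0.8,-0.002,-0.007,-0.376,0.001,0.016,0.16,0.8], force=60)

```text
time: 34.6
tool_pos: [0.6229, -0.1676, 0.1008]
ee_rot: [[-0.989, 0.145, 0.0], [0.145, 0.989, -0.0], [-0.0, -0.0, -1.0]]
force: [0.5, 0.5, -0.1]
grip_width: 0.0769
```

```bash
cat >> h.py <<'E'
def cases(im,m,B,h=.024,thr=75):
    o=ortho(im,m,*B,h,.00025);hsv=cv2.cvtColor(o,cv2.COLOR_RGB2HSV)
    cv2.imwrite("pics/ocase.png",cv2.resize(o,None,fx=.7,fy=.7)[:,:,::-1])
    return rects((hsv[...,1]<60)&(hsv[...,2]>thr),B[1],B[3],.00025,2e-3,9)
E
python3 - <<'E'
from h import *
im,m=snap("wrist","w43")
goto(.6228,-.1674,-.034,81.8)
for t in (75,95,115): print(cases(im,m,(.55,.7,-.23,-.11),thr=t))
E
```

```text
turn [-0.001  0.002 -0.003] shift [0.002 0.    0.451] from [ 0.6231 -0.1675  0.1012] w 0.0768 F [ 0.3 -0.2 -0. ] t 34.65
[(0.6223, -0.167, 83.9, 57.9, np.float64(172.2))]
[(0.6223, -0.1669, 83.2, 57.3, np.float64(172.0))]
[(0.6222, -0.1668, 82.4, 56.7, np.float64(171.9))]
```

View pics/w43.png

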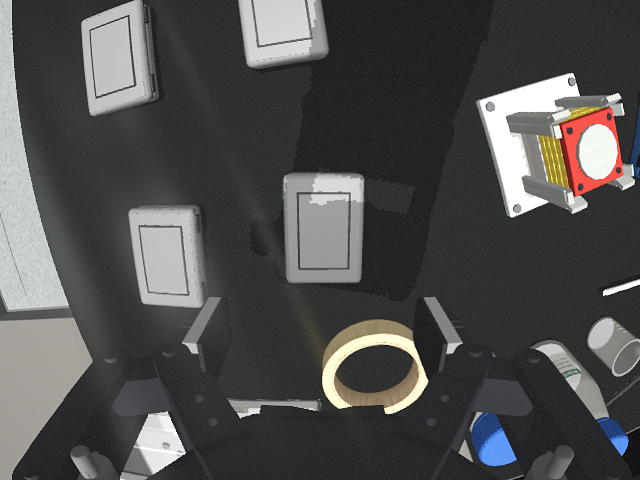

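View pics/ocase.png

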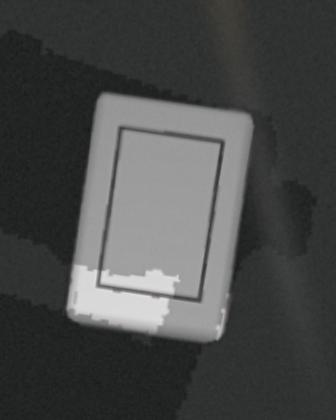

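Run:
```python
from h import *
goto(.6225,-.167,-.035,82)
```

```text
turn [-0.001  0.002 -0.01 ] shift [0.003 0.002 0.454] from [ 0.6231 -0.1675  0.1012] w 0.0768 F [ 0.3 -0.2 -0. ] t 34.65
```

Call:
drive_tool(rows=[0,0.002,-0.01,0.003,0.002,0.12,0.8,0,0.002,-0.01,0.003,0.002,0.26,0.8,0,0.002,-0.01,0.003,0.002,0.38,0.8,0,0.002,-0.01,0.003,0.002,0.44,0.8,0,0.002,-0.01,0.003,0.002,0.454,0.8,0,0.002,-0.01,0.003,0.002,0.454,-1,0,0.002,-0.01,0.003,0.002,0.454,-1,0,0.002,-0.01,0.003,0.002,0.454,-1], force=50)

```text
time: 35.45
tool_pos: [0.6237, -0.1673, -0.0328]
ee_rot: [[-0.99, 0.139, 0.003], [0.139, 0.99, -0.002], [-0.003, -0.001, -1.0]]
force: [-0.8, 0.2, 7.1]
grip_width: 0.0565
```

Run:
```python
from h import *
im,m=snap("wrist","w44")
goto(.6225,-.167,.08,82)
cv2.imwrite("pics/w44c.png",cv2.resize(im[170:400,180:460],None,fx=2.5,fy=2.5)[:,:,::-1])
```

```text
turn [-0.002  0.007 -0.   ] shift [ 0.003  0.    -0.376] from [ 0.6237 -0.1673 -0.0328] w 0.0564 F [-1.4  0.6  8.6] t 35.5
```

View pics/w44c.png

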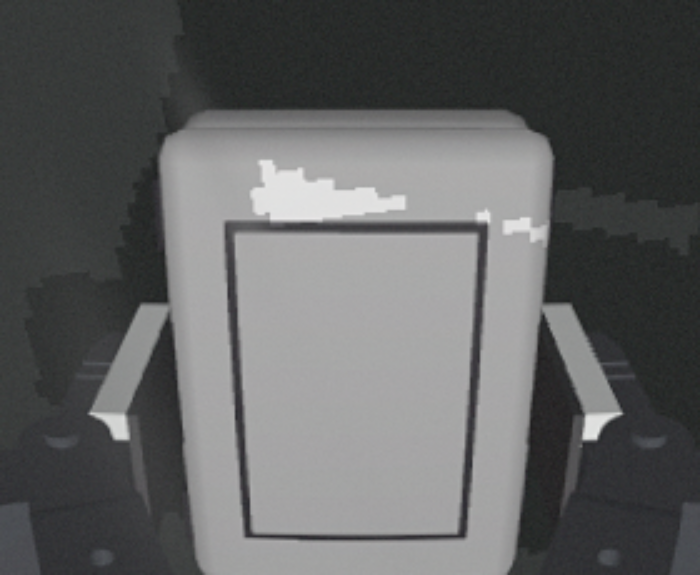

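Call:
drive_tool(rows=[0,0,0,0,0,-0.04,-1,0,0.005,0,0,0,-0.13,-1,0,0.007,0,0,0,-0.26,-1,0,0.007,0,0,0,-0.4,-1,0,0.007,0,0,0,-0.44,-1,0,0.007,0,0,0,-0.44,-1], force=60)

```text
time: 36.1
tool_pos: [0.6243, -0.1674, 0.1023]
ee_rot: [[-0.99, 0.139, 0.004], [0.139, 0.99, -0.003], [-0.005, -0.002, -1.0]]
force: [-0.1, -0.2, -3.0]
grip_width: 0.0568
```

```bash
cat >> h.py <<'E'
def inhand(im,m,s,off=.057,thr=95):
    """case in hand: centre offset in tool x,y (m) and yaw vs tool y"""
    t=s["tool_pos"];B=(t[0]-.08,t[0]+.08,t[1]-.08,t[1]+.08)
    r=cases(im,m,B,h=t[2]+off,thr=thr);
    for q in r:
        d=np.array([q[0]-t[0],q[1]-t[1],0]);l=s["ee_rot"].T@d
        print("hand",q,"tool xy",l[:2].round(4))
E
python3 - <<'E'
from h import *
im,m=snap("wrist","w45");s=read_state()
inhand(im,m,s)
goto(.577,.1799,.1,73)
E
```

```text
hand (np.float64(0.6235), np.float64(-0.1685), 92.4, 86.2, np.float64(178.9)) tool xy [-0.0004 -0.0014]
turn [-0.002  0.003  0.314] shift [ 0.314  1.124 -0.002] from [ 0.6233 -0.1671  0.0998] w 0.0563 F [-0.1 -0.6 -2.4] t 36.15
```

View pics/w45.png

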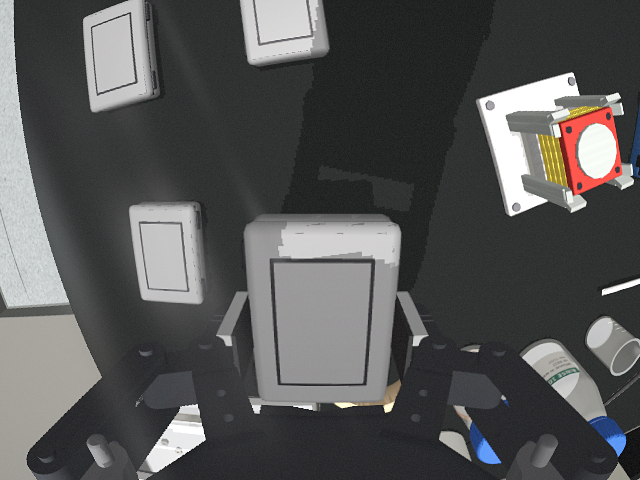

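View pics/ocase.png

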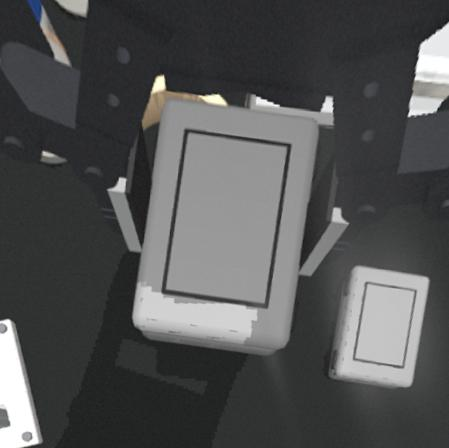

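Call:
drive_tool(rows=[0,0,0.05,0.03,0.1,0,-1,0,0,0.15,0.07,0.25,0,-1,0,0.003,0.25,0.11,0.41,0,-1,0,0.003,0.314,0.16,0.57,0,-1,0,0.003,0.314,0.2,0.73,0,-1,0,0.003,0.314,0.25,0.89,0,-1,0,0.003,0.314,0.28,1,0,-1], force=60)

```text
time: 36.85
tool_pos: [0.5801, 0.1444, 0.0973]
ee_rot: [[-0.957, 0.291, -0.004], [0.291, 0.957, -0.001], [0.003, -0.002, -1.0]]
force: [0.7, -0.1, -0.9]
grip_width: 0.0563
```

Run:
```python
from h import *
goto(.577,.1799,.08,73)
```

```text
turn [-0.005 -0.006  0.003] shift [0.044 0.11  0.058] from [0.5801 0.1444 0.0973] w 0.0563 F [ 0.7 -0.1 -0.9] t 36.85
```

Call:
drive_tool(rows=[-0.005,-0.006,0.003,0.03,0.08,0.03,-1,-0.005,-0.006,0.003,0.044,0.11,0.058,-1,-0.005,-0.006,0.003,0.044,0.11,0.058,-1,-0.005,-0.006,0.003,0.044,0.11,0.058,-1,-0.005,-0.006,0.003,0.044,0.11,0.058,-1,-0.005,-0.006,0.003,0.044,0.11,0.058,-1], force=60)

```text
time: 37.45
tool_pos: [0.5773, 0.1788, 0.0802]
ee_rot: [[-0.956, 0.294, 0.0], [0.294, 0.956, 0.0], [-0.0, 0.0, -1.0]]
force: [-0.8, 0.7, -0.8]
grip_width: 0.0563
```

Run:
```python
from h import *
im,m=snap("wrist","w46");s=read_state()
inhand(im,m,s)
goto(.577,.1799,.03,73)
o=ortho(im,m,.48,.68,.08,.28,.03,.00025);cv2.imwrite("pics/ob2.png",cv2.resize(o,None,fx=.7,fy=.7)[:,:,::-1])
```

```text
hand (np.float64(0.567), np.float64(0.1542), 137.9, 90.0, np.float64(68.4)) tool xy [ 0.0026 -0.0267]
turn [ 0.     0.    -0.002] shift [0.002 0.003 0.167] from [0.5773 0.179  0.0802] w 0.0568 F [ 0.2 -0.5 -1.5] t 37.5
```

View pics/w46.png

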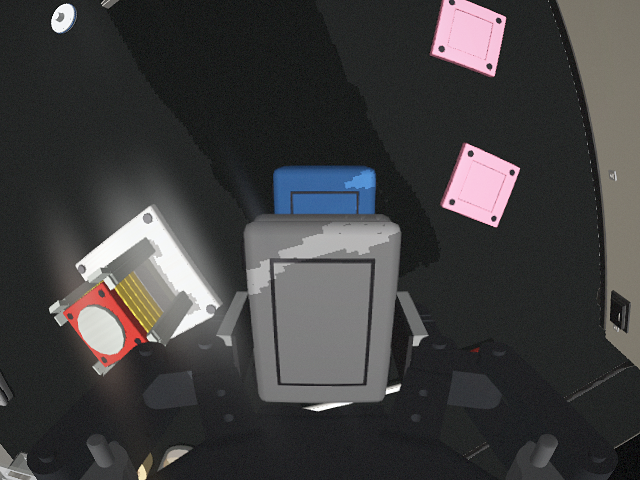

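View pics/ocase.png

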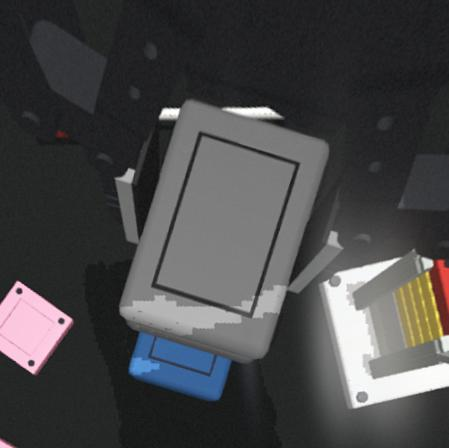

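View pics/ob2.png

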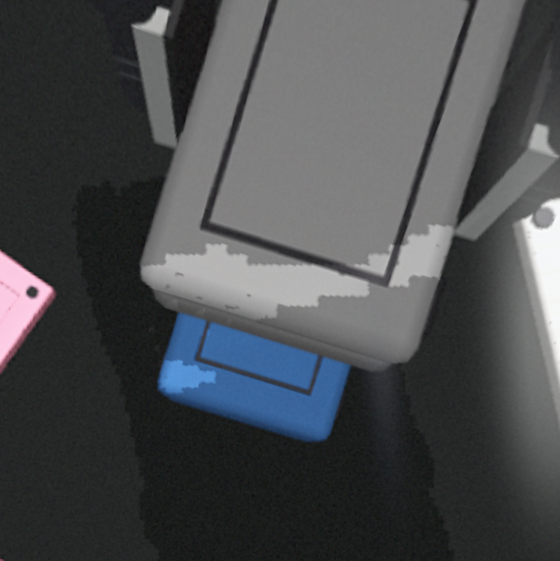

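Run:
```python
from h import *
goto(.578,.1796,-.002,73)
```

```text
turn [ 0.     0.    -0.002] shift [-0.002  0.003  0.274] from [0.5773 0.179  0.0802] w 0.0568 F [ 0.2 -0.5 -1.5] t 37.5
```

Call:
drive_tool(rows=[0,0,-0.002,-0.002,0.003,0.06,-1,0,0,-0.002,-0.002,0.003,0.14,-1,0,0,-0.002,-0.002,0.003,0.2,-1,0,0,-0.002,-0.002,0.003,0.24,-1,0,0,-0.002,-0.002,0.003,0.265,-1,0,0,-0.002,-0.002,0.003,0.275,-1,0,0,-0.002,-0.002,0.003,0.275,-1,0,0,-0.002,-0.002,0.003,0.275,-1], force=60)

```text
time: 38.3
tool_pos: [0.5786, 0.1797, -0.0015]
ee_rot: [[-0.956, 0.293, 0.001], [0.293, 0.956, 0.0], [-0.001, 0.001, -1.0]]
force: [-0.3, 1.0, -1.6]
grip_width: 0.0563
```

Run:
```python
from h import *
goto(.578,.1796,-.002,73)
im,m=snap("wrist","w47");s=read_state();print(s["force"])
im2=snap("side","s47")[0];cv2.imwrite("pics/s47c.png",cv2.resize(im2[190:290,230:350],None,fx=6,fy=6,interpolation=cv2.INTER_CUBIC)[:,:,::-1])
```

```text
turn [ 0.002  0.002 -0.   ] shift [ 0.002 -0.001  0.002] from [ 0.5786  0.1797 -0.0015] w 0.0563 F [-0.3  1.  -1.6] t 38.3
[ 0.76380695 -0.06338155 -1.84990826]
```

View pics/s47c.png

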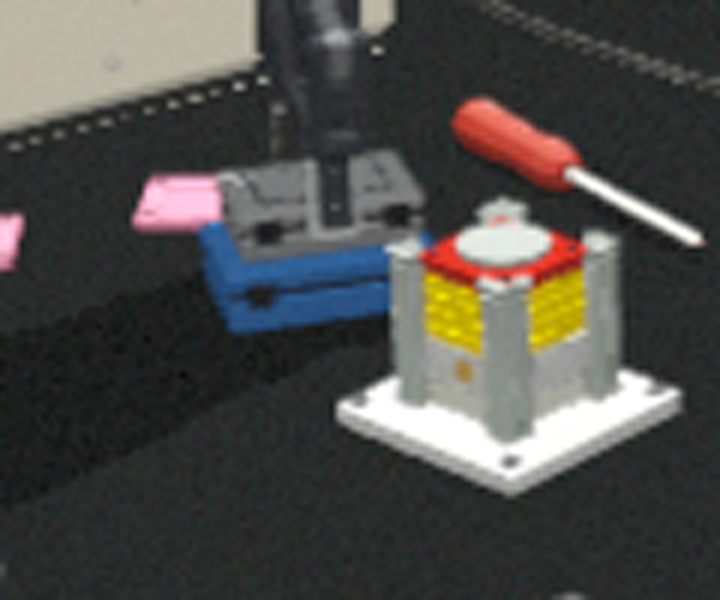

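View pics/w47.png

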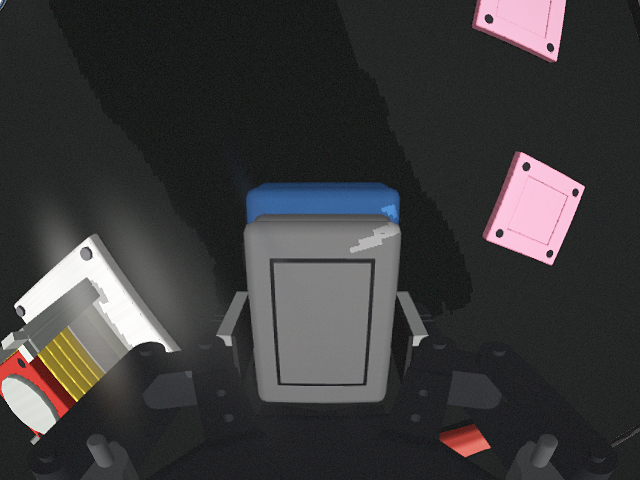

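Call:
drive_tool(rows=[0,0,0,0.001,-0.001,0.006,-1,0,0,0,0.001,-0.001,0.006,0.7,0,0,0,0.001,-0.001,0.006,0.8,0,0,0,0.001,-0.001,0.0,0.8,0,0,0,0.001,-0.001,-0.1,0.8,0,0,0,0.001,-0.001,-0.25,0.8,0,0,0,0.05,-0.001,-0.36,0.8,0,0,0,0.05,-0.001,-0.36,0.8], force=60)

```text
time: 39.2
tool_pos: [0.5651, 0.1848, 0.1115]
ee_rot: [[-0.956, 0.292, 0.009], [0.292, 0.956, 0.002], [-0.007, 0.005, -1.0]]
force: [0.2, -0.1, 0.2]
grip_width: 0.077
```

Run:
```python
from h import *
im,m=snap("wrist","w48")
im,m=snap("wrist","w48")
goto(.458,-.174,.15,89.6)
for t in (75,95): print(cases(im,m,(.5,.65,.1,.26),h=.054,thr=t))
o=ortho(im,m,.48,.68,.08,.28,.03,.00025);print(rects(colmask(o,"blue"),.68,.28,.00025,5e-4))
```

```text
turn [ 0.002  0.005 -0.579] shift [-0.011 -1.244 -0.145] from [0.564  0.1839 0.1069] w 0.0766 F [ 0.3 -0.6 -0.7] t 39.3
[(0.5763, 0.1792, 85.0, 58.1, np.float64(163.0))]
[(0.5764, 0.1795, 84.6, 57.1, np.float64(162.9))]
[(0.5377, 0.1922, 65.5, 20.3, np.float64(71.8))]
```

View pics/w48.png

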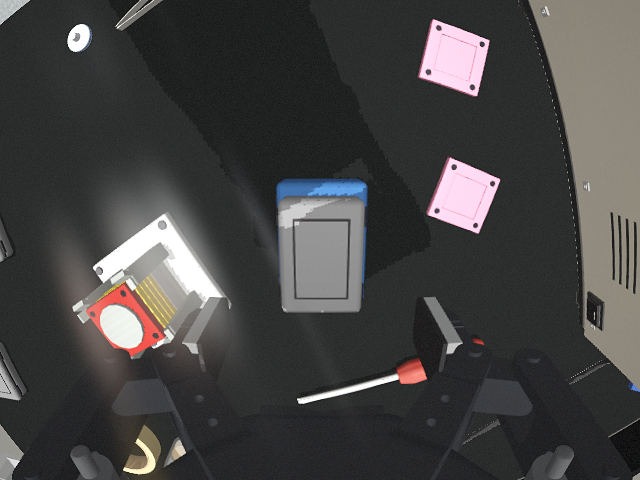

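View pics/ocase.png

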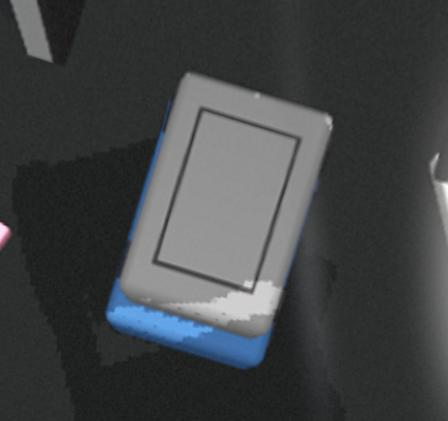

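Call:
drive_tool(rows=[0,0,-0.1,0,-0.1,0,0.8,0,0.003,-0.3,0,-0.25,0,0.8,0.002,0.005,-0.5,0,-0.41,0,0.8,0.002,0.005,-0.579,0,-0.57,0,0.8,0.002,0.005,-0.579,0,-0.73,0,0.8,0.002,0.005,-0.579,0,-0.89,0,0.8,0.002,0.005,-0.579,0,-1,0,0.8], force=60)

```text
time: 40.0
tool_pos: [0.4748, -0.1053, 0.1052]
ee_rot: [[-1.0, 0.008, -0.002], [0.008, 1.0, 0.001], [0.002, 0.001, -1.0]]
force: [1.4, -0.6, 0.6]
grip_width: 0.0769
```

Run:
```python
from h import *
goto(.458,-.174,.1,89.6)
```

```text
turn [ 0.001 -0.005 -0.003] shift [ 0.054 -0.229  0.017] from [ 0.4748 -0.1053  0.1052] w 0.0769 F [ 1.4 -0.6  0.6] t 40.0
```

Call:
drive_tool(rows=[0.001,-0.005,0,0.04,-0.14,0.01,0.8,0.001,-0.005,0,0.054,-0.229,0.017,0.8,0.001,-0.005,0,0.054,-0.229,0.017,0.8,0.001,-0.005,0,0.054,-0.229,0.017,0.8,0.001,-0.005,0,0.054,-0.229,0.017,0.8], force=60)

```text
time: 40.5
tool_pos: [0.4579, -0.1731, 0.0994]
ee_rot: [[-1.0, 0.008, -0.001], [0.008, 1.0, 0.001], [0.001, 0.001, -1.0]]
force: [-0.4, 0.4, 0.0]
grip_width: 0.0768
```

Run:
```python
from h import *
im,m=snap("wrist","w49")
for t in (75,95): print(cases(im,m,(.39,.53,-.235,-.11),thr=t))
goto(.458,-.174,-.034,89.6)
```

```text
[(0.4556, -0.1737, 84.0, 57.8, np.float64(179.8))]
[(0.4557, -0.1739, 83.1, 57.3, np.float64(179.5))]
turn [ 0.001 -0.001 -0.001] shift [-0.    -0.003  0.446] from [ 0.4581 -0.173   0.0997] w 0.0769 F [-0.5 -0.4 -0.1] t 40.55
```

View pics/w49.png

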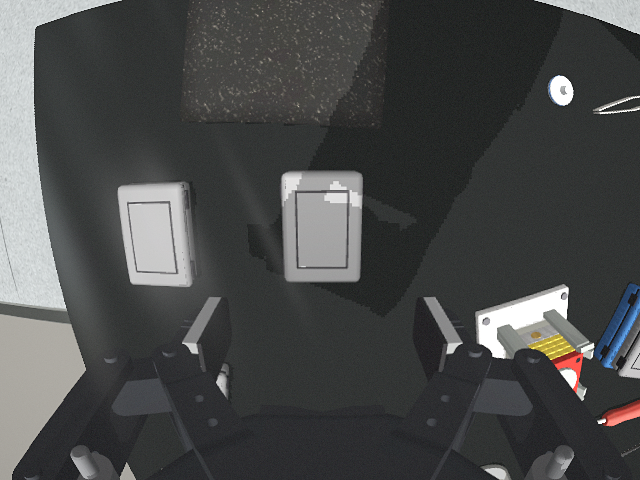

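Call:
drive_tool(rows=[0,0,0,0.008,-0.003,0.12,0.8,0,0,0,0.008,-0.003,0.26,0.8,0,0,0,0.008,-0.003,0.38,0.8,0,0,0,0.008,-0.003,0.435,0.8,0,0,0,0.008,-0.003,0.445,0.8,0,0,0,0.008,-0.003,0.445,-1,0,0,0,0.008,-0.003,0.445,-1,0,0,0,0.008,-0.003,0.445,-1], force=60)

```text
time: 41.35
tool_pos: [0.4564, -0.174, -0.0326]
ee_rot: [[-1.0, 0.007, 0.001], [0.007, 1.0, -0.0], [-0.001, -0.0, -1.0]]
force: [0.0, -0.1, -1.4]
grip_width: 0.0563
```

Run:
```python
from h import *
im,m=snap("wrist","w50")
goto(.4557,-.1738,.1,89.6)
cv2.imwrite("pics/w50c.png",cv2.resize(im[170:400,180:460],None,fx=2.5,fy=2.5)[:,:,::-1])
```

```text
turn [-0.001  0.003 -0.   ] shift [ 0.002  0.001 -0.442] from [ 0.4564 -0.174  -0.0326] w 0.0569 F [-0.7  1.6  6. ] t 41.4
```

View pics/w50c.png

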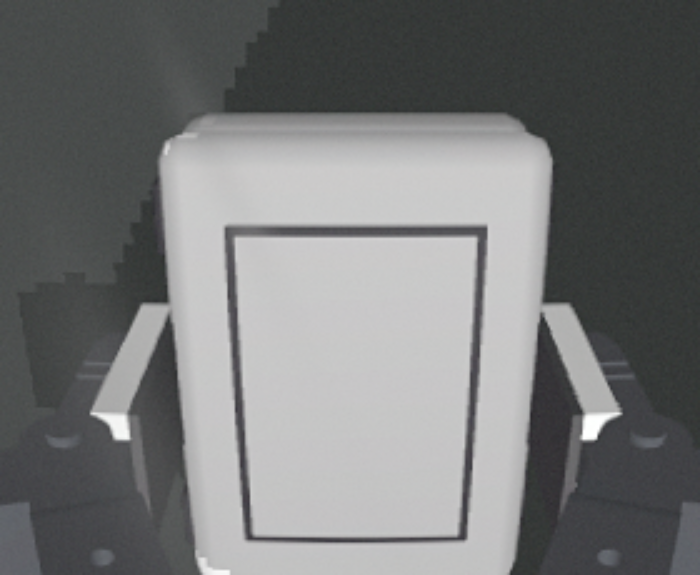

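Call:
drive_tool(rows=[0,0,0,0,0,-0.04,-1,0,0.003,0,0,0,-0.13,-1,0,0.003,0,0,0,-0.26,-1,0,0.003,0,0,0,-0.4,-1,0,0.003,0,0,0.02,-0.44,-1,0,0.003,0,0,0.1,-0.45,-1], force=60)

```text
time: 42.0
tool_pos: [0.4572, -0.1449, 0.1051]
ee_rot: [[-1.0, 0.009, 0.004], [0.009, 1.0, -0.002], [-0.004, -0.002, -1.0]]
force: [-0.7, -0.2, -1.5]
grip_width: 0.0564
```

Run:
```python
from h import *
goto(.5779,.1799,.1,73)
```

```text
turn [-0.003  0.009  0.576] shift [-0.393  1.086  0.016] from [ 0.4572 -0.1449  0.1051] w 0.0564 F [-0.7 -0.2 -1.5] t 42.0
```

Call:
drive_tool(rows=[0,0,0.1,-0.04,0.11,0,-1,0,0.005,0.25,-0.09,0.26,0,-1,0,0.009,0.4,-0.15,0.42,0,-1,0,0.009,0.576,-0.21,0.57,0,-1,0,0.009,0.576,-0.27,0.73,0,-1,0,0.009,0.576,-0.33,0.88,0,-1,0,0.009,0.576,-0.37,0.98,0,-1,0,0.009,0.576,-0.39,1,0.01,-1], force=60)

```text
time: 42.8
tool_pos: [0.5771, 0.1574, 0.1023]
ee_rot: [[-0.957, 0.289, 0.0], [0.289, 0.957, -0.001], [-0.0, -0.001, -1.0]]
force: [0.9, -0.7, -1.3]
grip_width: 0.0564
```

Run:
```python
from h import *
goto(.5779,.1799,.08,73)
```

```text
turn [-0.002  0.001  0.006] shift [0.019 0.073 0.074] from [0.5771 0.1574 0.1023] w 0.0564 F [ 0.9 -0.7 -1.3] t 42.8
```

Call:
drive_tool(rows=[0,0,0.006,0.01,0.05,0.03,-1,0,0,0.006,0.019,0.073,0.074,-1,0,0,0.006,0.019,0.073,0.074,-1,0,0,0.006,0.019,0.073,0.074,-1,0,0,0.006,0.019,0.073,0.074,-1], force=60)

```text
time: 43.3
tool_pos: [0.5781, 0.1793, 0.0805]
ee_rot: [[-0.956, 0.293, 0.001], [0.293, 0.956, -0.001], [-0.001, -0.001, -1.0]]
force: [0.4, 0.9, -1.2]
grip_width: 0.0566
```

Run:
```python
from h import *
im,m=snap("wrist","w51")
goto(.5779,.1799,.022,73)
```

```text
turn [-0.001  0.002 -0.002] shift [0.002 0.002 0.195] from [0.5782 0.1794 0.0806] w 0.0567 F [ 0.4 -0.5 -0.7] t 43.35
```

View pics/w51.png

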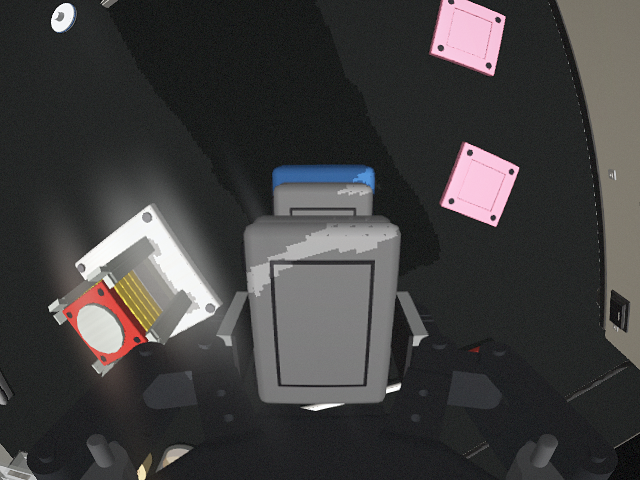

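Call:
drive_tool(rows=[0,0,-0.002,0.002,0.002,0.05,-1,0,0,-0.002,0.002,0.002,0.11,-1,0,0,-0.002,0.002,0.002,0.16,-1,0,0,-0.002,0.002,0.002,0.185,-1,0,0,-0.002,0.002,0.002,0.195,-1,0,0,-0.002,0.002,0.002,0.197,-1,0,0,-0.002,0.002,0.002,0.197,-1], force=60)

```text
time: 44.05
tool_pos: [0.5782, 0.1801, 0.0218]
ee_rot: [[-0.956, 0.292, 0.001], [0.292, 0.956, -0.001], [-0.002, -0.0, -1.0]]
force: [0.4, -0.7, -0.4]
grip_width: 0.0567
```

Run:
```python
from h import *
goto(.5779,.1799,.0215,73)
```

```text
turn [-0.001  0.003  0.   ] shift [ 0.001 -0.001  0.001] from [0.5782 0.1801 0.0218] w 0.0567 F [ 0.4 -0.7 -0.4] t 44.05
```

Call:
drive_tool(rows=[0,0.002,0,0.001,-0.001,0.003,-1,0,0.002,0,0.001,-0.001,0.003,0.7,0,0.002,0,0.001,-0.001,0.003,0.8,0,0.002,0,0.001,-0.001,0.0,0.8,0,0.002,0,0.001,-0.001,-0.1,0.8,0,0.002,0,0.001,-0.001,-0.25,0.8,0,0.002,0,0.05,-0.001,-0.36,0.8,0,0.002,0,0.05,-0.001,-0.36,0.8], force=60)

```text
time: 44.85
tool_pos: [0.5647, 0.1852, 0.1349]
ee_rot: [[-0.956, 0.292, 0.008], [0.292, 0.957, 0.001], [-0.007, 0.004, -1.0]]
force: [-0.6, -0.3, 0.0]
grip_width: 0.0768
```

Run:
```python
from h import *
im,m=snap("wrist","w52")
im,m=snap("wrist","w52")
goto(.4625,-.304,.13,89.2)
for t in (75,95): print(cases(im,m,(.5,.65,.1,.26),h=.078,thr=t))
```

```text
turn [-0.     0.004 -0.565] shift [-1.530e-01 -1.655e+00  1.000e-03] from [0.5637 0.1844 0.1302] w 0.0765 F [-0.2 -0.3 -0.1] t 44.95
[(0.5718, 0.1709, 89.3, 77.4, np.float64(163.1))]
[(0.5746, 0.1803, 89.1, 57.0, np.float64(163.1))]
```

View pics/w52.png

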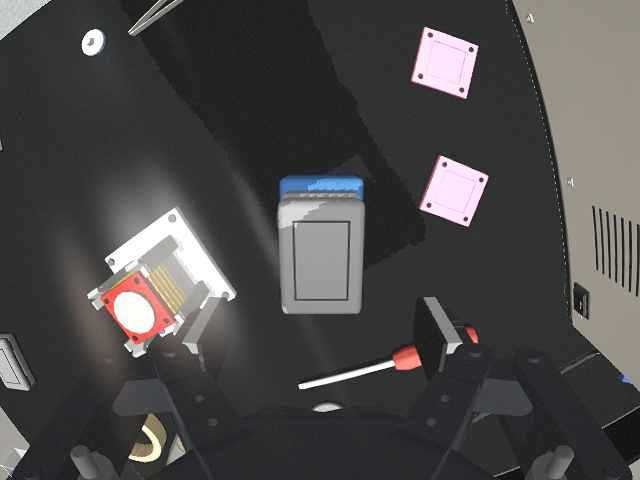

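View pics/ocase.png

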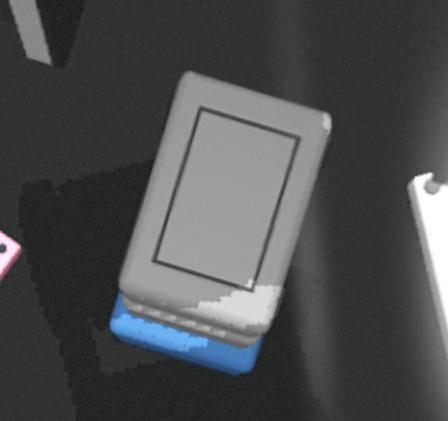

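Call:
drive_tool(rows=[0,0,-0.1,-0.01,-0.11,0,0.8,0,0.004,-0.25,-0.02,-0.26,0,0.8,0,0.004,-0.4,-0.04,-0.42,0,0.8,0,0.004,-0.565,-0.05,-0.58,0,0.8,0,0.004,-0.565,-0.07,-0.74,0,0.8,0,0.004,-0.565,-0.08,-0.89,0,0.8,0,0.004,-0.565,-0.09,-1,0,0.8], force=60)

```text
time: 45.65
tool_pos: [0.5005, -0.1128, 0.1287]
ee_rot: [[-1.0, 0.015, -0.003], [0.015, 1.0, 0.001], [0.003, 0.0, -1.0]]
force: [-0.4, 0.6, -0.5]
grip_width: 0.077
```

Run:
```python
from h import *
goto(.4625,-.304,.1,89.2)
```

```text
turn [ 0.001 -0.005 -0.002] shift [ 0.117 -0.639  0.096] from [ 0.5005 -0.1128  0.1287] w 0.077 F [-0.4  0.6 -0.5] t 45.65
```

Call:
drive_tool(rows=[0,-0.005,0,0.03,-0.15,0.02,0.8,0,-0.005,0,0.06,-0.31,0.05,0.8,0,-0.005,0,0.09,-0.47,0.08,0.8,0,-0.005,0,0.117,-0.6,0.096,0.8,0,-0.005,0,0.117,-0.639,0.096,0.8,0,-0.005,0,0.117,-0.639,0.096,0.8,0,-0.005,0,0.117,-0.639,0.096,0.8], force=60)

```text
time: 46.35
tool_pos: [0.4625, -0.3029, 0.0993]
ee_rot: [[-1.0, 0.015, -0.001], [0.015, 1.0, 0.001], [0.001, 0.001, -1.0]]
force: [-0.5, 0.2, 0.3]
grip_width: 0.0767
```

Run:
```python
from h import *
im,m=snap("wrist","w53")
for t in (75,95): print(cases(im,m,(.39,.54,-.37,-.24),thr=t))
goto(.4625,-.304,-.0335,89.2)
```

```text
[(0.4608, -0.3066, 84.2, 57.9, np.float64(178.7))]
[(0.4608, -0.3065, 83.3, 57.3, np.float64(178.9))]
turn [ 0.002 -0.001 -0.   ] shift [ 0.001 -0.005  0.444] from [ 0.4628 -0.3026  0.0996] w 0.0766 F [ 0.7  0.5 -0.8] t 46.4
```

View pics/w53.png

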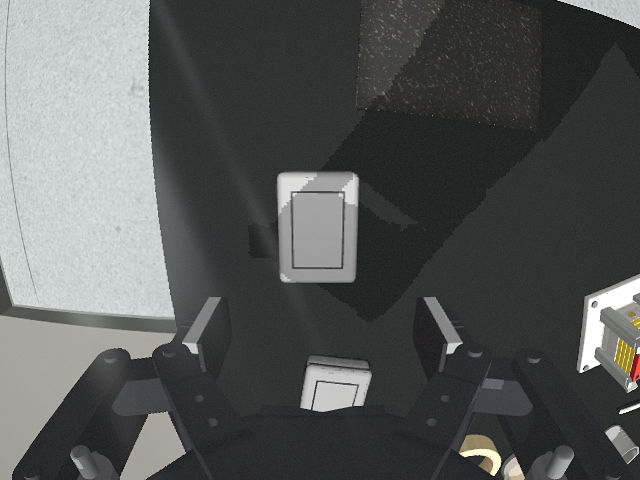

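Run:
```python
from h import *
goto(.4608,-.3065,-.0335,88.8)
```

```text
turn [ 0.002 -0.001  0.014] shift [ 0.006 -0.013  0.444] from [ 0.4628 -0.3026  0.0996] w 0.0766 F [ 0.7  0.5 -0.8] t 46.4
```

Call:
drive_tool(rows=[0.002,0,0.014,0.006,-0.013,0.12,0.8,0.002,0,0.014,0.006,-0.013,0.26,0.8,0.002,0,0.014,0.006,-0.013,0.38,0.8,0.002,0,0.014,0.006,-0.013,0.435,0.8,0.002,0,0.014,0.006,-0.013,0.444,0.8,0.002,0,0.014,0.006,-0.013,0.444,-1,0.002,0,0.014,0.006,-0.013,0.444,-1,0.002,0,0.014,0.006,-0.013,0.444,-1], force=60)

```text
time: 47.2
tool_pos: [0.4617, -0.3065, -0.032]
ee_rot: [[-1.0, 0.02, 0.001], [0.02, 1.0, -0.001], [-0.001, -0.001, -1.0]]
force: [1.3, 1.9, 6.1]
grip_width: 0.0565
```

Run:
```python
from h import *
im,m=snap("wrist","w54")
goto(.4608,-.3065,.1,88.8)
cv2.imwrite("pics/w54c.png",cv2.resize(im[170:400,180:460],None,fx=2.5,fy=2.5)[:,:,::-1])
```

```text
turn [-0.002  0.003  0.   ] shift [ 0.002 -0.    -0.44 ] from [ 0.4617 -0.3065 -0.0321] w 0.0563 F [-0.9  1.7  6.8] t 47.25
```

View pics/w54c.png

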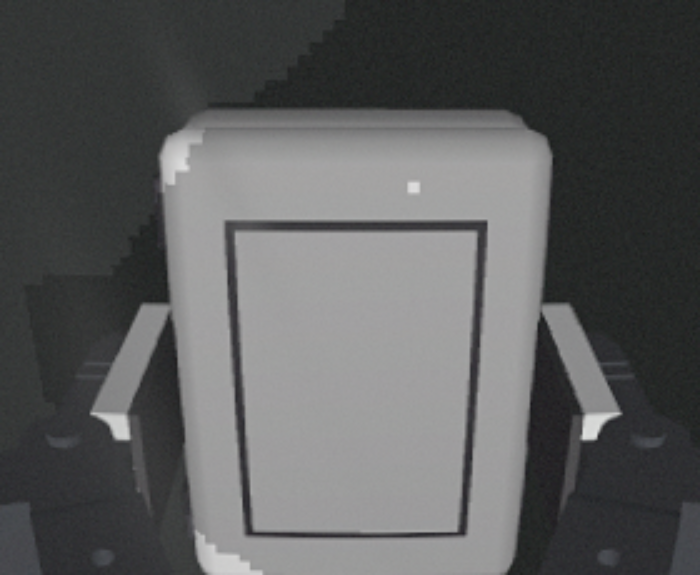

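Call:
drive_tool(rows=[0,0,0,0,0,-0.04,-1,0,0.003,0,0,0,-0.13,-1,0,0.003,0,0,0,-0.26,-1,0,0.003,0,0,0.05,-0.4,-1,0,0.003,0.05,-0.02,0.15,-0.45,-1,0,0.003,0.15,-0.06,0.31,-0.47,-1,0,0.003,0.25,-0.1,0.47,-0.47,-1,0,0.003,0.35,-0.15,0.63,-0.47,-1], force=60)

```text
time: 48.05
tool_pos: [0.5105, -0.1169, 0.1104]
ee_rot: [[-0.98, 0.197, 0.002], [0.197, 0.98, -0.002], [-0.002, -0.001, -1.0]]
force: [0.3, -0.6, -0.9]
grip_width: 0.0564
```

Run:
```python
from h import *
goto(.5787,.1796,.105,73)
```

```text
turn [-0.002  0.004  0.197] shift [-0.028  1.014  0.017] from [ 0.5105 -0.1169  0.1104] w 0.0564 F [ 0.3 -0.6 -0.9] t 48.05
```

Call:
drive_tool(rows=[0,0,0.05,0,0.14,0,-1,0,0.004,0.12,-0.01,0.3,0,-1,0,0.004,0.197,-0.01,0.46,0,-1,0,0.004,0.197,-0.02,0.62,0,-1,0,0.004,0.197,-0.02,0.78,0,-1,0,0.004,0.197,-0.028,0.93,0.01,-1,0,0.004,0.197,-0.028,1,0.017,-1,0,0.004,0.197,-0.028,1,0.017,-1], force=60)

```text
time: 48.85
tool_pos: [0.5776, 0.1781, 0.1055]
ee_rot: [[-0.957, 0.29, 0.0], [0.29, 0.957, -0.001], [-0.0, -0.001, -1.0]]
force: [-0.3, -0.5, -0.5]
grip_width: 0.0566
```

Run:
```python
from h import *
im,m=snap("wrist","w55")
goto(.5787,.1796,.08,73)
```

```text
turn [-0.002  0.001  0.003] shift [-0.     0.011  0.085] from [0.5776 0.1765 0.1056] w 0.0564 F [-0.3  0.2 -0.7] t 48.9
```

View pics/w55.png

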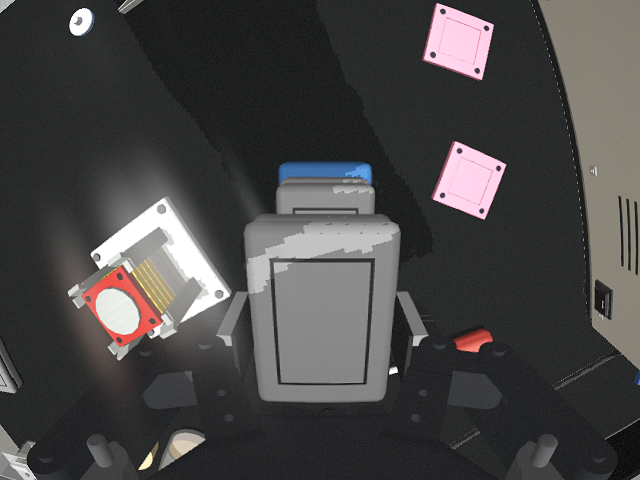

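Call:
drive_tool(rows=[-0.002,0,0.003,0,0.011,0.0,-1,-0.002,0,0.003,0,0.011,0.04,-1,-0.002,0,0.003,0,0.011,0.085,-1,-0.002,0,0.003,0,0.011,0.085,-1,-0.002,0,0.003,0,0.011,0.085,-1], force=60)

```text
time: 49.4
tool_pos: [0.5784, 0.1791, 0.0794]
ee_rot: [[-0.956, 0.293, -0.001], [0.293, 0.956, -0.001], [0.001, -0.001, -1.0]]
force: [-0.0, 0.4, 0.2]
grip_width: 0.0564
```

Run:
```python
from h import *
goto(.5787,.1796,.0465,73)
```

```text
turn [-0.002 -0.001 -0.001] shift [-0.001  0.002  0.11 ] from [0.5784 0.1791 0.0794] w 0.0564 F [-0.   0.4  0.2] t 49.4
```

Call:
drive_tool(rows=[-0.001,0,0,-0.001,0.002,0.03,-1,-0.001,0,0,-0.001,0.002,0.07,-1,-0.001,0,0,-0.001,0.002,0.1,-1,-0.001,0,0,-0.001,0.002,0.11,-1,-0.001,0,0,-0.001,0.002,0.111,-1,-0.001,0,0,-0.001,0.002,0.111,-1], force=60)

```text
time: 50.0
tool_pos: [0.5787, 0.1796, 0.046]
ee_rot: [[-0.956, 0.293, -0.001], [0.293, 0.956, -0.0], [0.001, -0.0, -1.0]]
force: [-0.8, 0.8, -0.4]
grip_width: 0.0564
```

Run:
```python
from h import *
im,m=snap("wrist","w56")
goto(.5787,.1796,.046,73)
```

```text
turn [-0.001 -0.001 -0.001] shift [ 0. -0. -0.] from [0.5788 0.1796 0.046 ] w 0.0571 F [ 0.1 -0.8 -1.1] t 50.05
```

View pics/w56.png

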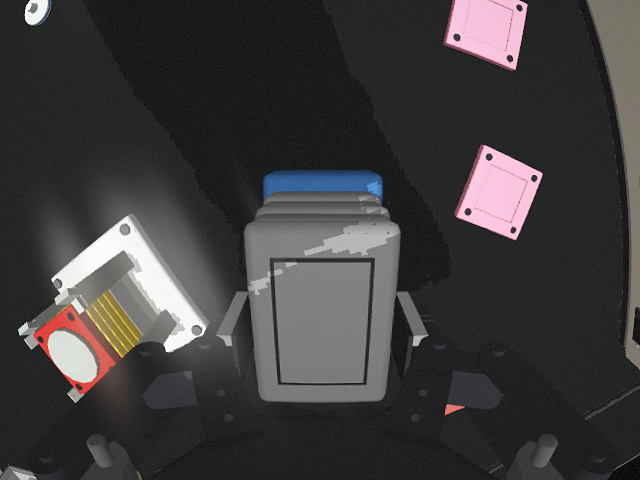

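Call:
drive_tool(rows=[0,0,0,0,0,0.002,-1,0,0,0,0,0,0.002,0.7,0,0,0,0,0,0.002,0.8,0,0,0,0,0,0.0,0.8,0,0,0,0,0,-0.1,0.8,0,0,0,0,0,-0.25,0.8,0,0,0,0.05,0,-0.36,0.8,0,0,0,0.05,0,-0.36,0.8], force=60)

```text
time: 50.85
tool_pos: [0.5655, 0.1849, 0.1591]
ee_rot: [[-0.956, 0.292, 0.007], [0.292, 0.956, 0.002], [-0.006, 0.004, -1.0]]
force: [-0.1, -0.8, 0.8]
grip_width: 0.0766
```

Run:
```python
from h import *
im,m=snap("wrist","w57")
im,m=snap("wrist","w57")
goto(.627,-.296,.13,81)
for t in (75,95): print(cases(im,m,(.5,.65,.1,.26),h=.102,thr=t))
```

```text
turn [ 0.     0.    -0.279] shift [-0.667 -1.47   0.081] from [0.5645 0.1841 0.1543] w 0.0767 F [ 0.2 -1.  -0.9] t 50.95
[(0.5663, 0.1691, 100.0, 83.9, np.float64(163.0))]
[(0.5709, 0.1733, 92.4, 72.8, np.float64(163.3))]
```

View pics/w57.png

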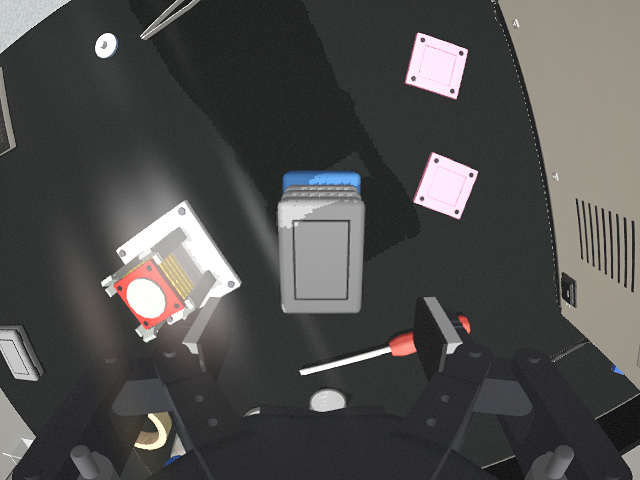

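View pics/ocase.png

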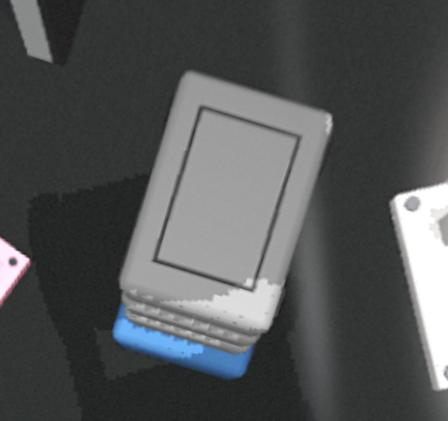

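Call:
drive_tool(rows=[0,0,-0.05,-0.05,-0.11,0,0.8,0,0,-0.1,-0.11,-0.25,0,0.8,0,0,-0.18,-0.18,-0.4,0,0.8,0,0,-0.279,-0.25,-0.55,0,0.8,0,0,-0.279,-0.32,-0.7,0,0.8,0,0,-0.279,-0.39,-0.85,0,0.8,0,0,-0.279,-0.46,-1,0,0.8], force=60)

```text
time: 51.65
tool_pos: [0.6083, -0.1453, 0.1524]
ee_rot: [[-0.988, 0.157, -0.002], [0.157, 0.988, 0.001], [0.002, 0.001, -1.0]]
force: [0.7, 0.0, 0.6]
grip_width: 0.0767
```

Run:
```python
from h import *
goto(.6275,-.297,.1,81)
```

```text
turn [ 0.001 -0.005 -0.001] shift [-0.143 -0.49   0.174] from [ 0.6083 -0.1453  0.1524] w 0.0767 F [0.7 0.  0.6] t 51.65
```

Call:
drive_tool(rows=[0,-0.005,0,-0.04,-0.14,0.04,0.8,0,-0.005,0,-0.08,-0.29,0.1,0.8,0,-0.005,0,-0.12,-0.43,0.15,0.8,0,-0.005,0,-0.143,-0.49,0.174,0.8,0,-0.005,0,-0.143,-0.49,0.174,0.8,0,-0.005,0,-0.143,-0.49,0.174,0.8,0,-0.005,0,-0.143,-0.49,0.174,0.8], force=60)

```text
time: 52.35
tool_pos: [0.6276, -0.296, 0.0999]
ee_rot: [[-0.988, 0.156, -0.0], [0.156, 0.988, 0.001], [0.0, 0.001, -1.0]]
force: [1.1, 0.6, -0.1]
grip_width: 0.0768
```

Run:
```python
from h import *
im,m=snap("wrist","w58")
for t in (75,95): print(cases(im,m,(.55,.7,-.36,-.235),thr=t))
r=cases(im,m,(.55,.7,-.36,-.235),thr=95)[0]
goto(r[0],r[1],-.0335,float(r[4])-90)
```

```text
[(0.6275, -0.2962, 84.0, 58.0, np.float64(170.8))]
[(0.6274, -0.2962, 83.3, 57.4, np.float64(170.8))]
turn [0.001 0.001 0.009] shift [ 0.001 -0.001  0.446] from [ 0.6278 -0.296   0.1003] w 0.077 F [-0.8  0.4  0.8] t 52.4
```

View pics/w58.png

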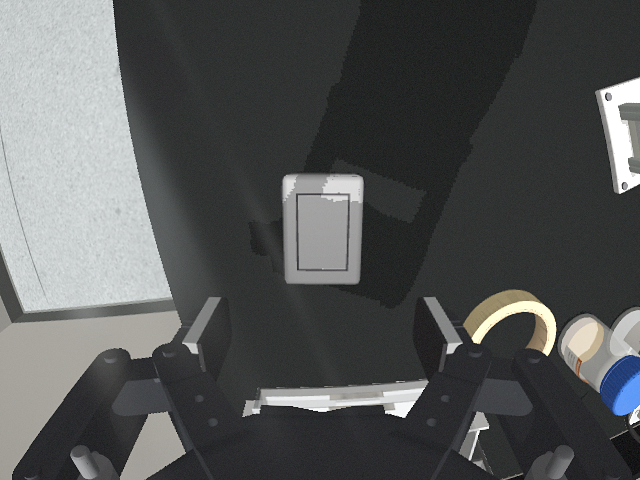

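Call:
drive_tool(rows=[0,0,0.009,0.001,-0.001,0.12,0.8,0,0,0.009,0.001,-0.001,0.26,0.8,0,0,0.009,0.001,-0.001,0.38,0.8,0,0,0.009,0.001,-0.001,0.435,0.8,0,0,0.009,0.001,-0.001,0.446,0.8,0,0,0.009,0.001,-0.001,0.446,-1,0,0,0.009,0.001,-0.001,0.446,-1,0,0,0.009,0.001,-0.001,0.446,-1], force=60)

```text
time: 53.2
tool_pos: [0.6287, -0.2967, -0.031]
ee_rot: [[-0.987, 0.16, 0.004], [0.16, 0.987, -0.001], [-0.004, -0.001, -1.0]]
force: [-1.2, 1.6, 6.3]
grip_width: 0.0565
```

Run:
```python
from h import *
im,m=snap("wrist","w59")
goto(.6275,-.2962,.12,81)
cv2.imwrite("pics/w59c.png",cv2.resize(im[170:400,180:460],None,fx=2.5,fy=2.5)[:,:,::-1])
```

```text
turn [-0.001  0.008 -0.007] shift [ 0.002  0.001 -0.503] from [ 0.6287 -0.2967 -0.031 ] w 0.0561 F [0.  0.2 7.5] t 53.25
```

View pics/w59c.png

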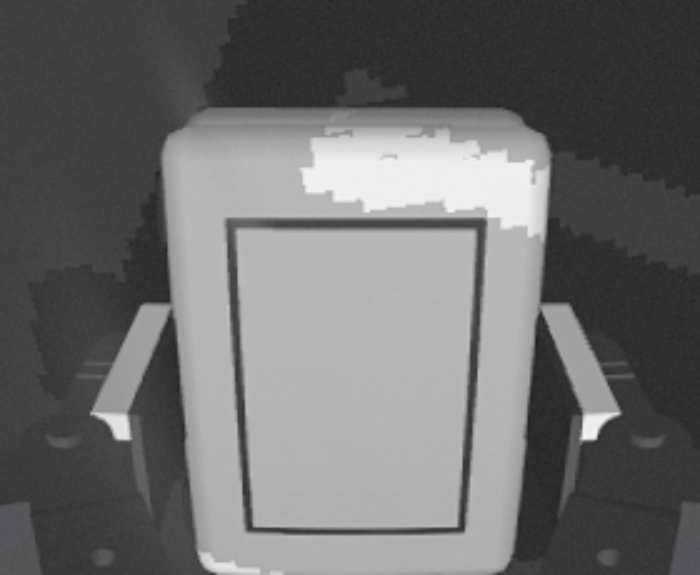

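Call:
drive_tool(rows=[0,0,0,0,0,-0.04,-1,0,0.005,0,0,0,-0.13,-1,0,0.008,0,0,0,-0.26,-1,0,0.008,0,0,0.05,-0.4,-1,0,0.008,0.05,0.03,0.15,-0.48,-1,0,0.008,0.1,0.07,0.3,-0.52,-1,0,0.008,0.2,0.12,0.45,-0.52,-1,0,0.008,0.27,0.18,0.6,-0.52,-1], force=60)

```text
time: 54.05
tool_pos: [0.6034, -0.1087, 0.1267]
ee_rot: [[-0.956, 0.294, 0.002], [0.294, 0.956, -0.001], [-0.002, -0.0, -1.0]]
force: [1.7, 0.2, -2.4]
grip_width: 0.0564
```

Run:
```python
from h import *
goto(.579,.1795,.125,73)
```

```text
turn [-0.     0.005 -0.002] shift [0.36  0.894 0.005] from [ 0.6034 -0.1087  0.1267] w 0.0564 F [ 1.7  0.2 -2.4] t 54.05
```

Call:
drive_tool(rows=[0,0.005,0,0.06,0.14,0,-1,0,0.005,0,0.12,0.29,0,-1,0,0.005,0,0.18,0.44,0,-1,0,0.005,0,0.24,0.59,0,-1,0,0.005,0,0.3,0.74,0,-1,0,0.005,0,0.345,0.86,0.005,-1,0,0.005,0,0.36,0.894,0.005,-1,0,0.005,0,0.36,0.894,0.005,-1], force=60)

```text
time: 54.85
tool_pos: [0.5787, 0.1807, 0.1259]
ee_rot: [[-0.957, 0.291, 0.001], [0.291, 0.957, 0.0], [-0.001, 0.0, -1.0]]
force: [0.5, -0.9, -1.1]
grip_width: 0.0565
```

Run:
```python
from h import *
im,m=snap("wrist","w60")
goto(.579,.1795,.1,73)
```

```text
turn [ 0.     0.002 -0.001] shift [0.    0.001 0.086] from [0.5789 0.1793 0.1257] w 0.0564 F [ 0.6 -1.6 -1.4] t 54.9
```

View pics/w60.png

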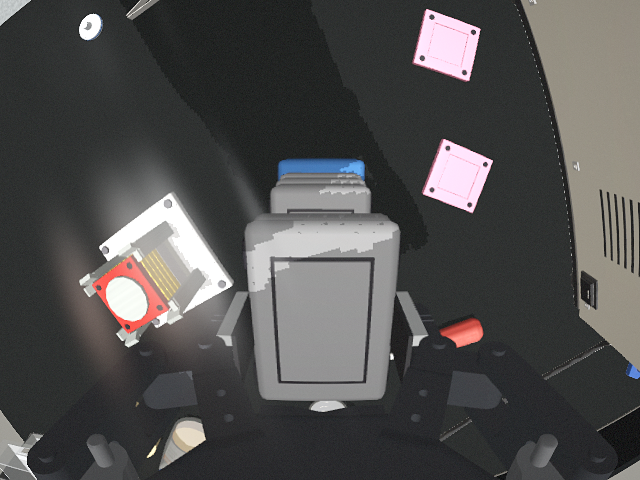

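Call:
drive_tool(rows=[0,0,-0.001,0,0.001,0.02,-1,0,0,-0.001,0,0.001,0.07,-1,0,0,-0.001,0,0.001,0.12,-1,0,0,-0.001,0,0.001,0.16,-1,0,0,-0.001,0,0.001,0.175,-1,0,0,-0.001,0,0.001,0.178,-1,0,0,-0.001,0,0.001,0.178,-1], force=60)

```text
time: 55.6
tool_pos: [0.5792, 0.1796, 0.0722]
ee_rot: [[-0.956, 0.292, 0.001], [0.292, 0.956, -0.0], [-0.001, 0.0, -1.0]]
force: [0.3, 0.9, -0.9]
grip_width: 0.0561
```

Run:
```python
from h import *
im,m=snap("wrist","w61")
goto(.579,.1795,.0713,73)
```

```text
turn [0.001 0.002 0.   ] shift [ 0.001 -0.001  0.004] from [0.5792 0.1796 0.0724] w 0.0564 F [ 0.3  0.8 -1.9] t 55.65
```

View pics/w61.png

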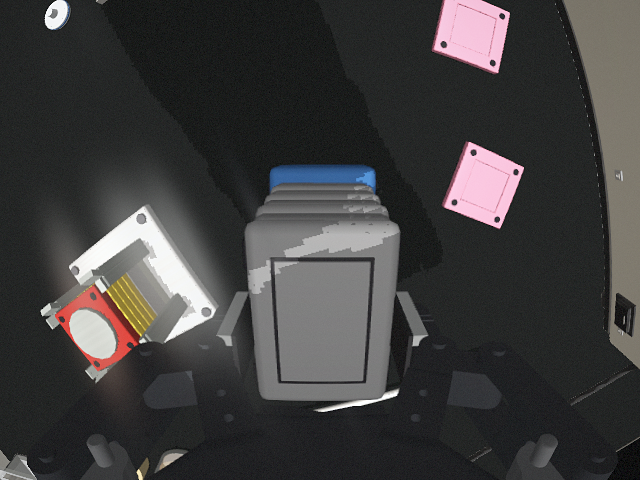

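Call:
drive_tool(rows=[0,0.002,0,0.001,-0.001,0.004,-1,0,0.002,0,0.001,-0.001,0.004,0.7,0,0.002,0,0.001,-0.001,0.004,0.8,0,0.002,0,0.001,-0.001,0.0,0.8,0,0.002,0,0.001,-0.001,-0.1,0.8,0,0.002,0,0.001,-0.001,-0.25,0.8,0,0.002,0,0.05,-0.001,-0.36,0.8,0,0.002,0,0.05,-0.001,-0.36,0.8], force=60)

```text
time: 56.45
tool_pos: [0.5657, 0.1846, 0.1859]
ee_rot: [[-0.956, 0.292, 0.008], [0.292, 0.957, 0.002], [-0.007, 0.005, -1.0]]
force: [-0.2, 0.4, 0.0]
grip_width: 0.0768
```

Run:
```python
from h import *
im,m=snap("wrist","w62")
im,m=snap("wrist","w62")
goto(.5,0,.2,73)
print(cases(im,m,(.5,.65,.1,.26),h=.126,thr=95))
im,_=snap("scene","c62");cv2.imwrite("pics/c62c.png",cv2.resize(im[180:310,190:350],None,fx=4.6,fy=4.6,interpolation=cv2.INTER_CUBIC)[:,:,::-1])
im,_=snap("side","s62");cv2.imwrite("pics/s62c.png",cv2.resize(im[180:290,230:370],None,fx=5.3,fy=5.3,interpolation=cv2.INTER_CUBIC)[:,:,::-1])
```

```text
turn [0.002 0.002 0.001] shift [ 0.028 -0.649 -0.064] from [0.5647 0.1838 0.1809] w 0.0769 F [ 1.1  0.1 -1.1] t 56.55
[(0.5686, 0.1695, 95.8, 81.2, np.float64(163.5))]
```

View pics/w62.png

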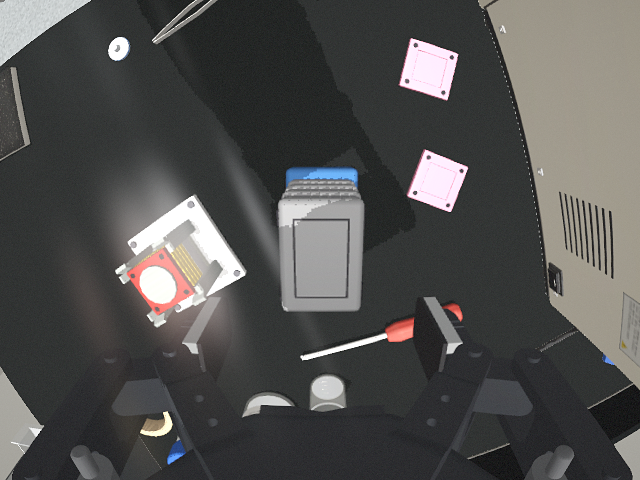

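View pics/ocase.png

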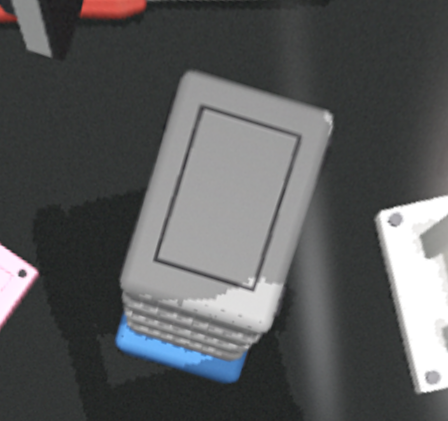

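View pics/s62c.png

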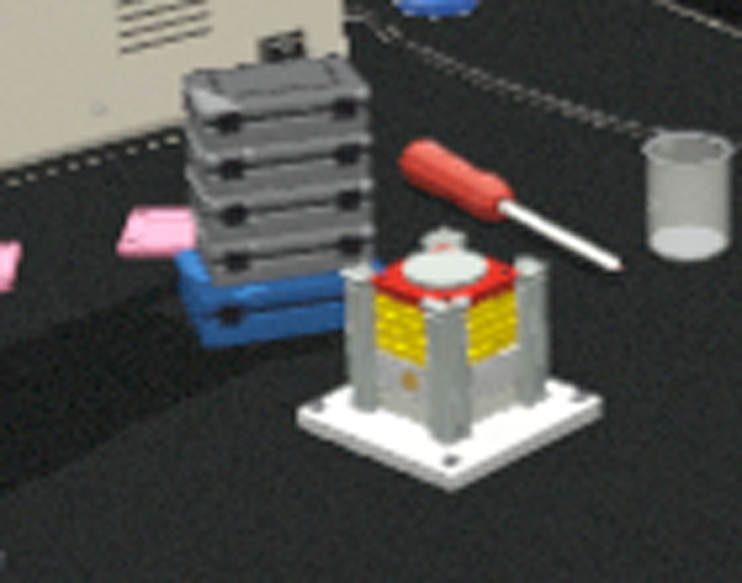

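View pics/c62c.png

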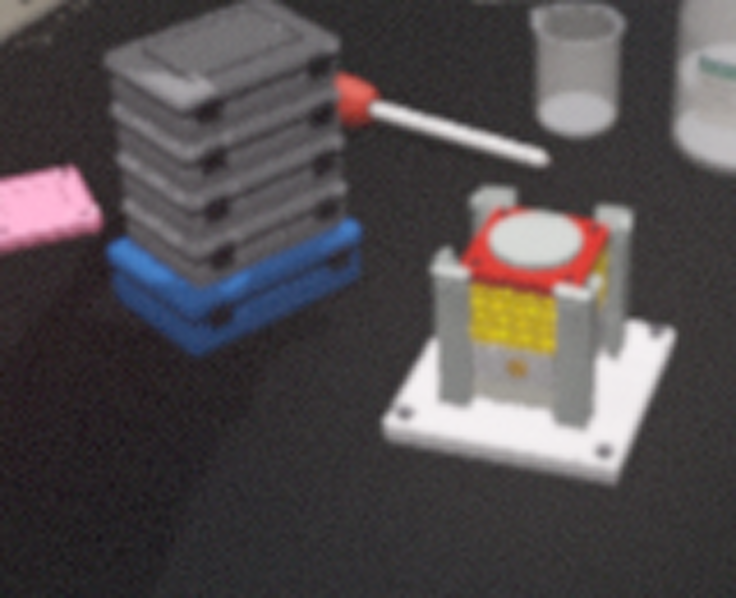

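Run:
```python
from h import *
s=read_state();print(s["force"],s["time"]);print(sign_off())
```

```text
[ 0.04353302  0.32915448 -0.11075964] 56.65
the job is handed in; nothing more can be done
None
```

The flow cell is assembled in the jig and all four grey cases are stacked on the blue one. I handed the job in at 56.65 s, with the open gripper standing clear above the column.

- **Flow cell:** The pocket holds the aluminium body, then all four yellow spacers (one was knocked aside early and found again), then the red-flanged cover with its disc up. The last wrist, side and scene pictures show them level and square between the posts.
- **Column:** I placed the cases in the order c, b, d, a, telling c and d apart only by guessing. The first case measured within about 1 mm of the blue case's centre, at the same angle. For the other three, the automatic outline fit gave unusable sizes because it merged with the layers below. I compared the lid frames between pictures instead, and they lined up to within about 1 mm.
- **Left alone:** I moved nothing else. The last pictures show the two pink look-alikes and the screwdriver in place; I didn't measure the other bench items at the end.
- **What went wrong:** The real fingertips sat about 38 mm short of the stated tool point. Because of that, two early grasps on the body closed on nothing, without disturbing it. After I corrected the height, no grasp failed and I saw no slip.

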